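# Centre-punch angle cleats on a cross-slide fixture

## Robot

A 6-joint arm with a two-finger parallel gripper is mounted at the origin on the work surface. World frame = base frame: x ahead of the robot, y to its left, z up, the work surface at z = 0. Lengths are in mm, angles in rad, forces in N, time in s.
With the tool pointing down it reaches from about 275 to 1000 mm from the base axis. Payload 8.4 kg.
Tool frame: the origin (TCP) lies between the finger pads; the fingertips stand 25 mm ahead of it and the grasp point (between the pads) lies 6 mm ahead of it; z points along the fingers, y is the line along which they close (so a half turn about z gives the same grasp; the last joint's range is limited). The gripper opens to 85 mm and grips with 20 to 120 N. Pads are 22 mm wide; open, the fingers measure 114 mm over their backs; the gripper's body (76 mm by 85 mm) begins 54 mm behind the grasp point. The pads swing forward as they close: fully open they stand 13 mm farther back than shut.
Start: joints at [1.187, 0.353, 1.633, -0, 1.155, -0.002], TCP at [232.868, 580, 256.281] pointing down, gripper open.
Joint ranges: [-2.63, 2.63], [-0.92, 2.1], [0.06, 2.66], [-1.3, 4.44], [0, 2.69], [-3.02, 3.02]. Speed limits (rad/s): [2.22, 2.22, 2.79, 3.14, 3.14, 3.14].

## Interface

Orientations are given as [roll, pitch, yaw] about the fixed x, y, z axes, in that order (R = Rz(yaw) Ry(pitch) Rx(roll)).
In Python, from rig import r, eyes, workorder gives the robot as it stands. The module is installed in compiled form; this text tells all that it offers.
- The arm moves only by the tool step_arm, never from a script. Its argument "moves" is a list of rows, each an object of numbers: "tx", "ty", "tz": the shift along the tool's x, y, z scaled (see below); "ax", "ay", "az": the turn, a rotation vector about the tool's x, y, z scaled (see below). In form: [{"tx": .., "ty": .., "tz": .., "ax": .., "ay": .., "az": ..}, ...]. A call has 1 to 5 rows; each row shifts and turns the commanded pose from where the row before left it, along the tool's axes as they then stand; what a row does not reach is not made up. The controller multiplies each number of a shift by 25 mm and each number of a turn by 90 degrees. A row lasts 1/8 s, in which the tool goes at most 62.5 mm and 10.7 degrees, less where a joint would pass 70% of its speed; a pose out of reach is approached as far as the arm can. A call with a number of a shift or a turn outside -1 to 1 is refused whole. A call with a gripper value outside its range is refused whole. "gripper" is the opening, from 0 (shut) to 1 (fully open), set as the call begins (left out, the last holds). The fingers move at their own pace and stop on an object; "newtons" is the grip in N (left out, the last holds). Time passes only in rows, so rows that do not move let the fingers close. It gives the time, the measured TCP pose, the force, the opening and the grip force at its end, in the units of the state.
- r.sense(): the state, without advancing time (a new reading comes with each control period).
- eyes.grab_frame(name): name is "side" or "top"; returns (picture, depth): 400x640x3 uint8, red, green, blue; 400x640 float32, mm along the optical axis (not along the pixel's ray), 0 where there is no reading.
- eyes.camera_info(name): a dict with "intrinsics" (3x3 intrinsics, pixels), "k1" (the pictures are not rectified: a ray, as slopes to the right and down, at radius r is drawn at 1 + k1 r^2 times it, then the intrinsics apply), "cam_to_world" (4x4, takes a point from camera to world coordinates). Camera axes: x right, y up, looking along -z (the intrinsics and any distortion apply to the point x, -y, -z); pixel columns grow to the right and rows downward; lengths in mm; the calibration is good to about 2 mm. A picture is of the moment at which its call begins. camera_info takes no time and is no camera call.
- workorder.sign_off(): hands the job in; it is judged then, once.
The state is a dict: "clock": time; "qpos": joint angles; "qvel": joint speeds; "joint_efforts": joint torques, N m; "eef_pos": TCP position; "tcp_rot": TCP orientation; "contact_force": force on the tool from outside, world axes, zero at the start; "wrist_torque": the same for the moment, N m; "opening": opening from 0.0 (shut) to 1.0 (fully open); "grasp_force": force on a finger pad.
Only numpy, scipy, OpenCV 4.12 (cv2) and the standard library are available. Lean on these libraries where they do the work, as an engineer would, in place of code of your own. Each camera call takes 0.05 s, during which the arm holds its last target. There are 200 camera calls.

## Task

Load every angle cleat on the bench flat into a pocket of the sliding fixture, then centre-punch them from the softest metal to the hardest: aluminium with the punch's force sleeve at 2, brass at 4, steel at 7. For each, slide the fixture until the cross on the cleat is right under the punch point and press the cap right down; never drive the punch anywhere but on a cross, or at another metal's setting. Then turn the sleeve back to 0 and leave the cleats seated in the fixture; do not disturb the other tools.

Things in the scene. Friction and masses are not known exactly. Their poses are not given: they have to be found in the camera images.
- station: green punching station fixed to the bench, moved and turned up to 0.1 rad between starts: base 370 x 200 mm, spring punch in a head (54 mm across, 130 to 178 mm above the bench), column 110 to 160 mm behind the punch, 200 mm high, cross slide beneath. Origin: on the bench straight under the punch point; x from the loading front (robot side) to the column, z up.
- slide_x (a joint): lower slide of the fixture, m, along the station's +x: 0 = fully forward to the robot, clear of the head, for loading (the pocket row then lies 130 mm in front of the punch axis); 0.15 = fully back. About 2.5 N of friction; stays where left.
- slide_y (a joint): upper slide of the fixture, m, along the station's +y: -0.10 to 0.10, 0 = middle pocket in line with the punch. About 2.5 N of friction; stays where left.
- handle (a point): grip point of the red upright handle (24 mm diameter, ends 18 mm above this point, foot bar 35 mm below it), 120 mm in front of the middle pocket. Pull and push the fixture by it along both slides.
- pocket0 (a point): centre of the floor of the right-hand (-y) pocket of the plywood fixture, 60 mm above the bench. Pockets: 86 mm along the station's x, 56 along its y, 6 deep, 80 apart. A cleat lies in it with its length along the station's x, either way round; any pocket takes any cleat.
- pocket1 (a point): centre of the floor of the middle pocket; axes as the station's.
- pocket2 (a point): centre of the floor of the left-hand (+y) pocket.
- tip (a point): the point of the spring punch, 84 mm above the bench at rest, 16 mm above the lower leg of a seated cleat; goes down with the punch. The cleats' upright legs are too tall to pass under it: pull slide_x forward to 0.06 or less before shifting the fixture sideways.
- punch (a joint): how far the punch is pressed down, m: 0 = up, about 0.016 = point on a seated cleat, 0.018 = end of travel. Sprung: about 4 N to start, 10 N at 16 mm; rises by itself. Press the middle of the cap.
- sleeve (a joint): angle of the force sleeve, the dark knurled cap (44 mm diameter, 43 high) on top of the punch, rad, 0 to 3.14, growing clockwise seen from above. Clicks at numbers 0 to 9, each 0.349 rad (20 deg). The white dial under it (72 mm diameter) has a tick per number clockwise from 0 (long, red, on the station's +y side); 5 is long too. A white line on the cap shows the setting. Needs about 0.1 N m.
- cap_top (a point): centre of the top of that cap, 245 mm above the bench with the punch up; the dial is 45 mm below it.
- cleat_al: aluminium cleat, bright silver, 0.17 kg: L of angle 80 mm long, legs 50 x 50, 8 thick. Origin: centre of the underside of the 80 x 50 lower leg; x along the length, z up. The upright leg stands along the -y edge (y -25 to -17 mm, top 50 mm above the origin): grip it from above. May be absent.
- mark_al (a point): centre of the white cross on a blue patch on top of the aluminium cleat's lower leg: 12 mm along x, 6 along y, 8 up from its origin.
- cleat_br: brass cleat, yellow, 0.5 kg: L of angle 80 mm long, legs 50 x 50, 8 thick. Origin: centre of the underside of the 80 x 50 lower leg; x along the length, z up. The upright leg stands along the -y edge (y -25 to -17 mm, top 50 mm above the origin): grip it from above. May be absent.
- mark_br (a point): centre of the white cross on a blue patch on top of the brass cleat's lower leg: -10 mm along x, 6 along y, 8 up from its origin.
- cleat_st: steel cleat, nearly black, 0.46 kg: L of angle 80 mm long, legs 50 x 50, 8 thick. Origin: centre of the underside of the 80 x 50 lower leg; x along the length, z up. The upright leg stands along the -y edge (y -25 to -17 mm, top 50 mm above the origin): grip it from above. May be absent.
- mark_st (a point): centre of the white cross on a blue patch on top of the steel cleat's lower leg: 0 mm along x, 6 along y, 8 up from its origin.
- clamp: bystander: a toggle clamp with a red handle, 215 mm long, 53 high; origin at the centre of its foot.
- dye_can: bystander: a blue can of layout dye, 54 mm diameter, 150 high; origin at the centre of its bottom.
- hammer: bystander: a hammer, 260 mm long, lying flat; origin under its middle.
- magnet: bystander: a red square welding magnet, 85 x 85 x 18 mm; origin at the centre of its underside.
Not all that is in view belongs to the job. What is shaped like the cleat_al but red is not meant.

How it is judged:
By the outcome, as a careful person would: the job done as asked, in the order asked, and still so for the second after the job is handed in, with the robot touching nothing.
Of cleat_al, cleat_br, cleat_st only 2 to 3 are there at a start; the rules pass over those that are not, and their reading is None.
At some moment in a run one of cleat_al, cleat_br, cleat_st may be knocked a few centimetres aside while the robot is not near it.
Once in a run the grip may slacken for a moment while it holds something.
It also fails if it takes over 210 s, if anything falls off the work surface, if the arm or the gripper's body presses on something with over 40 N, if the wrist force passes 120 N, or if a joint passes its speed limit or range.

## Working session

There is one attempt and no reset: what is moved stays moved. The work goes in short steps, Python scripts to look and compute and a tool call to move; the robot and the scene stay as the last step left them, time stands still between calls to the robot, and variables do not carry over. Pictures are saved under pics/ and viewed, at most 14 in all, crops included, and the job is handed in when it is done.

Besides the shell and the picture viewer there is one more tool, called after "Call:" as name(argument=value, ...) on one line, values as JSON. step_arm: Moves the arm, as the interface text tells. Its arguments: {"type":"object","properties":{"moves":{"type":"array","items":{"type":"object","properties":{"tx":{"type":"number"},"ty":{"type":"number"},"tz":{"type":"number"},"ax":{"type":"number"},"ay":{"type":"number"},"az":{"type":"number"}}}},"gripper":{"type":"number"},"newtons":{"type":"number"}},"required":["moves"]}

```bash
mkdir -p pics
cat > h.py <<'E'
import numpy as np, cv2
from rig import r, eyes, workorder
def grab(n): 
    im,d=eyes.grab_frame(n); return im,d
def world(n,u,v,z=None,depth=None):
    c=eyes.camera_info(n);K=np.array(c["intrinsics"]);T=np.array(c["cam_to_world"]);k=c["k1"]
    p=np.array([(u-K[0,2])/K[0,0],(v-K[1,2])/K[1,1]],float)
    s=p.copy()
    for _ in range(20): s=p/(1+k*(s@s))
    d=T[:3,:3]@np.array([s[0],-s[1],-1.]);o=T[:3,3]
    t=depth if z is None else (z-o[2])/d[2]
    return o+t*d
def pix(n,P):
    c=eyes.camera_info(n);K=np.array(c["intrinsics"]);T=np.array(c["cam_to_world"]);k=c["k1"]
    q=T[:3,:3].T@(np.array(P,float)-T[:3,3]); s=np.array([q[0],-q[1]])/-q[2]
    s=s*(1+k*(s@s)); return np.array([K[0,0]*s[0]+K[0,2],K[1,1]*s[1]+K[1,2]])
def save(im,name,box=None,f=1):
    if box: im=im[box[1]:box[3],box[0]:box[2]]
    im=cv2.resize(im,None,fx=f,fy=f,interpolation=cv2.INTER_CUBIC)
    cv2.imwrite("pics/"+name,im[...,::-1])
E
python3 - <<'E'
from h import *
for n in("top","side"):
    im,d=grab(n);save(im,n+"0.png");np.savez(n+"0.npz",im=im,d=d);c=eyes.camera_info(n);print(n,np.round(c["cam_to_world"],3).tolist(),np.round(c["intrinsics"],1).tolist(),c["k1"])
print(r.sense())
E
```

```text
top [[0.011, 0.984, -0.178, 210.059], [-1.0, 0.016, 0.026, -20.498], [0.029, 0.178, 0.984, 1622.031], [0.0, 0.0, 0.0, 1.0]] [[408.6, 0.0, 323.0], [0.0, 408.6, 208.8], [0.0, 0.0, 1.0]] 0.02798414367939104
side [[0.705, 0.376, -0.601, -281.34], [-0.709, 0.364, -0.603, -802.477], [-0.008, 0.852, 0.524, 842.215], [0.0, 0.0, 0.0, 1.0]] [[410.8, 0.0, 321.7], [0.0, 410.8, 197.5], [0.0, 0.0, 1.0]] -0.06728790296725823
{'clock': 0.1, 'qpos': array([ 1.18661044e+00,  3.53607126e-01,  1.63405454e+00,  6.41499167e-06,
        1.15521190e+00, -2.40047622e-03]), 'qvel': array([ 0.00018827, -0.00131701, -0.00070792,  0.00064392,  0.00027491,
       -0.00087483]), 'joint_efforts': array([ 2.85950427e-04, -6.06350756e+01, -3.42821431e+01, -1.35329510e-04,
        3.91382622e-03,  3.83316956e-05]), 'eef_pos': array([232.71050976, 579.63200573, 255.62133726]), 'tcp_rot': array([-3.14031176e+00, -8.94040492e-06,  2.75980465e+00]), 'contact_force': array([-0.06001038,  0.88093229,  0.01935855]), 'wrist_torque': array([ 0.03187118, -0.03138221,  0.01474163]), 'grasp_force': 0.0, 'opening': 0.9999194132740318}
```

View pics/top0.png

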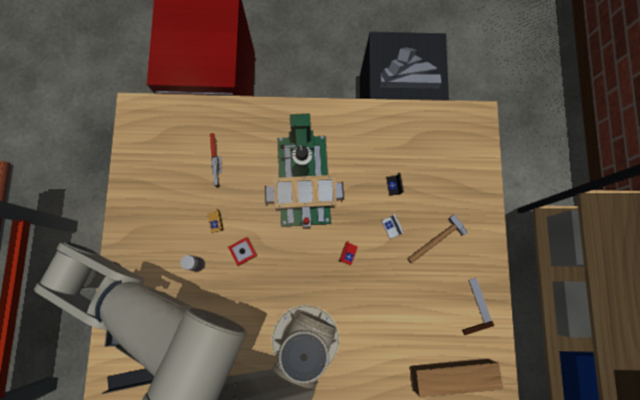

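View pics/side0.png

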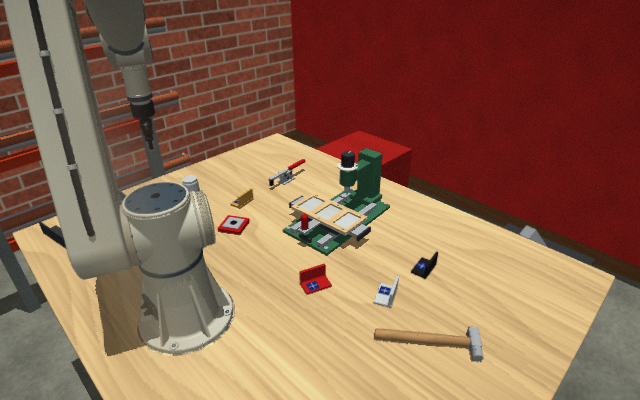

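Top view: station with cap ~(301,154), fixture pockets at (285,190),(304,190),(326,190), handle (305,222); brass cleat (214,221), steel (395,185), silver (392,226), red decoy (348,253). The side view confirms all three cleats standing L-up.

```bash
cat > coll.py <<'E'
from h import *
def coll(tim,sim,pts,name,w=24,f=6):
    rows=[]
    for n,im in(("top",tim),("side",sim)):
        row=[]
        for P in pts:
            u,v=np.round(pix(n,P)).astype(int);c=cv2.copyMakeBorder(im,w,w,w,w,cv2.BORDER_REPLICATE)[v:v+2*w,u:u+2*w]
            row.append(cv2.resize(c,None,fx=f,fy=f,interpolation=cv2.INTER_CUBIC))
        rows.append(np.hstack(row))
    save(np.vstack(rows),name)
E
python3 - <<'E'
from coll import *
T=np.load("top0.npz");S=np.load("side0.npz");t=T["im"];s=S["im"]
px={"br":(214,221),"st":(395,185),"al":(392,226)}
pts=[]
for k,(u,v) in px.items(): pts.append(world("top",u,v,8));print(k,pts[-1].round())
coll(t,s,pts,"c1.png",w=18,f=7)
# blue patches: both views, triangulate
def blue(im):
    hsv=cv2.cvtColor(im,cv2.COLOR_RGB2HSV);m=cv2.inRange(hsv,(108,120,50),(130,255,255));
    n,l,st,c=cv2.connectedComponentsWithStats(m);return [(st[i,4],c[i].round(2).tolist()) for i in range(1,n) if st[i,4]>8]
print(blue(t));print(blue(s))
for n,im,a in(("top",t,blue(t)),("side",s,blue(s))):
    for A,(u,v) in a: print(n,A,world(n,u,v,8).round(1))
d=T["d"]
def circ(n,im,box):pass
for n,D in(("top",d),("side",S["d"])):
  print(n,[ (u,v,world(n,u,v,depth=D[v,u]).round(1).tolist()) for u,v in ([(301,154),(305,222),(285,190),(304,190),(326,190),(300,125)] if n=="top" else [(348,155),(305,220)])])
save(t,"st_top.png",(255,100,355,240),5)
save(s,"st_side.png",(275,140,400,260),5)
E
```

```text
br [446. 367.   8.]
st [ 605. -356.    8.]
al [ 436. -340.    8.]
[(np.int32(56), [392.38, 184.89]), (np.int32(29), [388.41, 224.55]), (np.int32(33), [348.7, 256.61]), (np.int32(729), [587.04, 377.93])]
[(np.int32(55), [420.93, 265.55]), (np.int32(49), [312.45, 285.41]), (np.int32(50), [384.24, 290.1])]
top 56 [ 605.5 -345.1    8. ]
top 29 [ 442. -326.    8.]
top 33 [ 312.2 -166.7    8. ]
top 729 [ -125.9 -1060.      8. ]
side 55 [ 606.1 -339.8    8. ]
side 49 [ 314.9 -163.4    8. ]
side 50 [ 444.  -323.4    8. ]
top [(301, 154, [652.9, 22.2, 244.8]), (305, 222, [432.9, 6.1, 105.8]), (285, 190, [564.3, 87.2, 61.7]), (304, 190, [566.2, 13.2, 59.4]), (326, 190, [567.0, -72.8, 62.3]), (300, 125, [781.0, 29.7, 191.7])]
side [(348, 155, [656.9, 12.5, 245.7]), (305, 220, [436.7, -6.5, 101.1])]
```

View pics/c1.png

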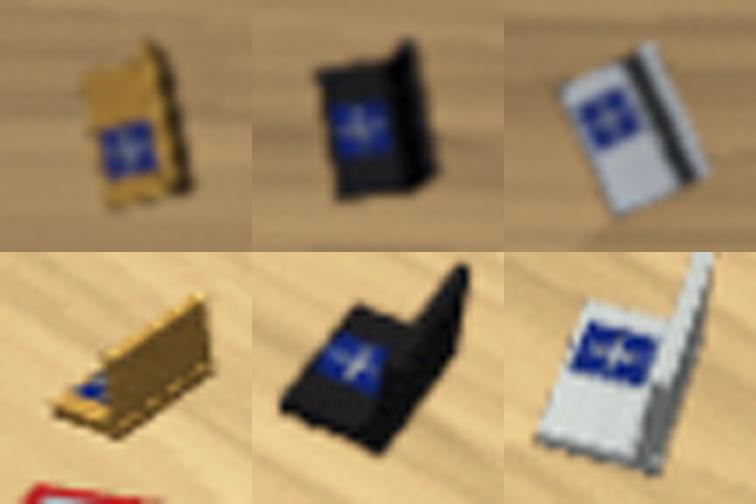

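View pics/st_top.png

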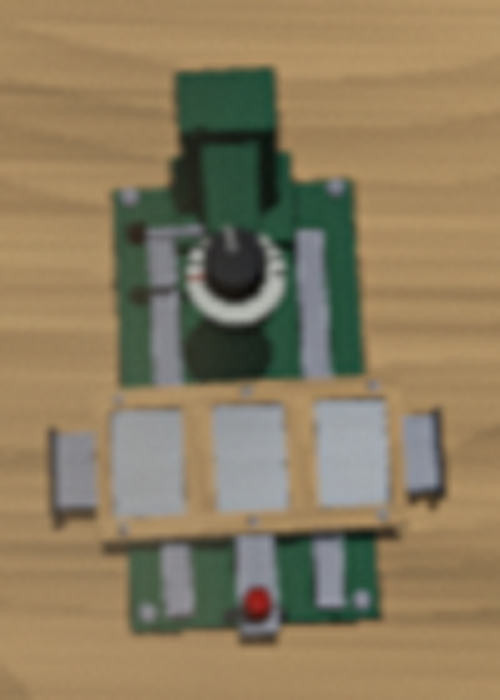

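Crops: brass upright leg along its right (−y) side, cross near the lower end; steel leg on right; aluminium leg on right with cross toward top-left. Sleeve line on cap points about up-image (setting ≈4).

```bash
cat > cle.py <<'E'
from h import *
def cloud(n,d,c,R=75):
    u0,v0=np.round(pix(n,[c[0],c[1],20])).astype(int);P=[]
    for v in range(max(0,v0-45),min(400,v0+45)):
        for u in range(max(0,u0-45),min(640,u0+45)):
            if d[v,u]>0:
                p=world(n,u,v,depth=d[v,u])
                if np.hypot(*(p[:2]-c[:2]))<R: P.append(p)
    return np.array(P)
def cleat(n,im,d,c):
    P=cloud(n,d,c,60)
    up=P[(P[:,2]>38)&(P[:,2]<55)];low=P[(P[:,2]>5)&(P[:,2]<12)]
    print(n,"up",len(up),up.mean(0).round(1) if len(up) else "", "low",len(low),low.mean(0).round(1) if len(low) else "",'zb',np.percentile(P[:,2],5).round(1))
    if len(up)>4:
        q=P[(P[:,2]>18)&(P[:,2]<55)];_,_,V=np.linalg.svd(up[:,:2]-up[:,:2].mean(0));a=V[0];a=a*np.sign(a[0])
        s=q[:,:2]@a; print("   yaw",np.arctan2(a[1],a[0]).round(3),"len",np.ptp(up[:,:2]@a).round(1),"mid",(((up[:,:2]@a).max()+(up[:,:2]@a).min())/2*a+ up[:,:2].mean(0)-(up[:,:2].mean(0)@a)*a).round(1))
    h=cv2.minAreaRect(P[P[:,2]>5][:,:2].astype(np.float32));print("   rect",[np.round(x,1) for x in h])
E
python3 - <<'E'
from cle import *
T=np.load("top0.npz");S=np.load("side0.npz")
for k,c in {"br":(446,367,8),"st":(605,-350,8),"al":(436,-335,8)}.items():
    print(k)
    for n,D in(("top",T),("side",S)): cleat(n,D["im"],D["d"],np.array(c))
for n,D,box in(("top",T,(205,210,225,235)),("side",S,(225,185,260,215))):
    hsv=cv2.cvtColor(D["im"],cv2.COLOR_RGB2HSV);m=cv2.inRange(hsv,(105,60,30),(135,255,255));m2=m*0;m2[box[1]:box[3],box[0]:box[2]]=m[box[1]:box[3],box[0]:box[2]]
    M=cv2.moments(m2,True);print(n,"br patch",M["m00"],world(n,M["m10"]/M["m00"],M["m01"]/M["m00"],8).round(1) if M["m00"] else "")
# pockets, z=60
im=T["im"];hsv=cv2.cvtColor(im,cv2.COLOR_RGB2HSV)
m=cv2.inRange(hsv,(85,0,130),(130,70,255));n_,l,st,c=cv2.connectedComponentsWithStats(m)
for i in range(1,n_):
    if st[i,4]>80 and 170<c[i][1]<215: print("pocket",st[i],c[i].round(2),world("top",*c[i],60).round(1))
# green base corners z? ; red handle
for n,D in(("top",T),("side",S)):
    hsv=cv2.cvtColor(D["im"],cv2.COLOR_RGB2HSV);m=cv2.inRange(hsv,(0,150,60),(8,255,255))|cv2.inRange(hsv,(172,150,60),(180,255,255))
    n_,l,st,c=cv2.connectedComponentsWithStats(m)
    for i in range(1,n_):
        if 8<st[i,4]<80 and 280<c[i][0]<320: print(n,"handle",st[i],c[i].round(2),world(n,*c[i],100).round(1))
    # dark cap by depth points z 240..250
    P=[(world(n,u,v,depth=D["d"][v,u])) for v in range(130,180) for u in range(280,370) if D["d"][v,u]>0]
    P=np.array(P);q=P[(P[:,2]>238)&(P[:,2]<252)];print(n,"cap",len(q),q.mean(0).round(1),((q.min(0)+q.max(0))/2).round(1),np.ptp(q,axis=0).round(1))
    q=P[(P[:,2]>193)&(P[:,2]<205)&(np.hypot(P[:,0]-650,P[:,1]-18)<60)];print(n,"dial",len(q),q.mean(0).round(1),cv2.minEnclosingCircle(q[:,:2].astype(np.float32)) if len(q)>3 else "")
# base edges
hsv=cv2.cvtColor(im,cv2.COLOR_RGB2HSV);m=cv2.inRange(hsv,(60,80,20),(90,255,255));m[:140]=0
P=np.array([world("top",u,v,12)[:2] for v,u in zip(*np.nonzero(m)) if 265<u<345 and v<235],np.float32)
print("base",cv2.minAreaRect(P),T["d"][215,288],world("top",288,225,depth=T["d"][225,288]))
E
```

```text
brTraceback (most recent call last):
  File "<stdin>", line 5, in <module>
  File "cle.py", line 11, in cleat
    P=cloud(n,d,c,60)
  File "cle.py", line 7, in cloud
    p=world(n,u,v,depth=d[v,u])
  File "h.py", line 6, in world
    c=eyes.camera_info(n);K=np.array(c["intrinsics"]);T=np.array(c["cam_to_world"]);k=c["k1"]
ValueError: time passes only in moves, steps and waits
```

```bash
sed -i 's/^def grab/import functools\n@functools.lru_cache(None)\ndef CI(n): return eyes.camera_info(n)\ndef grab/; s/c=eyes.camera_info(n)/c=CI(n)/' h.py
cat > st.py <<'E'
from cle import *
def station(T,S):
    im=T["im"];hsv=cv2.cvtColor(im,cv2.COLOR_RGB2HSV)
    m=cv2.inRange(hsv,(85,0,130),(130,70,255));n_,l,st,c=cv2.connectedComponentsWithStats(m)
    for i in range(1,n_):
        if st[i,4]>80 and 170<c[i][1]<215: print("pocket",st[i],c[i].round(2),world("top",*c[i],60).round(1))
    for n,D in(("top",T),("side",S)):
        hsv=cv2.cvtColor(D["im"],cv2.COLOR_RGB2HSV);m=cv2.inRange(hsv,(0,150,60),(8,255,255))|cv2.inRange(hsv,(172,150,60),(180,255,255))
        n_,l,st,c=cv2.connectedComponentsWithStats(m)
        for i in range(1,n_):
            if 8<st[i,4]<80 and 280<c[i][0]<320: print(n,"handle",st[i],c[i].round(2),world(n,*c[i],100).round(1))
        P=np.array([(world(n,u,v,depth=D["d"][v,u])) for v in range(130,180) for u in range(280,370) if D["d"][v,u]>0])
        q=P[(P[:,2]>238)&(P[:,2]<252)];print(n,"cap",len(q),q.mean(0).round(1),((q.min(0)+q.max(0))/2).round(1),np.ptp(q,axis=0).round(1))
        q=P[(P[:,2]>193)&(P[:,2]<205)&(np.hypot(P[:,0]-650,P[:,1]-18)<60)];print(n,"dial",len(q),cv2.minEnclosingCircle(q[:,:2].astype(np.float32)) if len(q)>3 else "")
    hsv=cv2.cvtColor(im,cv2.COLOR_RGB2HSV);m=cv2.inRange(hsv,(60,80,20),(90,255,255));m[:140]=0
    P=np.array([world("top",u,v,12)[:2] for v,u in zip(*np.nonzero(m)) if 265<u<345 and v<235],np.float32)
    print("base",cv2.minAreaRect(P),world("top",288,225,depth=T["d"][225,288]).round(1))
E
python3 - <<'E'
from st import *
T=np.load("top0.npz");S=np.load("side0.npz");T=dict(T);S=dict(S)
for k,c in {"br":(446,367,8),"st":(605,-350,8),"al":(436,-335,8)}.items():
    print(k)
    for n,D in(("top",T),("side",S)): cleat(n,D["im"],D["d"],np.array(c))
for n,D,box in(("top",T,(205,210,225,235)),("side",S,(225,185,260,215))):
    hsv=cv2.cvtColor(D["im"],cv2.COLOR_RGB2HSV);m=cv2.inRange(hsv,(105,60,30),(135,255,255));m2=m*0;m2[box[1]:box[3],box[0]:box[2]]=m[box[1]:box[3],box[0]:box[2]]
    M=cv2.moments(m2,True);print(n,"br patch",M["m00"],world(n,M["m10"]/M["m00"],M["m01"]/M["m00"],8).round(1) if M["m00"] else "")
station(T,S)
E
```

```text
br
top up 51 [449.4 343.2  48.7] low 182 [443.1 371.7   7.9] zb -4.9
   yaw 0.257 len 76.9 mid [450.4 343.5]
   rect [array([444.6, 364.5]), array([110.2, 106.3]), np.float64(62.4)]
side up 71 [447.  342.6  46.7] low 71 [429.7 357.2   8.6] zb -1.1
   yaw 0.213 len 79.9 mid [449.7 343.1]
   rect [array([442.1, 353.2]), array([ 77.5, 102.4]), np.float64(41.0)]
st
top up 48 [ 610.8 -370.7   47.3] low 180 [ 605.  -347.4    8.2] zb -4.3
   yaw 0.163 len 78.4 mid [ 610.5 -370.7]
   rect [array([ 608.3, -351.2]), array([108.5, 109.4]), np.float64(63.8)]
side up 78 [ 607.4 -370.1   47.7] low 202 [ 598.2 -347.1    8.4] zb -1.0
   yaw 0.154 len 80.5 mid [ 609.1 -369.8]
   rect [array([ 600.4, -361.5]), array([99. , 89.8]), np.float64(9.5)]
al
top up 54 [ 441.4 -356.5   48.5] low 177 [ 434.1 -332.7    8.4] zb -3.9
   yaw 0.418 len 78.2 mid [ 442.3 -356.1]
   rect [array([ 433.3, -334.2]), array([111.2, 102.6]), np.float64(33.9)]
side up 78 [ 437.7 -358.    48.5] low 272 [ 429.4 -333.9    8.7] zb -0.8
   yaw 0.408 len 78.8 mid [ 442.4 -356. ]
   rect [array([ 433.8, -351.8]), array([94.7, 79.7]), np.float64(24.4)]
top br patch 39.0 [433.3 367.2   8. ]
side br patch 7.0 [426.7 375.7   8. ]
pocket [298 181  14  21 249] [304.55 191.15] [561.5  11.   60. ]
pocket [319 180  14  21 252] [325.03 190.03] [567.3 -69.1  60. ]
pocket [278 183  13  19 228] [284.21 191.96] [556.8  90.2  60. ]
top handle [304 218   5   6  21] [305.95 220.38] [439.9   2.7 100. ]
top cap 121 [664.3  19.9 244.9] [664.9  19.  244.9] [44.2 42.4 11.6]
top dial 130 ((665.568603515625, 19.28546142578125), 35.766937255859375)
side handle [288 159  17  11  68] [296.16 163.94] [681.7 305.9 100. ]
side cap 88 [660.1  17.8 245.1] [664.8  21.  244.1] [45.8 42.9 11.9]
side dial 102 ((663.855224609375, 22.444467544555664), 38.86227798461914)
base ((615.7464599609375, 0.2322540283203125), (354.0216064453125, 158.68748474121094), 4.243454456329346) [433.5  74.9  12.5]
```

```bash
cat > plan.py <<'E'
# python3 plan.py x y z yaw [-z first/last handled by separate calls]: rows (tool axes, units) from the measured pose
import sys; from h import *
from scipy.spatial.transform import Rotation as Ro
def plan(tgt,psi,start=None,lim=25.,quiet=False):
    s=r.sense();p=np.array(s["eef_pos"]) if start is None else np.array(start[:3],float)
    R=Ro.from_euler("xyz",s["tcp_rot"]) if start is None else Ro.from_euler("xyz",[np.pi,0,start[3]])
    G=Ro.from_euler("xyz",[np.pi,0,psi]);rv=(R.inv()*G).as_rotvec();d=np.array(tgt)-p
    n=1
    while True:
        q=R;rows=[];ok=np.linalg.norm(rv)/n<np.deg2rad(10.3)
        for i in range(n):
            t=q.inv().apply(d/n);ok&=np.abs(t).max()<=lim;rows.append(np.r_[t/25,rv/n/(np.pi/2)].round(3));q=q*Ro.from_rotvec(rv/n)
        if ok: break
        n+=1
    if not quiet:
        for i,w in enumerate(rows): print(i+1,"  ".join(f"{k}={v:g}" for k,v in zip(("tx","ty","tz","ax","ay","az"),w) if abs(v)>=.002))
    return rows
if __name__=="__main__":
    a=[float(eval(x)) for x in sys.argv[1:5]];plan(a[:3],a[3])
E
python3 plan.py 450 343.3 150 0.235
```

```text
1 tx=-0.773  ty=-0.369  tz=0.282  az=0.107
2 tx=-0.823  ty=-0.234  tz=0.282  az=0.107
3 tx=-0.851  ty=-0.093  tz=0.282  az=0.107
4 tx=-0.855  ty=0.051  tz=0.282  az=0.107
5 tx=-0.834  ty=0.194  tz=0.282  az=0.107
6 tx=-0.79  ty=0.331  tz=0.282  az=0.107
7 tx=-0.723  ty=0.458  tz=0.282  az=0.107
8 tx=-0.636  ty=0.573  tz=0.282  az=0.107
9 tx=-0.531  ty=0.671  tz=0.282  az=0.107
10 tx=-0.411  ty=0.751  tz=0.281  az=0.107
11 tx=-0.28  ty=0.809  tz=0.281  az=0.107
12 tx=-0.14  ty=0.845  tz=0.281  az=0.107
13 tx=0.003  ty=0.856  tz=0.282  az=0.107
14 tx=0.146  ty=0.844  tz=0.282  az=0.107
15 tx=0.286  ty=0.807  tz=0.282  az=0.107
```

Call:
step_arm(moves=[{"tx": -0.77, "ty": -0.37, "az": 0.107}, {"tx": -0.82, "ty": -0.23, "az": 0.107}, {"tx": -0.85, "ty": -0.09, "az": 0.107}, {"tx": -0.855, "ty": 0.05, "az": 0.107}, {"tx": -0.83, "ty": 0.19, "az": 0.107}], gripper=0.6, newtons=60)

```text
schema error: expected keys tx, ty, tz, ax, ay, az
```

Call:
step_arm(moves=[{"tx": -0.79, "ty": 0.33, "az": 0.107}, {"tx": -0.72, "ty": 0.46, "az": 0.107}, {"tx": -0.64, "ty": 0.57, "az": 0.107}, {"tx": -0.53, "ty": 0.67, "az": 0.107}, {"tx": -0.41, "ty": 0.75, "tz": 0.7, "az": 0.107}])

```text
schema error: expected keys tx, ty, tz, ax, ay, az
```

Call:
step_arm(moves=[{"tx": -0.28, "ty": 0.81, "tz": 0.7, "az": 0.107}, {"tx": -0.14, "ty": 0.845, "tz": 0.7, "az": 0.107}, {"tx": 0, "ty": 0.86, "tz": 0.7, "az": 0.107}, {"tx": 0.15, "ty": 0.84, "tz": 0.7, "az": 0.107}, {"tx": 0.29, "ty": 0.81, "tz": 0.7, "az": 0.107}])

```text
schema error: expected keys tx, ty, tz, ax, ay, az
```

```bash
python3 - <<'E'
from cle import *
T=grab("top");S=grab("side");print(r.sense()["eef_pos"])
for k,c in {"br":(446,367,8),"st":(605,-350,8),"al":(436,-335,8)}.items():
    print(k)
    for n,D in(("top",T),("side",S)): cleat(n,D[0],D[1],np.array(c))
E
python3 plan.py 450 343.3 43 0.235
```

```text
[232.76458021 579.75841622 255.83255718]
br
top up 44 [449.9 343.1  48.6] low 165 [444.2 373.2   8.3] zb -4.5
   yaw 0.243 len 76.6 mid [450.  343.1]
   rect [array([444.2, 367.5]), array([114.9, 103.2]), np.float64(15.1)]
side up 72 [445.8 342.   46.7] low 72 [427.6 359.7   8.5] zb -0.7
   yaw 0.253 len 83.0 mid [447.9 342.5]
   rect [array([436.6, 367.4]), array([ 89.3, 102.4]), np.float64(21.7)]
st
top up 50 [ 609.7 -370.4   48.1] low 175 [ 602.7 -345.1    8.3] zb -4.7
   yaw 0.141 len 81.0 mid [ 611.  -370.3]
   rect [array([ 602.6, -345.6]), array([105.9, 105. ]), np.float64(58.6)]
side up 76 [ 606.5 -370.2   48.2] low 219 [ 599.4 -348.6    8.1] zb -1.0
   yaw 0.158 len 81.2 mid [ 607.1 -370.1]
   rect [array([ 607.3, -364.9]), array([86.9, 80.8]), np.float64(10.3)]
al
top up 48 [ 441.1 -356.8   47.6] low 184 [ 432.  -333.7    8.2] zb -4.5
   yaw 0.405 len 78.5 mid [ 442.1 -356.3]
   rect [array([ 434.5, -337.2]), array([111.3, 109. ]), np.float64(19.3)]
side up 78 [ 437.6 -358.1   48.7] low 289 [ 430.1 -335.3    8.7] zb -0.9
   yaw 0.403 len 82.1 mid [ 443.  -355.8]
   rect [array([ 433.8, -351.9]), array([99.1, 79. ]), np.float64(23.9)]
1 tx=-0.773  ty=-0.369  tz=0.568  az=0.107
2 tx=-0.823  ty=-0.234  tz=0.568  az=0.107
3 tx=-0.851  ty=-0.093  tz=0.568  az=0.107
4 tx=-0.855  ty=0.051  tz=0.568  az=0.107
5 tx=-0.834  ty=0.193  tz=0.568  az=0.107
6 tx=-0.79  ty=0.33  tz=0.568  az=0.107
7 tx=-0.723  ty=0.458  tz=0.568  az=0.107
8 tx=-0.637  ty=0.573  tz=0.567  az=0.107
9 tx=-0.532  ty=0.671  tz=0.567  az=0.107
10 tx=-0.412  ty=0.751  tz=0.567  az=0.107
11 tx=-0.28  ty=0.809  tz=0.567  az=0.107
12 tx=-0.141  ty=0.845  tz=0.567  az=0.107
13 tx=0.003  ty=0.856  tz=0.567  az=0.107
14 tx=0.146  ty=0.844  tz=0.567  az=0.107
15 tx=0.285  ty=0.807  tz=0.568  az=0.107
```

All six keys are required.

Call:
step_arm(moves=[{"tx": -0.77, "ty": -0.37, "tz": 0, "ax": 0, "ay": 0, "az": 0.107}, {"tx": -0.82, "ty": -0.23, "tz": 0, "ax": 0, "ay": 0, "az": 0.107}, {"tx": -0.85, "ty": -0.09, "tz": 0, "ax": 0, "ay": 0, "az": 0.107}, {"tx": -0.855, "ty": 0.05, "tz": 0, "ax": 0, "ay": 0, "az": 0.107}, {"tx": -0.83, "ty": 0.19, "tz": 0, "ax": 0, "ay": 0, "az": 0.107}], gripper=0.6, newtons=60)

```text
clock: 0.82
eef_pos: [305.5, 500.9, 256.1]
tcp_rot: [-3.141, 0.0, 1.914]
contact_force: [0.1, 1.2, 0.1]
opening: 0.6
grasp_force: 0.0
```

Call:
step_arm(moves=[{"tx": -0.79, "ty": 0.33, "tz": 0, "ax": 0, "ay": 0, "az": 0.107}, {"tx": -0.72, "ty": 0.46, "tz": 0, "ax": 0, "ay": 0, "az": 0.107}, {"tx": -0.64, "ty": 0.57, "tz": 0, "ax": 0, "ay": 0, "az": 0.107}, {"tx": -0.53, "ty": 0.67, "tz": 0, "ax": 0, "ay": 0, "az": 0.107}, {"tx": -0.41, "ty": 0.75, "tz": 0.7, "ax": 0, "ay": 0, "az": 0.107}])

```text
clock: 1.45
eef_pos: [378.7, 423.0, 239.7]
tcp_rot: [3.141, -0.002, 1.074]
contact_force: [-0.1, 0.1, -0.1]
opening: 0.596
grasp_force: 0.0
```

Call:
step_arm(moves=[{"tx": -0.28, "ty": 0.81, "tz": 0.7, "ax": 0, "ay": 0, "az": 0.107}, {"tx": -0.14, "ty": 0.845, "tz": 0.7, "ax": 0, "ay": 0, "az": 0.107}, {"tx": 0, "ty": 0.86, "tz": 0.7, "ax": 0, "ay": 0, "az": 0.107}, {"tx": 0.15, "ty": 0.84, "tz": 0.7, "ax": 0, "ay": 0, "az": 0.107}, {"tx": 0.29, "ty": 0.81, "tz": 0.7, "ax": 0, "ay": 0, "az": 0.107}])

```text
clock: 2.08
eef_pos: [450.9, 343.7, 150.6]
tcp_rot: [3.142, 0.0, 0.233]
contact_force: [-0.1, 0.0, -0.3]
opening: 0.6
grasp_force: 0.0
```

```bash
python3 plan.py 450 343.3 43 0.235
```

```text
1 tx=-0.008  ty=0.002  tz=0.861
2 tx=-0.008  ty=0.002  tz=0.861
3 tx=-0.008  ty=0.002  tz=0.861
4 tx=-0.008  ty=0.002  tz=0.861
5 tx=-0.008  ty=0.002  tz=0.861
```

Call:
step_arm(moves=[{"tx": -0.01, "ty": 0, "tz": 0.86, "ax": 0, "ay": 0, "az": 0}, {"tx": -0.01, "ty": 0, "tz": 0.86, "ax": 0, "ay": 0, "az": 0}, {"tx": 0, "ty": 0, "tz": 0.86, "ax": 0, "ay": 0, "az": 0}, {"tx": -0.01, "ty": 0, "tz": 0.86, "ax": 0, "ay": 0, "az": 0}, {"tx": -0.01, "ty": 0, "tz": 0.86, "ax": 0, "ay": 0, "az": 0}])

```text
clock: 2.7
eef_pos: [449.5, 344.1, 43.0]
tcp_rot: [3.142, 0.0, 0.239]
contact_force: [-0.0, 0.5, -0.0]
opening: 0.6
grasp_force: 0.0
```

Call:
step_arm(moves=[{"tx": 0, "ty": 0, "tz": 0, "ax": 0, "ay": 0, "az": 0}, {"tx": 0, "ty": 0, "tz": 0, "ax": 0, "ay": 0, "az": 0}, {"tx": 0, "ty": 0, "tz": 0, "ax": 0, "ay": 0, "az": 0}, {"tx": 0, "ty": 0, "tz": 0, "ax": 0, "ay": 0, "az": 0}, {"tx": 0, "ty": 0, "tz": 0, "ax": 0, "ay": 0, "az": 0}], gripper=0, newtons=80)

```text
clock: 3.32
eef_pos: [450.1, 344.4, 44.8]
tcp_rot: [-3.141, -0.001, 0.239]
contact_force: [-0.7, -1.1, 5.9]
opening: 0.081
grasp_force: 79.5
```

Run:
```python
from h import *
s=r.sense();print({k:np.round(s[k],2) for k in("clock","eef_pos","opening","grasp_force","contact_force")})
```

```text
{'clock': np.float64(3.32), 'eef_pos': array([450.07, 344.41,  44.77]), 'opening': np.float64(0.08), 'grasp_force': np.float64(79.46), 'contact_force': array([-0.67, -1.14,  5.94])}
```

```bash
cat > pock.py <<'E'
from h import *
def pockets(n,im,near,z=63,show=True):
    f=8;sat=cv2.cvtColor(im,cv2.COLOR_RGB2HSV)[...,1]
    g=cv2.resize(sat,None,fx=f,fy=f,interpolation=cv2.INTER_CUBIC);out=[]
    m=(g<70).astype(np.uint8)
    cs,_=cv2.findContours(m,cv2.RETR_EXTERNAL,cv2.CHAIN_APPROX_NONE)
    for c in cs:
        if cv2.contourArea(c)<60*f*f: continue
        P=np.array([world(n,(u+.5)/f-.5,(v+.5)/f-.5,z)[:2] for u,v in c[::3,0]],np.float32)
        h=cv2.minAreaRect(P);C=np.array(h[0]);s=sorted(h[1])
        if min(np.hypot(*(C-q)) for q in near)<30 and 35<s[0]<70 and 70<s[1]<100:
            a=h[2] if h[1][0]>h[1][1] else h[2]-90
            out.append((C,s,a)); print(n,C.round(1),np.round(s,1),"deg",round((a+90)%180-90,2),np.rad2deg(0))
    return out
E
python3 - <<'E'
from pock import *
near=np.array([(557,90),(561,11),(567,-69)])
T=np.load("top0.npz")["im"];S=np.load("side0.npz")["im"]
pockets("top",T,near);pockets("side",S,near)
E
python3 plan.py 450 344 165 0.07
```

```text
top [549.8  90.3] [59.  99.6] deg 3.42 0.0
top [556.1  10.3] [60.4 98.4] deg 3.42 0.0
top [561.3 -69.3] [59.7 99.2] deg 3.59 0.0
side [563.8 -66.3] [54.9 94.3] deg 3.01 0.0
side [563.8  13.8] [54.  82.7] deg 4.07 0.0
side [558.1  94.3] [54.4 84.2] deg 4.59 0.0
1 ty=0.003  tz=-0.962  az=0.021
2 ty=0.003  tz=-0.962  az=0.021
3 ty=0.003  tz=-0.962  az=0.021
4 ty=0.003  tz=-0.962  az=0.021
5 ty=0.003  tz=-0.962  az=0.021
```

Call:
step_arm(moves=[{"tx": 0, "ty": 0, "tz": 0, "ax": 0, "ay": 0, "az": 0}, {"tx": 0, "ty": 0, "tz": 0, "ax": 0, "ay": 0, "az": 0}], gripper=0.5)

```text
clock: 3.58
eef_pos: [449.5, 344.1, 43.9]
tcp_rot: [-3.142, -0.0, 0.239]
contact_force: [0.5, -0.1, -0.6]
opening: 0.492
grasp_force: 0.0
```

Call:
step_arm(moves=[{"tx": 0, "ty": 0, "tz": -1, "ax": 0, "ay": 0, "az": 0}, {"tx": 0, "ty": 0, "tz": -1, "ax": 0, "ay": 0, "az": 0}, {"tx": 0, "ty": 0, "tz": -1, "ax": 0, "ay": 0, "az": 0}, {"tx": 0, "ty": 0, "tz": -1, "ax": 0, "ay": 0, "az": 0}, {"tx": 0, "ty": 0, "tz": -1, "ax": 0, "ay": 0, "az": 0}])

```text
clock: 4.2
eef_pos: [449.4, 344.0, 169.5]
tcp_rot: [3.142, 0.0, 0.239]
contact_force: [0.9, -0.3, -0.0]
opening: 0.499
grasp_force: 0.0
```

```bash
python3 plan.py 440 4 165 0.07
python3 - <<'E'
from cle import *
for n in("top","side"):
    im,d=grab(n)
    P=cloud(n,d,np.array([438,3,90]),50);q=P[(P[:,2]>70)&(P[:,2]<115)];print(n,len(q),q.mean(0).round(1),q.min(0).round(1),q.max(0).round(1))
    cleat(n,im,d,np.array([446,367,8]))
E
```

```text
1 tx=-0.256  ty=0.938  tz=0.013  az=0.008
2 tx=-0.244  ty=0.941  tz=0.013  az=0.008
3 tx=-0.233  ty=0.943  tz=0.013  az=0.008
4 tx=-0.222  ty=0.946  tz=0.013  az=0.008
5 tx=-0.21  ty=0.949  tz=0.013  az=0.008
6 tx=-0.199  ty=0.951  tz=0.013  az=0.008
7 tx=-0.187  ty=0.954  tz=0.013  az=0.008
8 tx=-0.176  ty=0.956  tz=0.013  az=0.008
9 tx=-0.164  ty=0.958  tz=0.013  az=0.008
10 tx=-0.153  ty=0.96  tz=0.013  az=0.008
11 tx=-0.141  ty=0.962  tz=0.013  az=0.008
12 tx=-0.13  ty=0.963  tz=0.013  az=0.008
13 tx=-0.118  ty=0.965  tz=0.013  az=0.008
14 tx=-0.106  ty=0.966  tz=0.013  az=0.008
top 34 [439.6   0.6 106.4] [430.8  -8.8  81.2] [451.5  10.1 114.1]
top up 0  low 4 [469.9 322.    6.4] zb 7.0
   rect [array([441.1, 348.8]), array([ 83. , 100.2]), np.float64(47.0)]
side 90 [436.6  -2.   94.5] [427.5  -9.5  70.6] [449.4  12.6 114.4]
side up 71 [446.8 342.3  46.7] low 73 [428.8 355.6   8.3] zb -0.2
   yaw 0.237 len 80.6 mid [448.1 342.6]
   rect [array([438.6, 352.2]), array([69.3, 98.6]), np.float64(49.3)]
```

Call:
step_arm(moves=[{"tx": -0.256, "ty": 0.94, "tz": 0, "ax": 0, "ay": 0, "az": 0.008}, {"tx": -0.244, "ty": 0.94, "tz": 0, "ax": 0, "ay": 0, "az": 0.008}, {"tx": -0.233, "ty": 0.94, "tz": 0, "ax": 0, "ay": 0, "az": 0.008}, {"tx": -0.222, "ty": 0.95, "tz": 0, "ax": 0, "ay": 0, "az": 0.008}, {"tx": -0.21, "ty": 0.95, "tz": 0, "ax": 0, "ay": 0, "az": 0.008}], gripper=0.6)

```text
clock: 4.92
eef_pos: [445.1, 220.0, 167.9]
tcp_rot: [3.141, 0.002, 0.174]
contact_force: [-0.3, 0.5, -1.3]
opening: 0.604
grasp_force: 0.0
```

Call:
step_arm(moves=[{"tx": -0.2, "ty": 0.95, "tz": 0, "ax": 0, "ay": 0, "az": 0.008}, {"tx": -0.187, "ty": 0.95, "tz": 0, "ax": 0, "ay": 0, "az": 0.008}, {"tx": -0.176, "ty": 0.96, "tz": 0, "ax": 0, "ay": 0, "az": 0.008}, {"tx": -0.164, "ty": 0.96, "tz": 0, "ax": 0, "ay": 0, "az": 0.008}, {"tx": -0.153, "ty": 0.96, "tz": 0, "ax": 0, "ay": 0, "az": 0.008}])

```text
clock: 5.55
eef_pos: [440.9, 98.8, 168.0]
tcp_rot: [3.141, 0.002, 0.111]
contact_force: [0.0, 1.3, -0.7]
opening: 0.603
grasp_force: 0.0
```

Call:
step_arm(moves=[{"tx": -0.141, "ty": 0.96, "tz": 0, "ax": 0, "ay": 0, "az": 0.008}, {"tx": -0.13, "ty": 0.963, "tz": 0, "ax": 0, "ay": 0, "az": 0.008}, {"tx": -0.118, "ty": 0.965, "tz": 0, "ax": 0, "ay": 0, "az": 0.008}, {"tx": -0.106, "ty": 0.966, "tz": 0, "ax": 0, "ay": 0, "az": 0.008}, {"tx": 0, "ty": 0, "tz": 0.5, "ax": 0, "ay": 0, "az": 0}])

```text
clock: 6.18
eef_pos: [438.2, 2.1, 155.9]
tcp_rot: [3.141, -0.0, 0.059]
contact_force: [0.4, 0.1, 0.1]
opening: 0.6
grasp_force: 0.0
```

```bash
python3 plan.py 440.5 2 96 0.07
```

```text
1 tx=0.03  ty=0.003  tz=0.798  az=-0.002
2 tx=0.03  ty=0.003  tz=0.798  az=-0.002
3 tx=0.03  ty=0.003  tz=0.798  az=-0.002
```

Call:
step_arm(moves=[{"tx": 0.03, "ty": 0, "tz": 0.8, "ax": 0, "ay": 0, "az": -0.002}, {"tx": 0.03, "ty": 0, "tz": 0.8, "ax": 0, "ay": 0, "az": -0.002}, {"tx": 0.03, "ty": 0, "tz": 0.8, "ax": 0, "ay": 0, "az": -0.002}])

```text
clock: 6.55
eef_pos: [440.0, 4.2, 94.7]
tcp_rot: [-3.141, 0.002, 0.072]
contact_force: [1.1, 0.1, 0.7]
opening: 0.603
grasp_force: 0.0
```

Call:
step_arm(moves=[{"tx": 0, "ty": 0, "tz": 0, "ax": 0, "ay": 0, "az": 0}, {"tx": 0, "ty": 0, "tz": 0, "ax": 0, "ay": 0, "az": 0}, {"tx": 0, "ty": 0, "tz": 0, "ax": 0, "ay": 0, "az": 0}, {"tx": 0, "ty": 0, "tz": 0, "ax": 0, "ay": 0, "az": 0}], gripper=0, newtons=50)

```text
clock: 7.05
eef_pos: [440.3, 4.2, 95.9]
tcp_rot: [-3.141, 0.002, 0.072]
contact_force: [-0.2, 1.4, -18.3]
opening: 0.265
grasp_force: 49.8
```

Call:
step_arm(moves=[{"tx": -0.25, "ty": 0, "tz": 0, "ax": 0, "ay": 0, "az": 0}, {"tx": -0.25, "ty": 0, "tz": 0, "ax": 0, "ay": 0, "az": 0}, {"tx": -0.2, "ty": 0, "tz": 0, "ax": 0, "ay": 0, "az": 0}, {"tx": 0, "ty": 0, "tz": 0, "ax": 0, "ay": 0, "az": 0}])

```text
clock: 7.55
eef_pos: [422.1, 2.9, 96.0]
tcp_rot: [-3.141, 0.003, 0.072]
contact_force: [-2.9, 1.5, -22.0]
opening: 0.267
grasp_force: 50.9
```

Call:
step_arm(moves=[{"tx": -0.08, "ty": 0, "tz": 0, "ax": 0, "ay": 0, "az": 0}, {"tx": -0.08, "ty": 0, "tz": 0, "ax": 0, "ay": 0, "az": 0}])

```text
clock: 7.8
eef_pos: [419.6, 2.7, 96.0]
tcp_rot: [-3.141, 0.0, 0.072]
contact_force: [2.8, 2.0, -29.0]
opening: 0.266
grasp_force: 50.4
```

Call:
step_arm(moves=[{"tx": -0.08, "ty": 0, "tz": 0, "ax": 0, "ay": 0, "az": 0}, {"tx": 0, "ty": 0, "tz": 0, "ax": 0, "ay": 0, "az": 0}])

```text
clock: 8.05
eef_pos: [417.3, 2.5, 96.0]
tcp_rot: [-3.141, 0.001, 0.072]
contact_force: [0.4, 2.2, -27.3]
opening: 0.27
grasp_force: 50.4
```

Call:
step_arm(moves=[{"tx": -0.1, "ty": 0.01, "tz": 0.02, "ax": 0, "ay": 0, "az": 0}, {"tx": -0.1, "ty": 0.01, "tz": 0.02, "ax": 0, "ay": 0, "az": 0}])

```text
clock: 8.3
eef_pos: [414.7, 1.6, 95.9]
tcp_rot: [3.141, -0.004, 0.072]
contact_force: [11.0, 4.0, -22.5]
opening: 0.267
grasp_force: 50.9
```

Call:
step_arm(moves=[{"tx": -0.1, "ty": 0, "tz": 0, "ax": 0, "ay": 0, "az": 0}, {"tx": 0, "ty": 0, "tz": 0, "ax": 0, "ay": 0, "az": 0}])

```text
clock: 8.55
eef_pos: [414.7, 1.5, 96.0]
tcp_rot: [3.141, -0.009, 0.072]
contact_force: [16.2, 4.2, -36.6]
opening: 0.271
grasp_force: 51.2
```

Call:
step_arm(moves=[{"tx": -0.1, "ty": 0, "tz": 0, "ax": 0, "ay": 0, "az": 0}, {"tx": 0, "ty": 0, "tz": 0, "ax": 0, "ay": 0, "az": 0}])

```text
clock: 8.8
eef_pos: [414.4, 1.4, 96.4]
tcp_rot: [3.141, -0.013, 0.072]
contact_force: [22.1, 3.4, -40.6]
opening: 0.263
grasp_force: 52.2
```

Call:
step_arm(moves=[{"tx": 0.15, "ty": 0, "tz": 0.04, "ax": 0, "ay": 0, "az": 0}, {"tx": 0.05, "ty": 0, "tz": 0.02, "ax": 0, "ay": 0, "az": 0}, {"tx": 0, "ty": 0, "tz": 0, "ax": 0, "ay": 0, "az": 0}])

```text
clock: 9.18
eef_pos: [415.9, 1.5, 96.0]
tcp_rot: [3.141, -0.006, 0.072]
contact_force: [-0.4, 0.5, 8.8]
opening: 0.269
grasp_force: 57.9
```

Call:
step_arm(moves=[{"tx": 0, "ty": 0, "tz": 0, "ax": 0, "ay": 0, "az": 0}, {"tx": 0, "ty": 0, "tz": 0, "ax": 0, "ay": 0, "az": 0}], gripper=0.6)

```text
clock: 9.43
eef_pos: [413.6, 1.5, 94.5]
tcp_rot: [3.141, -0.002, 0.072]
contact_force: [-0.3, 0.0, -0.2]
opening: 0.601
grasp_force: 0.0
```

Call:
step_arm(moves=[{"tx": 0, "ty": 0, "tz": -1, "ax": 0, "ay": 0, "az": 0}, {"tx": 0, "ty": 0, "tz": -1, "ax": 0, "ay": 0, "az": 0}, {"tx": 0, "ty": 0, "tz": -1, "ax": 0, "ay": 0, "az": 0}, {"tx": 0, "ty": 0, "tz": -1, "ax": 0, "ay": 0, "az": 0}, {"tx": 0, "ty": 0, "tz": -1, "ax": 0, "ay": 0, "az": 0}])

```text
clock: 10.05
eef_pos: [412.8, 1.5, 219.9]
tcp_rot: [3.141, -0.0, 0.072]
contact_force: [0.1, 1.3, -0.2]
opening: 0.601
grasp_force: 0.0
```

Call:
step_arm(moves=[{"tx": 0, "ty": 0, "tz": -1, "ax": 0, "ay": 0, "az": 0}, {"tx": 0, "ty": 0, "tz": -1, "ax": 0, "ay": 0, "az": 0}, {"tx": 0, "ty": 0, "tz": -1, "ax": 0, "ay": 0, "az": 0}])

```text
clock: 10.42
eef_pos: [412.7, 1.5, 294.9]
tcp_rot: [3.141, -0.0, 0.072]
contact_force: [0.2, -0.3, -0.5]
opening: 0.598
grasp_force: 0.0
```

```bash
python3 - <<'E'
from st import *
T=grab("top");S=grab("side");np.savez("t1.npz",im=T[0],d=T[1]);np.savez("s1.npz",im=S[0],d=S[1])
station(dict(im=T[0],d=T[1]),dict(im=S[0],d=S[1]))
for n,(im,d) in(("top",T),("side",S)):
    P=cloud(n,d,np.array([414,2,90]),40);q=P[(P[:,2]>75)&(P[:,2]<115)];print(n,len(q),q.mean(0).round(1) if len(q) else "")
    u,v=pix(n,[664.8,20.5,245]);print(n,u,v);u,v=int(u),int(v);save(im,f"cap_{n}.png",(u-20,v-20,u+20,v+25),10)
E
python3 plan.py 664.8 20.5 300 0.07
```

```text
pocket [286 159   5  24  86] [287.9  170.36] [644.2  78.1  60. ]
top cap 123 [664.1  19.5 245.1] [665.1  18.9 245. ] [43.5 42.4 13.8]
top dial 127 ((665.9091186523438, 19.25318145751953), 35.576194763183594)
side handle [291 161   9   9  37] [295.32 164.41] [676.7 305.2 100. ]
side cap 86 [660.9  18.1 245. ] [664.7  20.7 244.3] [47.2 45.4 12.4]
side dial 102 ((661.6448364257812, 22.375038146972656), 37.373924255371094)
base ((616.3460083007812, 2.5482635498046875), (352.5790100097656, 162.65904235839844), 4.127264022827148) [433.3  74.7  14.5]
top 19 [411.3  -2.3 101.7]
top 301.54793006482396 150.73708683941007
side 84 [413.2  -3.8  97.8]
side 347.77592130969015 153.7344003523168
1 tx=0.914  ty=-0.003  tz=-0.009
2 tx=0.914  ty=-0.003  tz=-0.01
3 tx=0.914  ty=-0.004  tz=-0.01
4 tx=0.914  ty=-0.004  tz=-0.01
5 tx=0.914  ty=-0.004  tz=-0.011
6 tx=0.914  ty=-0.004  tz=-0.011
7 tx=0.914  ty=-0.004  tz=-0.012
8 tx=0.914  ty=-0.004  tz=-0.012
9 tx=0.914  ty=-0.005  tz=-0.012
10 tx=0.914  ty=-0.005  tz=-0.013
11 tx=0.914  ty=-0.005  tz=-0.013
```

View pics/cap_top.png

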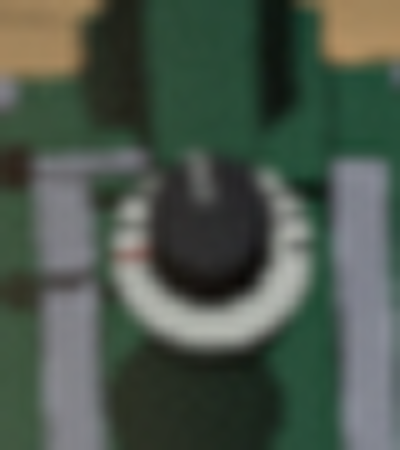

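Call:
step_arm(moves=[{"tx": 0.915, "ty": 0, "tz": 0, "ax": 0, "ay": 0, "az": 0}, {"tx": 0.915, "ty": 0, "tz": 0, "ax": 0, "ay": 0, "az": 0}, {"tx": 0.915, "ty": 0, "tz": 0, "ax": 0, "ay": 0, "az": 0}, {"tx": 0.915, "ty": 0, "tz": 0, "ax": 0, "ay": 0, "az": 0}, {"tx": 0.915, "ty": -0.01, "tz": 0, "ax": 0, "ay": 0, "az": 0}], gripper=0.8)

```text
clock: 11.15
eef_pos: [527.2, 10.1, 292.8]
tcp_rot: [3.141, 0.001, 0.072]
contact_force: [0.4, 0.3, -0.4]
opening: 0.801
grasp_force: 0.0
```

Call:
step_arm(moves=[{"tx": 0.915, "ty": 0, "tz": 0, "ax": 0, "ay": 0, "az": 0}, {"tx": 0.915, "ty": 0, "tz": 0, "ax": 0, "ay": 0, "az": 0}, {"tx": 0.915, "ty": 0, "tz": 0, "ax": 0, "ay": 0, "az": 0}, {"tx": 0.915, "ty": 0, "tz": 0, "ax": 0, "ay": 0, "az": 0}, {"tx": 0.915, "ty": 0, "tz": 0, "ax": 0, "ay": 0, "az": 0}])

```text
clock: 11.78
eef_pos: [641.3, 18.3, 292.6]
tcp_rot: [3.142, 0.001, 0.072]
contact_force: [-0.0, -0.2, -0.2]
opening: 0.799
grasp_force: 0.0
```

Call:
step_arm(moves=[{"tx": 0.915, "ty": -0.04, "tz": 0, "ax": 0, "ay": 0, "az": 0}, {"tx": 0, "ty": 0, "tz": 0.8, "ax": 0, "ay": 0, "az": 0}, {"tx": 0, "ty": 0, "tz": 0.8, "ax": 0, "ay": 0, "az": 0}, {"tx": 0, "ty": 0, "tz": 0.8, "ax": 0, "ay": 0, "az": 0}])

```text
clock: 12.28
eef_pos: [662.3, 20.9, 231.5]
tcp_rot: [-3.142, 0.002, 0.072]
contact_force: [0.6, 0.9, -0.9]
opening: 0.804
grasp_force: 0.0
```

Run:
```python
from h import *
print(r.sense()["eef_pos"],r.sense()["qpos"])
im=np.load("t1.npz")["im"]
hsv=cv2.cvtColor(im,cv2.COLOR_RGB2HSV).astype(int)
C=np.array([664.8,19.5])
out=[]
for v in range(140,165):
  for u in range(290,314):
    p=world("top",u,v,245)[:2]-C
    if np.hypot(*p)<20 and hsv[v,u,2]>75: out.append((*p.round(1),hsv[v,u,2]))
print(out)
q=np.array(out);w=q[:,2]-60;m=(q[:,:2]*w[:,None]).sum(0)/w.sum();a=np.arctan2(m[1],m[0]);print(m,"cw from +y deg",np.rad2deg(.07+np.pi/2-a))
```

```text
[662.28363215  20.86299619 231.45853519] [ 2.92490684e-02  4.34222230e-01  1.56889956e+00 -4.96764263e-05
  1.14068308e+00  1.52798324e+00]
[(np.float64(17.2), np.float64(6.8), np.int64(97)), (np.float64(17.3), np.float64(3.3), np.int64(91)), (np.float64(13.6), np.float64(6.7), np.int64(92)), (np.float64(13.6), np.float64(3.2), np.int64(93)), (np.float64(9.9), np.float64(6.6), np.int64(85)), (np.float64(10.0), np.float64(3.1), np.int64(91)), (np.float64(6.2), np.float64(6.6), np.int64(76)), (np.float64(6.3), np.float64(3.0), np.int64(89)), (np.float64(6.8), np.float64(-18.0), np.int64(81))]
[11.9172549   2.93960784] cw from +y deg 80.1542701247688
```

Call:
step_arm(moves=[{"tx": 0.06, "ty": 0, "tz": -0.08, "ax": 0, "ay": 0, "az": 0}, {"tx": 0, "ty": 0, "tz": 0, "ax": 0, "ay": 0, "az": 0}, {"tx": 0, "ty": 0, "tz": 0, "ax": 0, "ay": 0, "az": 0}, {"tx": 0, "ty": 0, "tz": 0, "ax": 0, "ay": 0, "az": 0}], gripper=0, newtons=30)

```text
clock: 12.78
eef_pos: [664.6, 21.7, 235.4]
tcp_rot: [-3.141, 0.001, 0.072]
contact_force: [-1.6, 5.2, -8.7]
opening: 0.504
grasp_force: 33.1
```

Call:
step_arm(moves=[{"tx": 0, "ty": -0.03, "tz": 0, "ax": 0, "ay": 0, "az": 0}, {"tx": 0, "ty": 0, "tz": 0, "ax": 0, "ay": 0, "az": 0}], gripper=0.85)

```text
clock: 13.02
eef_pos: [666.2, 21.5, 237.1]
tcp_rot: [3.141, -0.003, 0.072]
contact_force: [0.5, 0.9, 0.4]
opening: 0.846
grasp_force: 0.0
```

Call:
step_arm(moves=[{"tx": 0, "ty": 0, "tz": 0, "ax": 0, "ay": 0, "az": -0.112}, {"tx": 0, "ty": 0, "tz": 0, "ax": 0, "ay": 0, "az": -0.112}, {"tx": 0, "ty": 0, "tz": 0, "ax": 0, "ay": 0, "az": -0.112}, {"tx": 0, "ty": 0, "tz": 0, "ax": 0, "ay": 0, "az": -0.112}, {"tx": 0, "ty": 0, "tz": 0, "ax": 0, "ay": 0, "az": -0.112}])

```text
clock: 13.65
eef_pos: [665.9, 21.5, 236.8]
tcp_rot: [3.14, -0.001, 0.957]
contact_force: [-0.5, -0.1, -0.3]
opening: 0.854
grasp_force: 0.0
```

Call:
step_arm(moves=[{"tx": 0, "ty": 0, "tz": 0, "ax": 0, "ay": 0, "az": -0.112}, {"tx": 0, "ty": 0, "tz": 0, "ax": 0, "ay": 0, "az": -0.112}, {"tx": 0, "ty": 0, "tz": 0, "ax": 0, "ay": 0, "az": -0.112}, {"tx": 0, "ty": 0, "tz": 0, "ax": 0, "ay": 0, "az": -0.112}, {"tx": 0, "ty": 0, "tz": 0, "ax": 0, "ay": 0, "az": 0}])

```text
clock: 14.28
eef_pos: [665.8, 21.6, 236.6]
tcp_rot: [3.14, 0.0, 1.654]
contact_force: [0.2, 0.0, -0.3]
opening: 0.846
grasp_force: 0.0
```

Call:
step_arm(moves=[{"tx": 0, "ty": 0, "tz": 0, "ax": 0, "ay": 0, "az": 0}, {"tx": 0, "ty": 0, "tz": 0, "ax": 0, "ay": 0, "az": 0}, {"tx": 0, "ty": 0, "tz": 0, "ax": 0, "ay": 0, "az": 0}, {"tx": 0, "ty": 0, "tz": 0, "ax": 0, "ay": 0, "az": 0}], gripper=0, newtons=30)

```text
clock: 14.78
eef_pos: [666.0, 21.8, 236.5]
tcp_rot: [3.14, 0.0, 1.655]
contact_force: [3.9, 0.5, 5.2]
opening: 0.505
grasp_force: 32.0
```

Call:
step_arm(moves=[{"tx": 0, "ty": 0, "tz": 0, "ax": 0, "ay": 0, "az": -0.111}, {"tx": 0, "ty": 0, "tz": 0, "ax": 0, "ay": 0, "az": -0.111}, {"tx": 0, "ty": 0, "tz": 0, "ax": 0, "ay": 0, "az": -0.111}, {"tx": 0, "ty": 0, "tz": 0, "ax": 0, "ay": 0, "az": -0.111}, {"tx": 0, "ty": 0, "tz": 0, "ax": 0, "ay": 0, "az": 0}], newtons=45)

```text
clock: 15.4
eef_pos: [666.1, 21.8, 236.4]
tcp_rot: [3.14, 0.002, 2.352]
contact_force: [4.9, -0.2, 3.9]
opening: 0.5
grasp_force: 45.7
```

Call:
step_arm(moves=[{"tx": 0, "ty": 0, "tz": 0, "ax": 0, "ay": 0, "az": 0}, {"tx": 0, "ty": 0, "tz": 0, "ax": 0, "ay": 0, "az": 0}], gripper=0.85)

```text
clock: 15.65
eef_pos: [664.1, 21.9, 234.9]
tcp_rot: [-3.14, -0.002, 2.351]
contact_force: [-0.3, 0.1, -1.4]
opening: 0.847
grasp_force: 0.0
```

Call:
step_arm(moves=[{"tx": 0, "ty": 0, "tz": -0.9, "ax": 0, "ay": 0, "az": 0}, {"tx": 0, "ty": 0, "tz": -0.9, "ax": 0, "ay": 0, "az": 0}, {"tx": 0, "ty": 0, "tz": -0.9, "ax": 0, "ay": 0, "az": 0}])

```text
clock: 16.02
eef_pos: [664.5, 21.9, 303.2]
tcp_rot: [-3.14, -0.001, 2.351]
contact_force: [0.2, -0.3, 0.6]
opening: 0.854
grasp_force: 0.0
```

```bash
python3 - <<'E'
from plan import *
p=r.sense();print(p["eef_pos"].round(1),p["tcp_rot"].round(3))
E
echo to al; python3 plan.py 442.5 -355.5 200 0.41
```

```text
[664.5  21.9 303.2] [-3.140e+00 -1.000e-03  2.351e+00]
to al
1 tx=-0.249  ty=-0.94  tz=0.23  az=0.069
2 tx=-0.349  ty=-0.908  tz=0.23  az=0.069
3 tx=-0.445  ty=-0.865  tz=0.23  az=0.069
4 tx=-0.535  ty=-0.812  tz=0.23  az=0.069
5 tx=-0.62  ty=-0.75  tz=0.23  az=0.069
6 tx=-0.697  ty=-0.679  tz=0.23  az=0.069
7 tx=-0.766  ty=-0.6  tz=0.23  az=0.069
8 tx=-0.826  ty=-0.514  tz=0.23  az=0.069
9 tx=-0.876  ty=-0.422  tz=0.229  az=0.069
10 tx=-0.917  ty=-0.326  tz=0.229  az=0.069
11 tx=-0.946  ty=-0.225  tz=0.229  az=0.069
12 tx=-0.965  ty=-0.122  tz=0.229  az=0.069
13 tx=-0.973  ty=-0.017  tz=0.229  az=0.069
14 tx=-0.969  ty=0.087  tz=0.229  az=0.069
15 tx=-0.954  ty=0.191  tz=0.229  az=0.069
16 tx=-0.928  ty=0.293  tz=0.229  az=0.069
17 tx=-0.891  ty=0.391  tz=0.229  az=0.069
18 tx=-0.844  ty=0.484  tz=0.229  az=0.069
```

Call:
step_arm(moves=[{"tx": -0.25, "ty": -0.94, "tz": 0, "ax": 0, "ay": 0, "az": 0.069}, {"tx": -0.35, "ty": -0.91, "tz": 0, "ax": 0, "ay": 0, "az": 0.069}, {"tx": -0.445, "ty": -0.865, "tz": 0, "ax": 0, "ay": 0, "az": 0.069}, {"tx": -0.535, "ty": -0.81, "tz": 0.2, "ax": 0, "ay": 0, "az": 0.069}, {"tx": -0.62, "ty": -0.75, "tz": 0.2, "ax": 0, "ay": 0, "az": 0.069}], gripper=0.6)

```text
clock: 16.65
eef_pos: [602.6, -83.6, 292.6]
tcp_rot: [-3.14, -0.001, 1.806]
contact_force: [-0.1, -0.5, -0.3]
opening: 0.601
grasp_force: 0.0
```

Call:
step_arm(moves=[{"tx": -0.7, "ty": -0.68, "tz": 0.2, "ax": 0, "ay": 0, "az": 0.069}, {"tx": -0.77, "ty": -0.6, "tz": 0.2, "ax": 0, "ay": 0, "az": 0.069}, {"tx": -0.83, "ty": -0.51, "tz": 0.2, "ax": 0, "ay": 0, "az": 0.069}, {"tx": -0.88, "ty": -0.42, "tz": 0.2, "ax": 0, "ay": 0, "az": 0.069}, {"tx": -0.92, "ty": -0.33, "tz": 0.5, "ax": 0, "ay": 0, "az": 0.069}])

```text
clock: 17.27
eef_pos: [541.2, -188.7, 260.5]
tcp_rot: [-3.141, -0.0, 1.264]
contact_force: [0.0, 0.2, 0.3]
opening: 0.601
grasp_force: 0.0
```

Call:
step_arm(moves=[{"tx": -0.95, "ty": -0.225, "tz": 0.6, "ax": 0, "ay": 0, "az": 0.069}, {"tx": -0.965, "ty": -0.12, "tz": 0.6, "ax": 0, "ay": 0, "az": 0.069}, {"tx": -0.97, "ty": -0.02, "tz": 0.6, "ax": 0, "ay": 0, "az": 0.069}, {"tx": -0.97, "ty": 0.09, "tz": 0.6, "ax": 0, "ay": 0, "az": 0.069}, {"tx": -0.95, "ty": 0.19, "tz": 0.5, "ax": 0, "ay": 0, "az": 0.069}])

```text
clock: 17.9
eef_pos: [478.7, -292.9, 187.2]
tcp_rot: [-3.14, 0.0, 0.722]
contact_force: [0.3, -0.6, 0.7]
opening: 0.603
grasp_force: 0.0
```

Call:
step_arm(moves=[{"tx": -0.93, "ty": 0.29, "tz": 0.5, "ax": 0, "ay": 0, "az": 0.069}, {"tx": -0.89, "ty": 0.39, "tz": 0.5, "ax": 0, "ay": 0, "az": 0.069}, {"tx": -0.84, "ty": 0.48, "tz": 0.5, "ax": 0, "ay": 0, "az": 0.069}])

```text
clock: 18.27
eef_pos: [441.4, -355.3, 150.0]
tcp_rot: [-3.14, 0.001, 0.397]
contact_force: [0.2, 0.8, 0.1]
opening: 0.599
grasp_force: 0.0
```

```bash
cat > look.py <<'E'
from cle import *
D={n:grab(n) for n in("top","side")}
for k,c in {"br":(446,367,8),"st":(605,-350,8),"al":(436,-335,8)}.items():
    print(k)
    for n in D:
        try: cleat(n,*D[n],np.array(c))
        except Exception as e: print(n,e)
E
python3 look.py | grep -v rect; python3 plan.py 442.8 -355.3 43 0.41
```

```text
br
top up 51 [449.6 343.5  48.5] low 168 [442.2 366.    8.1] zb -5.2
   yaw 0.242 len 78.1 mid [450.2 343.7]
side up 70 [446.4 341.8  46.7] low 69 [428.1 360.6   8.6] zb -0.5
   yaw 0.236 len 86.4 mid [449.2 342.5]
st
top up 50 [ 607.  -370.9   48.9] low 186 [ 603.3 -348.1    8.3] zb -4.6
   yaw 0.152 len 77.6 mid [ 608.6 -370.6]
side up 79 [ 605.1 -370.5   47.8] low 199 [ 598.6 -345.2    8.3] zb -0.9
   yaw 0.161 len 86.6 mid [ 608.3 -370. ]
al
top up 0  low 39 [ 459.9 -309.7    7.3] zb -0.8
side up 80 [ 437.6 -358.2   48.8] low 293 [ 428.8 -334.3    8.6] zb -0.7
   yaw 0.407 len 78.2 mid [ 441.3 -356.6]
1 tx=0.021  ty=0.007  tz=0.849  az=-0.002
2 tx=0.021  ty=0.007  tz=0.849  az=-0.002
3 tx=0.021  ty=0.007  tz=0.849  az=-0.002
4 tx=0.02  ty=0.006  tz=0.849  az=-0.002
5 tx=0.02  ty=0.006  tz=0.849  az=-0.002
```

Call:
step_arm(moves=[{"tx": 0.02, "ty": 0, "tz": 0.85, "ax": 0, "ay": 0, "az": -0.002}, {"tx": 0.02, "ty": 0, "tz": 0.85, "ax": 0, "ay": 0, "az": -0.002}, {"tx": 0.02, "ty": 0.01, "tz": 0.85, "ax": 0, "ay": 0, "az": -0.002}, {"tx": 0.02, "ty": 0, "tz": 0.85, "ax": 0, "ay": 0, "az": -0.002}, {"tx": 0.02, "ty": 0.01, "tz": 0.85, "ax": 0, "ay": 0, "az": -0.002}])

```text
clock: 19.0
eef_pos: [445.1, -353.8, 44.1]
tcp_rot: [-3.141, 0.0, 0.419]
contact_force: [0.2, 0.3, 0.3]
opening: 0.603
grasp_force: 0.0
```

Call:
step_arm(moves=[{"tx": 0, "ty": 0, "tz": 0, "ax": 0, "ay": 0, "az": 0}, {"tx": 0, "ty": 0, "tz": 0, "ax": 0, "ay": 0, "az": 0}, {"tx": 0, "ty": 0, "tz": 0, "ax": 0, "ay": 0, "az": 0}, {"tx": 0, "ty": 0, "tz": 0, "ax": 0, "ay": 0, "az": 0}, {"tx": 0, "ty": 0, "tz": 0, "ax": 0, "ay": 0, "az": 0}], gripper=0, newtons=80)

```text
clock: 19.62
eef_pos: [445.5, -355.0, 45.6]
tcp_rot: [3.14, -0.001, 0.418]
contact_force: [0.5, 1.2, 7.5]
opening: 0.078
grasp_force: 79.1
```

Call:
step_arm(moves=[{"tx": 0, "ty": 0, "tz": -0.9, "ax": 0, "ay": 0, "az": 0.02}, {"tx": 0, "ty": 0, "tz": -0.9, "ax": 0, "ay": 0, "az": 0.02}, {"tx": 0, "ty": 0, "tz": -0.9, "ax": 0, "ay": 0, "az": 0.02}, {"tx": 0, "ty": 0, "tz": -0.9, "ax": 0, "ay": 0, "az": 0.02}, {"tx": 0, "ty": 0, "tz": -0.9, "ax": 0, "ay": 0, "az": 0.02}])

```text
clock: 20.25
eef_pos: [444.6, -354.5, 157.8]
tcp_rot: [-3.142, 0.0, 0.26]
contact_force: [1.1, 0.3, -1.9]
opening: 0.073
grasp_force: 81.5
```

```bash
python3 plan.py 543.6 -90.4 150 0.07
```

```text
1 tx=0.595  ty=-0.836  tz=0.028  az=0.011
2 tx=0.58  ty=-0.846  tz=0.028  az=0.011
3 tx=0.565  ty=-0.856  tz=0.028  az=0.011
4 tx=0.551  ty=-0.866  tz=0.028  az=0.011
5 tx=0.536  ty=-0.875  tz=0.028  az=0.011
6 tx=0.52  ty=-0.884  tz=0.028  az=0.011
7 tx=0.505  ty=-0.893  tz=0.028  az=0.011
8 tx=0.49  ty=-0.901  tz=0.028  az=0.011
9 tx=0.474  ty=-0.91  tz=0.028  az=0.011
10 tx=0.458  ty=-0.918  tz=0.028  az=0.011
11 tx=0.442  ty=-0.925  tz=0.028  az=0.011
```

Call:
step_arm(moves=[{"tx": 0.6, "ty": -0.836, "tz": 0, "ax": 0, "ay": 0, "az": 0.011}, {"tx": 0.585, "ty": -0.846, "tz": 0, "ax": 0, "ay": 0, "az": 0.011}, {"tx": 0.57, "ty": -0.856, "tz": 0, "ax": 0, "ay": 0, "az": 0.011}, {"tx": 0.556, "ty": -0.866, "tz": 0, "ax": 0, "ay": 0, "az": 0.011}, {"tx": 0.54, "ty": -0.875, "tz": 0, "ax": 0, "ay": 0, "az": 0.011}])

```text
clock: 20.88
eef_pos: [490.3, -233.6, 157.1]
tcp_rot: [3.142, 0.0, 0.174]
contact_force: [0.3, -0.1, -2.0]
opening: 0.079
grasp_force: 81.9
```

Call:
step_arm(moves=[{"tx": 0.525, "ty": -0.884, "tz": 0, "ax": 0, "ay": 0, "az": 0.011}, {"tx": 0.51, "ty": -0.893, "tz": 0, "ax": 0, "ay": 0, "az": 0.011}, {"tx": 0.495, "ty": -0.9, "tz": 0, "ax": 0, "ay": 0, "az": 0.011}, {"tx": 0.48, "ty": -0.91, "tz": 0, "ax": 0, "ay": 0, "az": 0.011}, {"tx": 0.463, "ty": -0.918, "tz": 0, "ax": 0, "ay": 0, "az": 0.011}])

```text
clock: 21.5
eef_pos: [535.9, -113.5, 157.1]
tcp_rot: [3.142, 0.0, 0.087]
contact_force: [-0.2, -0.0, -2.4]
opening: 0.076
grasp_force: 81.8
```

Call:
step_arm(moves=[{"tx": 0.45, "ty": -0.925, "tz": 0, "ax": 0, "ay": 0, "az": 0.011}, {"tx": 0, "ty": 0, "tz": 0.3, "ax": 0, "ay": 0, "az": 0}, {"tx": 0, "ty": 0, "tz": 0, "ax": 0, "ay": 0, "az": 0}])

```text
clock: 21.88
eef_pos: [544.2, -90.5, 148.8]
tcp_rot: [-3.142, 0.002, 0.071]
contact_force: [-0.5, 0.4, -2.1]
opening: 0.079
grasp_force: 81.7
```

```bash
python3 plan.py 545.1 -90.3 106 0.07
python3 - <<'E'
from coll import *
from cle import cloud
t,dt=grab("top");s,ds=grab("side");p=r.sense()["eef_pos"];print(p)
coll(t,s,[p+[0,20,-40]],"held.png",w=28,f=7)
# side: points of held cleat (bright), z band about the lower leg
P=cloud("side",ds,p,80);z0=p[2]-45.6
q=P[(P[:,2]>z0-6)&(P[:,2]<z0+55)]
a=np.array([np.cos(.07),np.sin(.07)]);b=np.array([-a[1],a[0]])
q=np.c_[(q[:,:2]-p[:2])@a,(q[:,:2]-p[:2])@b,q[:,2]-z0]
lo=q[(abs(q[:,2]-8)<4)&(q[:,1]>0)&(q[:,1]<50)];print(len(lo),np.percentile(lo[:,0],[1,50,99]).round(1))
E
```

```text
1 tx=0.02  ty=-0.002  tz=0.856
2 tx=0.019  ty=-0.002  tz=0.856
[544.54161066 -90.87980082 149.2827847 ]
80 [-44.4 -30.8  16.8]
```

View pics/held.png

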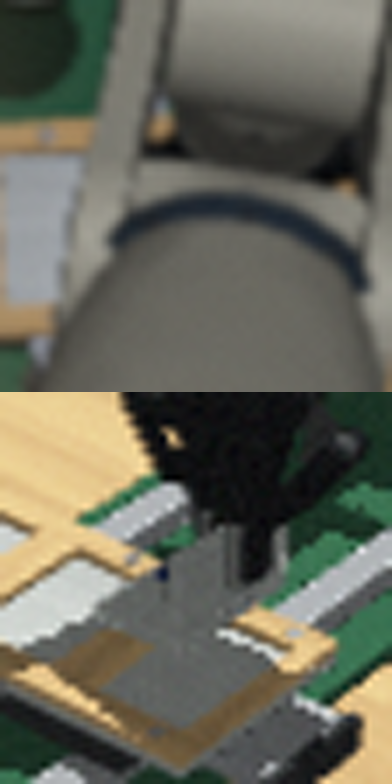

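Call:
step_arm(moves=[{"tx": 0.03, "ty": 0, "tz": 0.56, "ax": 0, "ay": 0, "az": 0}, {"tx": 0.03, "ty": 0, "tz": 0.56, "ax": 0, "ay": 0, "az": 0}, {"tx": 0, "ty": 0, "tz": 0.48, "ax": 0, "ay": 0, "az": 0}, {"tx": 0, "ty": 0, "tz": 0, "ax": 0, "ay": 0, "az": 0}])

```text
clock: 22.48
eef_pos: [545.6, -90.0, 108.0]
tcp_rot: [-3.141, 0.003, 0.071]
contact_force: [0.5, 0.6, -2.3]
opening: 0.077
grasp_force: 81.7
```

Call:
step_arm(moves=[{"tx": 0, "ty": 0, "tz": 0.1, "ax": 0, "ay": 0, "az": 0}, {"tx": 0, "ty": 0, "tz": 0, "ax": 0, "ay": 0, "az": 0}])

```text
clock: 22.72
eef_pos: [546.8, -90.1, 107.2]
tcp_rot: [3.142, -0.0, 0.071]
contact_force: [0.5, 0.0, -1.6]
opening: 0.072
grasp_force: 81.7
```

Call:
step_arm(moves=[{"tx": 0, "ty": 0, "tz": 0.06, "ax": 0, "ay": 0, "az": 0}, {"tx": 0, "ty": 0, "tz": 0.04, "ax": 0, "ay": 0, "az": 0}, {"tx": 0, "ty": 0, "tz": 0, "ax": 0, "ay": 0, "az": 0}])

```text
clock: 23.1
eef_pos: [547.2, -90.1, 105.5]
tcp_rot: [3.141, -0.001, 0.071]
contact_force: [-1.2, -0.1, 5.7]
opening: 0.077
grasp_force: 83.1
```

Call:
step_arm(moves=[{"tx": 0, "ty": 0, "tz": 0, "ax": 0, "ay": 0, "az": 0}, {"tx": 0, "ty": 0, "tz": 0, "ax": 0, "ay": 0, "az": 0}], gripper=0.4)

```text
clock: 23.35
eef_pos: [546.7, -90.1, 104.6]
tcp_rot: [3.142, -0.0, 0.071]
contact_force: [-0.4, -0.0, 0.4]
opening: 0.399
grasp_force: 0.0
```

Call:
step_arm(moves=[{"tx": 0, "ty": 0, "tz": -0.9, "ax": 0, "ay": 0, "az": 0}, {"tx": 0, "ty": 0, "tz": -0.9, "ax": 0, "ay": 0, "az": 0}, {"tx": 0, "ty": 0, "tz": -0.9, "ax": 0, "ay": 0, "az": 0}, {"tx": 0, "ty": 0, "tz": 0, "ax": 0, "ay": 0, "az": 0}])

```text
clock: 23.85
eef_pos: [547.7, -90.3, 173.4]
tcp_rot: [3.141, -0.003, 0.071]
contact_force: [1.1, 0.2, 0.3]
opening: 0.397
grasp_force: 0.0
```

```bash
python3 plan.py 609.7 -368.9 150 0.155
```

```text
1 tx=0.141  ty=0.941  tz=0.079  az=-0.004
2 tx=0.134  ty=0.942  tz=0.079  az=-0.004
3 tx=0.127  ty=0.943  tz=0.079  az=-0.004
4 tx=0.121  ty=0.944  tz=0.079  az=-0.004
5 tx=0.114  ty=0.945  tz=0.079  az=-0.004
6 tx=0.107  ty=0.945  tz=0.079  az=-0.004
7 tx=0.101  ty=0.946  tz=0.079  az=-0.004
8 tx=0.094  ty=0.947  tz=0.079  az=-0.004
9 tx=0.087  ty=0.947  tz=0.079  az=-0.004
10 tx=0.081  ty=0.948  tz=0.078  az=-0.004
11 tx=0.074  ty=0.949  tz=0.078  az=-0.004
12 tx=0.068  ty=0.949  tz=0.078  az=-0.004
```

Seated (contact at bottom z≈60). Now steel.

Call:
step_arm(moves=[{"tx": 0.14, "ty": 0.94, "tz": 0, "ax": 0, "ay": 0, "az": -0.004}, {"tx": 0.135, "ty": 0.94, "tz": 0, "ax": 0, "ay": 0, "az": -0.004}, {"tx": 0.13, "ty": 0.94, "tz": 0, "ax": 0, "ay": 0, "az": -0.004}, {"tx": 0.12, "ty": 0.944, "tz": 0, "ax": 0, "ay": 0, "az": -0.004}, {"tx": 0.11, "ty": 0.945, "tz": 0, "ax": 0, "ay": 0, "az": -0.004}], gripper=0.6)

```text
clock: 24.48
eef_pos: [571.8, -206.7, 170.6]
tcp_rot: [-3.141, 0.001, 0.102]
contact_force: [0.4, -0.3, -0.3]
opening: 0.601
grasp_force: 0.0
```

Call:
step_arm(moves=[{"tx": 0.11, "ty": 0.945, "tz": 0, "ax": 0, "ay": 0, "az": -0.004}, {"tx": 0.1, "ty": 0.946, "tz": 0, "ax": 0, "ay": 0, "az": -0.004}, {"tx": 0.09, "ty": 0.947, "tz": 0, "ax": 0, "ay": 0, "az": -0.004}, {"tx": 0.09, "ty": 0.947, "tz": 0, "ax": 0, "ay": 0, "az": -0.004}, {"tx": 0.08, "ty": 0.948, "tz": 0, "ax": 0, "ay": 0, "az": -0.004}])

```text
clock: 25.1
eef_pos: [597.7, -323.8, 172.0]
tcp_rot: [3.142, -0.0, 0.134]
contact_force: [0.3, -0.9, 0.7]
opening: 0.598
grasp_force: 0.0
```

Call:
step_arm(moves=[{"tx": 0.075, "ty": 0.95, "tz": 0.4, "ax": 0, "ay": 0, "az": -0.004}, {"tx": 0.07, "ty": 0.95, "tz": 0.4, "ax": 0, "ay": 0, "az": -0.004}, {"tx": 0, "ty": 0, "tz": 0.5, "ax": 0, "ay": 0, "az": 0}])

```text
clock: 25.48
eef_pos: [607.6, -370.8, 138.4]
tcp_rot: [3.141, -0.0, 0.145]
contact_force: [-0.7, -0.1, 0.0]
opening: 0.603
grasp_force: 0.0
```

```bash
python3 look.py | grep -v rect; python3 plan.py 609.7 -368.9 44 0.155
```

```text
br
top up 52 [449.8 343.8  48.5] low 181 [445.2 370.1   7.6] zb -4.7
   yaw 0.244 len 78.6 mid [449.8 343.8]
side up 70 [448.3 342.9  46.7] low 71 [431.4 357.5   8.7] zb -0.7
   yaw 0.211 len 80.2 mid [447.7 342.7]
st
top up 0  low 30 [ 620.5 -312.     7.4] zb -0.3
side up 77 [ 606.  -370.2   47.8] low 204 [ 599.  -347.5    8.4] zb -0.8
   yaw 0.157 len 81.3 mid [ 609.  -369.7]
al
top up 0  low 0  zb 580.8
side up 0  low 47 [ 425.1 -354.3    5.5] zb -1.6
1 tx=0.037  ty=0.014  tz=0.928  az=-0.002
2 tx=0.036  ty=0.014  tz=0.928  az=-0.002
3 tx=0.036  ty=0.013  tz=0.928  az=-0.002
4 tx=0.035  ty=0.013  tz=0.928  az=-0.002
```

Call:
step_arm(moves=[{"tx": 0.035, "ty": 0, "tz": 0.93, "ax": 0, "ay": 0, "az": -0.002}, {"tx": 0.035, "ty": 0.01, "tz": 0.93, "ax": 0, "ay": 0, "az": -0.002}, {"tx": 0.035, "ty": 0.01, "tz": 0.93, "ax": 0, "ay": 0, "az": -0.002}, {"tx": 0.035, "ty": 0.01, "tz": 0.93, "ax": 0, "ay": 0, "az": -0.002}])

```text
clock: 26.08
eef_pos: [611.0, -368.7, 44.9]
tcp_rot: [-3.141, 0.0, 0.159]
contact_force: [-0.1, 0.4, 0.9]
opening: 0.6
grasp_force: 0.0
```

Call:
step_arm(moves=[{"tx": 0, "ty": 0, "tz": 0, "ax": 0, "ay": 0, "az": 0}, {"tx": 0, "ty": 0, "tz": 0, "ax": 0, "ay": 0, "az": 0}, {"tx": 0, "ty": 0, "tz": 0, "ax": 0, "ay": 0, "az": 0}, {"tx": 0, "ty": 0, "tz": 0, "ax": 0, "ay": 0, "az": 0}, {"tx": 0, "ty": 0, "tz": 0, "ax": 0, "ay": 0, "az": 0}], gripper=0, newtons=90)

```text
clock: 26.7
eef_pos: [611.5, -369.3, 47.5]
tcp_rot: [3.141, -0.001, 0.158]
contact_force: [-0.8, 2.3, 4.8]
opening: 0.077
grasp_force: 89.2
```

Call:
step_arm(moves=[{"tx": 0, "ty": 0, "tz": -0.9, "ax": 0, "ay": 0, "az": 0.01}, {"tx": 0, "ty": 0, "tz": -0.9, "ax": 0, "ay": 0, "az": 0.01}, {"tx": 0, "ty": 0, "tz": -0.9, "ax": 0, "ay": 0, "az": 0.01}, {"tx": 0, "ty": 0, "tz": -0.9, "ax": 0, "ay": 0, "az": 0.01}, {"tx": 0, "ty": 0, "tz": -0.9, "ax": 0, "ay": 0, "az": 0.01}])

```text
clock: 27.32
eef_pos: [611.1, -369.1, 161.0]
tcp_rot: [3.141, -0.0, 0.079]
contact_force: [0.3, 0.2, -5.3]
opening: 0.075
grasp_force: 88.4
```

```bash
python3 plan.py 538 -10.5 158 0.07
```

```text
1 tx=-0.119  ty=-0.969  tz=0.008
2 tx=-0.119  ty=-0.969  tz=0.008
3 tx=-0.12  ty=-0.969  tz=0.008
4 tx=-0.12  ty=-0.968  tz=0.008
5 tx=-0.121  ty=-0.968  tz=0.008
6 tx=-0.122  ty=-0.968  tz=0.008
7 tx=-0.122  ty=-0.968  tz=0.008
8 tx=-0.123  ty=-0.968  tz=0.008
9 tx=-0.123  ty=-0.968  tz=0.008
10 tx=-0.124  ty=-0.968  tz=0.008
11 tx=-0.125  ty=-0.968  tz=0.008
12 tx=-0.125  ty=-0.968  tz=0.008
13 tx=-0.126  ty=-0.968  tz=0.008
14 tx=-0.126  ty=-0.968  tz=0.008
15 tx=-0.127  ty=-0.968  tz=0.008
```

Call:
step_arm(moves=[{"tx": -0.117, "ty": -0.97, "tz": -0.3, "ax": 0, "ay": 0, "az": 0}, {"tx": -0.117, "ty": -0.97, "tz": -0.3, "ax": 0, "ay": 0, "az": 0}, {"tx": -0.117, "ty": -0.97, "tz": -0.3, "ax": 0, "ay": 0, "az": 0}, {"tx": -0.117, "ty": -0.97, "tz": -0.3, "ax": 0, "ay": 0, "az": 0}, {"tx": -0.117, "ty": -0.97, "tz": 0, "ax": 0, "ay": 0, "az": 0}])

```text
clock: 27.95
eef_pos: [586.8, -247.6, 189.7]
tcp_rot: [3.141, -0.001, 0.08]
contact_force: [-0.1, -0.3, -6.1]
opening: 0.075
grasp_force: 88.6
```

Call:
step_arm(moves=[{"tx": -0.12, "ty": -0.97, "tz": 0, "ax": 0, "ay": 0, "az": 0}, {"tx": -0.12, "ty": -0.97, "tz": 0, "ax": 0, "ay": 0, "az": 0}, {"tx": -0.12, "ty": -0.97, "tz": 0, "ax": 0, "ay": 0, "az": 0}, {"tx": -0.12, "ty": -0.97, "tz": 0, "ax": 0, "ay": 0, "az": 0}, {"tx": -0.12, "ty": -0.97, "tz": 0, "ax": 0, "ay": 0, "az": 0}])

```text
clock: 28.58
eef_pos: [561.8, -128.1, 189.0]
tcp_rot: [-3.142, 0.0, 0.08]
contact_force: [0.7, 0.7, -5.7]
opening: 0.073
grasp_force: 88.6
```

Call:
step_arm(moves=[{"tx": -0.12, "ty": -0.968, "tz": 0, "ax": 0, "ay": 0, "az": 0}, {"tx": -0.12, "ty": -0.968, "tz": 0, "ax": 0, "ay": 0, "az": 0}, {"tx": -0.12, "ty": -0.968, "tz": 0, "ax": 0, "ay": 0, "az": 0}, {"tx": -0.12, "ty": -0.968, "tz": 0, "ax": 0, "ay": 0, "az": 0}, {"tx": -0.12, "ty": -0.968, "tz": 0, "ax": 0, "ay": 0, "az": 0}])

```text
clock: 29.2
eef_pos: [537.0, -8.8, 189.1]
tcp_rot: [3.142, -0.0, 0.08]
contact_force: [-0.4, 0.2, -5.5]
opening: 0.075
grasp_force: 88.6
```

Call:
step_arm(moves=[{"tx": 0, "ty": 0, "tz": 0.8, "ax": 0, "ay": 0, "az": 0}, {"tx": 0, "ty": 0, "tz": 0.8, "ax": 0, "ay": 0, "az": 0}, {"tx": 0, "ty": 0, "tz": 0, "ax": 0, "ay": 0, "az": 0}])

```text
clock: 29.58
eef_pos: [536.2, -9.6, 147.9]
tcp_rot: [-3.141, 0.003, 0.08]
contact_force: [0.3, 0.6, -4.9]
opening: 0.078
grasp_force: 88.4
```

```bash
python3 plan.py 539.2 -10.4 113 0.07
```

```text
1 tx=0.061  ty=0.02  tz=0.698  az=0.003
2 tx=0.06  ty=0.02  tz=0.698  az=0.003
```

Call:
step_arm(moves=[{"tx": 0.06, "ty": 0.02, "tz": 0.7, "ax": 0, "ay": 0, "az": 0.003}, {"tx": 0.06, "ty": 0.02, "tz": 0.7, "ax": 0, "ay": 0, "az": 0.003}, {"tx": 0, "ty": 0, "tz": 0.12, "ax": 0, "ay": 0, "az": 0}, {"tx": 0, "ty": 0, "tz": 0, "ax": 0, "ay": 0, "az": 0}])

```text
clock: 30.08
eef_pos: [540.4, -11.2, 110.7]
tcp_rot: [-3.142, 0.001, 0.07]
contact_force: [1.5, -0.2, -5.0]
opening: 0.076
grasp_force: 88.4
```

Call:
step_arm(moves=[{"tx": 0, "ty": 0, "tz": 0.1, "ax": 0, "ay": 0, "az": 0}, {"tx": 0, "ty": 0, "tz": 0, "ax": 0, "ay": 0, "az": 0}])

```text
clock: 30.32
eef_pos: [540.7, -11.1, 108.8]
tcp_rot: [3.142, -0.0, 0.071]
contact_force: [-0.8, -0.2, -6.0]
opening: 0.074
grasp_force: 88.4
```

Call:
step_arm(moves=[{"tx": 0, "ty": 0, "tz": 0.06, "ax": 0, "ay": 0, "az": 0}, {"tx": 0, "ty": 0, "tz": 0.03, "ax": 0, "ay": 0, "az": 0}, {"tx": 0, "ty": 0, "tz": 0, "ax": 0, "ay": 0, "az": 0}])

```text
clock: 30.7
eef_pos: [541.4, -11.1, 107.4]
tcp_rot: [3.141, -0.002, 0.071]
contact_force: [-1.4, 0.9, 5.9]
opening: 0.079
grasp_force: 90.5
```

Call:
step_arm(moves=[{"tx": 0, "ty": 0, "tz": 0, "ax": 0, "ay": 0, "az": 0}, {"tx": 0, "ty": 0, "tz": 0, "ax": 0, "ay": 0, "az": 0}], gripper=0.4)

```text
clock: 30.95
eef_pos: [540.9, -11.1, 106.6]
tcp_rot: [3.142, -0.001, 0.071]
contact_force: [0.3, 0.3, 0.2]
opening: 0.404
grasp_force: 0.0
```

Call:
step_arm(moves=[{"tx": 0, "ty": 0, "tz": -0.9, "ax": 0, "ay": 0, "az": 0}, {"tx": 0, "ty": 0, "tz": -0.9, "ax": 0, "ay": 0, "az": 0}, {"tx": 0, "ty": 0, "tz": -0.9, "ax": 0, "ay": 0, "az": 0}, {"tx": 0, "ty": 0, "tz": 0, "ax": 0, "ay": 0, "az": 0}])

```text
clock: 31.45
eef_pos: [541.8, -11.1, 175.3]
tcp_rot: [3.141, -0.003, 0.071]
contact_force: [0.3, -0.5, 0.1]
opening: 0.403
grasp_force: 0.0
```

```bash
python3 plan.py 450.5 344.3 150 0.238
```

```text
1 tx=-0.176  ty=-0.963  tz=0.066  az=-0.007
2 tx=-0.165  ty=-0.965  tz=0.067  az=-0.007
3 tx=-0.155  ty=-0.966  tz=0.067  az=-0.007
4 tx=-0.144  ty=-0.968  tz=0.067  az=-0.007
5 tx=-0.133  ty=-0.97  tz=0.067  az=-0.007
6 tx=-0.122  ty=-0.971  tz=0.067  az=-0.007
7 tx=-0.111  ty=-0.972  tz=0.067  az=-0.007
8 tx=-0.1  ty=-0.973  tz=0.067  az=-0.007
9 tx=-0.09  ty=-0.974  tz=0.067  az=-0.007
10 tx=-0.079  ty=-0.975  tz=0.067  az=-0.007
11 tx=-0.068  ty=-0.976  tz=0.067  az=-0.007
12 tx=-0.057  ty=-0.977  tz=0.067  az=-0.007
13 tx=-0.046  ty=-0.977  tz=0.067  az=-0.007
14 tx=-0.035  ty=-0.978  tz=0.067  az=-0.007
15 tx=-0.024  ty=-0.978  tz=0.067  az=-0.007
```

Call:
step_arm(moves=[{"tx": -0.176, "ty": -0.963, "tz": 0, "ax": 0, "ay": 0, "az": -0.007}, {"tx": -0.165, "ty": -0.965, "tz": 0, "ax": 0, "ay": 0, "az": -0.007}, {"tx": -0.155, "ty": -0.966, "tz": 0, "ax": 0, "ay": 0, "az": -0.007}, {"tx": -0.144, "ty": -0.968, "tz": 0, "ax": 0, "ay": 0, "az": -0.007}, {"tx": -0.133, "ty": -0.97, "tz": 0, "ax": 0, "ay": 0, "az": -0.007}], gripper=0.6)

```text
clock: 32.08
eef_pos: [509.5, 108.1, 172.7]
tcp_rot: [3.141, 0.001, 0.126]
contact_force: [0.4, 0.1, -0.0]
opening: 0.602
grasp_force: 0.0
```

Call:
step_arm(moves=[{"tx": -0.122, "ty": -0.97, "tz": 0, "ax": 0, "ay": 0, "az": -0.007}, {"tx": -0.11, "ty": -0.97, "tz": 0, "ax": 0, "ay": 0, "az": -0.007}, {"tx": -0.1, "ty": -0.973, "tz": 0, "ax": 0, "ay": 0, "az": -0.007}, {"tx": -0.09, "ty": -0.974, "tz": 0, "ax": 0, "ay": 0, "az": -0.007}, {"tx": -0.08, "ty": -0.975, "tz": 0, "ax": 0, "ay": 0, "az": -0.007}])

```text
clock: 32.7
eef_pos: [479.2, 226.4, 172.6]
tcp_rot: [3.141, 0.001, 0.181]
contact_force: [-0.1, -0.0, -0.1]
opening: 0.597
grasp_force: 0.0
```

Call:
step_arm(moves=[{"tx": -0.07, "ty": -0.976, "tz": 0, "ax": 0, "ay": 0, "az": -0.007}, {"tx": -0.06, "ty": -0.977, "tz": 0, "ax": 0, "ay": 0, "az": -0.007}, {"tx": -0.045, "ty": -0.977, "tz": 0.5, "ax": 0, "ay": 0, "az": -0.007}, {"tx": -0.035, "ty": -0.978, "tz": 0.5, "ax": 0, "ay": 0, "az": -0.007}, {"tx": -0.025, "ty": -0.978, "tz": 0.5, "ax": 0, "ay": 0, "az": -0.007}])

```text
clock: 33.33
eef_pos: [448.9, 344.8, 134.7]
tcp_rot: [3.141, 0.001, 0.236]
contact_force: [-0.0, 0.1, 0.8]
opening: 0.598
grasp_force: 0.0
```

```bash
python3 look.py | grep -v rect|head -5; python3 plan.py 450.3 344.4 44 0.238
python3 - <<'E'
from coll import *
t,d=grab("top");s,ds=grab("side")
u,v=pix("top",[537,10,60]).astype(int);save(t,"seat_t.png",(u-35,v-30,u+35,v+30),8)
u,v=pix("side",[537,-20,60]).astype(int);save(s,"seat_s.png",(u-45,v-35,u+45,v+35),8)
E
```

```text
br
top up 0  low 3 [456.4 314.9   5.4] zb 374.6
side up 73 [447.5 342.1  46.9] low 64 [427.9 358.    8.6] zb 0.1
   yaw 0.229 len 78.7 mid [449.4 342.5]
st
1 tx=0.022  ty=0.013  tz=0.9
2 tx=0.021  ty=0.013  tz=0.9
3 tx=0.02  ty=0.013  tz=0.9
4 tx=0.02  ty=0.014  tz=0.9
```

View pics/seat_s.png

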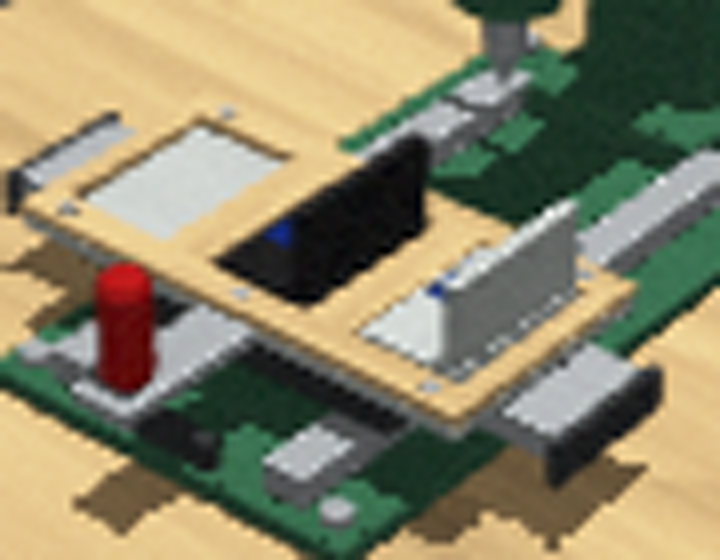

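Side crop: steel (middle) and aluminium (right) both sit inside their pockets; left pocket empty. Now grip brass.

Call:
step_arm(moves=[{"tx": 0.02, "ty": 0, "tz": 0.9, "ax": 0, "ay": 0, "az": 0}, {"tx": 0.02, "ty": 0.01, "tz": 0.9, "ax": 0, "ay": 0, "az": 0}, {"tx": 0.02, "ty": 0.01, "tz": 0.9, "ax": 0, "ay": 0, "az": 0}, {"tx": 0.02, "ty": 0.01, "tz": 0.9, "ax": 0, "ay": 0, "az": 0}])

```text
clock: 34.02
eef_pos: [452.2, 343.1, 46.0]
tcp_rot: [-3.142, -0.001, 0.235]
contact_force: [-0.3, 0.2, 0.1]
opening: 0.599
grasp_force: 0.0
```

Call:
step_arm(moves=[{"tx": 0, "ty": 0, "tz": 0, "ax": 0, "ay": 0, "az": 0}, {"tx": 0, "ty": 0, "tz": 0, "ax": 0, "ay": 0, "az": 0}, {"tx": 0, "ty": 0, "tz": 0, "ax": 0, "ay": 0, "az": 0}, {"tx": 0, "ty": 0, "tz": 0, "ax": 0, "ay": 0, "az": 0}, {"tx": 0, "ty": 0, "tz": 0, "ax": 0, "ay": 0, "az": 0}], gripper=0, newtons=90)

```text
clock: 34.65
eef_pos: [452.4, 344.5, 47.5]
tcp_rot: [-3.141, -0.002, 0.236]
contact_force: [-0.3, -1.5, 7.1]
opening: 0.076
grasp_force: 89.0
```

Call:
step_arm(moves=[{"tx": 0, "ty": 0, "tz": -0.9, "ax": 0, "ay": 0, "az": 0.021}, {"tx": 0, "ty": 0, "tz": -0.9, "ax": 0, "ay": 0, "az": 0.021}, {"tx": 0, "ty": 0, "tz": -0.9, "ax": 0, "ay": 0, "az": 0.021}, {"tx": 0, "ty": 0, "tz": -0.9, "ax": 0, "ay": 0, "az": 0.021}, {"tx": 0, "ty": 0, "tz": -0.9, "ax": 0, "ay": 0, "az": 0.021}])

```text
clock: 35.28
eef_pos: [451.1, 343.7, 159.3]
tcp_rot: [3.141, 0.001, 0.07]
contact_force: [0.1, -0.0, -5.5]
opening: 0.075
grasp_force: 88.2
```

```bash
python3 plan.py 533.2 69.3 160 0.07
```

```text
1 tx=0.209  ty=0.931  tz=-0.002
2 tx=0.209  ty=0.931  tz=-0.002
3 tx=0.209  ty=0.931  tz=-0.002
4 tx=0.209  ty=0.931  tz=-0.002
5 tx=0.209  ty=0.931  tz=-0.002
6 tx=0.209  ty=0.931  tz=-0.002
7 tx=0.209  ty=0.931  tz=-0.002
8 tx=0.209  ty=0.931  tz=-0.002
9 tx=0.209  ty=0.931  tz=-0.002
10 tx=0.209  ty=0.931  tz=-0.002
11 tx=0.209  ty=0.931  tz=-0.002
12 tx=0.209  ty=0.931  tz=-0.002
```

Call:
step_arm(moves=[{"tx": 0.21, "ty": 0.931, "tz": 0, "ax": 0, "ay": 0, "az": 0}, {"tx": 0.21, "ty": 0.931, "tz": 0, "ax": 0, "ay": 0, "az": 0}, {"tx": 0.21, "ty": 0.931, "tz": 0, "ax": 0, "ay": 0, "az": 0}, {"tx": 0.21, "ty": 0.931, "tz": 0, "ax": 0, "ay": 0, "az": 0}, {"tx": 0.21, "ty": 0.931, "tz": 0, "ax": 0, "ay": 0, "az": 0}])

```text
clock: 35.9
eef_pos: [485.6, 228.8, 158.6]
tcp_rot: [3.141, 0.001, 0.071]
contact_force: [0.0, 1.1, -5.0]
opening: 0.078
grasp_force: 88.3
```

Call:
step_arm(moves=[{"tx": 0.21, "ty": 0.931, "tz": 0, "ax": 0, "ay": 0, "az": 0}, {"tx": 0.21, "ty": 0.931, "tz": 0, "ax": 0, "ay": 0, "az": 0}, {"tx": 0.21, "ty": 0.931, "tz": 0, "ax": 0, "ay": 0, "az": 0}, {"tx": 0.21, "ty": 0.931, "tz": 0, "ax": 0, "ay": 0, "az": 0}, {"tx": 0.21, "ty": 0.931, "tz": 0, "ax": 0, "ay": 0, "az": 0}])

```text
clock: 36.52
eef_pos: [520.0, 114.7, 158.6]
tcp_rot: [3.141, 0.001, 0.071]
contact_force: [0.4, 0.1, -4.5]
opening: 0.077
grasp_force: 88.3
```

Call:
step_arm(moves=[{"tx": 0.21, "ty": 0.931, "tz": 0, "ax": 0, "ay": 0, "az": 0}, {"tx": 0.21, "ty": 0.931, "tz": 0, "ax": 0, "ay": 0, "az": 0}, {"tx": 0, "ty": 0, "tz": 0.6, "ax": 0, "ay": 0, "az": 0}, {"tx": 0, "ty": 0, "tz": 0.6, "ax": 0, "ay": 0, "az": 0}, {"tx": 0, "ty": 0, "tz": 0, "ax": 0, "ay": 0, "az": 0}])

```text
clock: 37.15
eef_pos: [532.5, 70.3, 126.9]
tcp_rot: [3.141, 0.004, 0.071]
contact_force: [-0.1, 0.4, -4.6]
opening: 0.075
grasp_force: 88.4
```

```bash
python3 plan.py 534 69.1 113 0.07
```

```text
1 tx=0.058  ty=0.053  tz=0.557  ay=0.002
```

Call:
step_arm(moves=[{"tx": 0.05, "ty": 0.05, "tz": 0.55, "ax": 0, "ay": 0, "az": 0}, {"tx": 0, "ty": 0, "tz": 0.1, "ax": 0, "ay": 0, "az": 0}, {"tx": 0, "ty": 0, "tz": 0, "ax": 0, "ay": 0, "az": 0}])

```text
clock: 37.52
eef_pos: [536.2, 69.2, 113.0]
tcp_rot: [-3.141, -0.001, 0.071]
contact_force: [0.2, 1.3, 1.9]
opening: 0.073
grasp_force: 89.5
```

Call:
step_arm(moves=[{"tx": 0, "ty": 0, "tz": 0.08, "ax": 0, "ay": 0, "az": 0}, {"tx": 0, "ty": 0, "tz": 0, "ax": 0, "ay": 0, "az": 0}])

```text
clock: 37.78
eef_pos: [537.4, 69.2, 112.5]
tcp_rot: [-3.141, -0.004, 0.07]
contact_force: [-1.3, -0.5, 15.0]
opening: 0.078
grasp_force: 91.6
```

Call:
step_arm(moves=[{"tx": 0, "ty": 0, "tz": 0.06, "ax": 0, "ay": 0, "az": 0}, {"tx": 0, "ty": 0, "tz": 0.03, "ax": 0, "ay": 0, "az": 0}, {"tx": 0, "ty": 0, "tz": 0, "ax": 0, "ay": 0, "az": 0}])

```text
clock: 38.15
eef_pos: [539.1, 69.3, 111.9]
tcp_rot: [-3.141, -0.008, 0.07]
contact_force: [-2.5, -0.6, 28.2]
opening: 0.072
grasp_force: 94.1
```

Call:
step_arm(moves=[{"tx": 0, "ty": 0, "tz": -0.2, "ax": 0, "ay": 0, "az": 0}, {"tx": 0, "ty": 0, "tz": -0.1, "ax": 0, "ay": 0, "az": 0}, {"tx": 0, "ty": 0, "tz": 0, "ax": 0, "ay": 0, "az": 0}])

```text
clock: 38.52
eef_pos: [535.0, 68.7, 115.3]
tcp_rot: [3.141, 0.001, 0.071]
contact_force: [0.4, 0.1, -4.7]
opening: 0.074
grasp_force: 88.5
```

Run:
```python
from h import *
print(r.sense()["eef_pos"],r.sense()["tcp_rot"])
t,d=grab("top");s,ds=grab("side")
u,v=pix("side",[533,90,70]).astype(int);a=cv2.resize(s[v-25:v+25,u-33:u+33],None,fx=12,fy=10,interpolation=cv2.INTER_CUBIC)
save(a,"br_s.png")
```

```text
[534.99789295  68.69100136 115.30502782] [3.14141472e+00 1.04652726e-03 7.07767569e-02]
```

View pics/br_s.png

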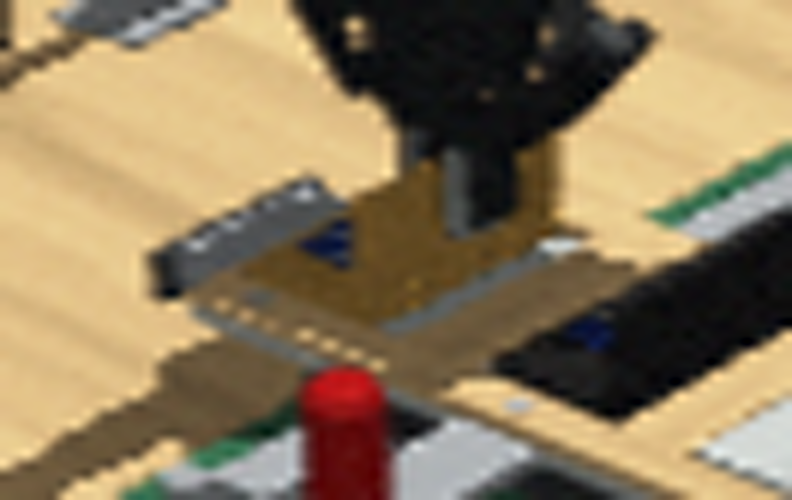

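Brass held above the left pocket: bright floor shows beyond its far end (560,240), its near end overlaps the near rim; it must go +x. Quantify.

Run:
```python
from cle import *
p=r.sense()["eef_pos"];a=np.array([np.cos(.07),np.sin(.07)]);b=np.array([-a[1],a[0]])
s,ds=grab("side");P=cloud("side",ds,p,75)
q=np.c_[(P[:,:2]-p[:2])@a,(P[:,:2]-p[:2])@b,P[:,2]]
f=q[(q[:,2]>72)&(q[:,2]<100)&(q[:,1]<3)&(q[:,1]>-12)]
for z in range(70,104,4):
    g=f[(f[:,2]>=z)&(f[:,2]<z+4)]; print(z,len(g),g[:,0].min().round(1) if len(g) else "",g[:,0].max().round(1) if len(g) else "",g[:,1].mean().round(1) if len(g) else "")
# colour: brass outer-face mask extents projected on its plane (station y = -4 from TCP) at z 68+
hsv=cv2.cvtColor(s,cv2.COLOR_RGB2HSV)
np.savez("s2.npz",im=s,d=ds)
# reference: al and steel seated, same estimate, absolute station coordinates from cap
C=np.array([666.2,21.9])
for nm,y0 in(("al",-80),("st",0),("br",80)):
    c=C+a*-130+b*(y0-25-1.5);P=cloud("side",ds,np.r_[c,85],70);q=np.c_[(P[:,:2]-C)@a+130,(P[:,:2]-C)@b-y0,P[:,2]]
    g=q[(q[:,2]>72)&(q[:,2]<104)&(q[:,1]<-15)&(q[:,1]>-38)];print(nm,len(g),np.percentile(g[:,0],[1,50,99]).round(1),np.median(g[:,1]).round(1))
```

```text
70 9 -26.4 37.2 -1.6
74 15 -42.8 27.3 -1.9
78 13 -41.9 34.7 -2.7
82 14 -42.9 33.2 -2.0
86 14 -42.4 31.8 -2.8
90 14 -42.9 37.0 -3.0
94 15 -41.2 26.0 -4.5
98 4 -35.1 35.8 -5.1
102 0   
al 133 [-35.4  -1.1  45.9] -30.5
st 137 [-33.    0.6  44.4] -34.0
br 117 [-40.5 -11.4  39.2] -26.8
```

Call:
step_arm(moves=[{"tx": 0, "ty": 0, "tz": -0.9, "ax": 0, "ay": 0, "az": 0}, {"tx": 0, "ty": 0, "tz": -0.9, "ax": 0, "ay": 0, "az": 0}, {"tx": 0, "ty": -1, "tz": 0, "ax": 0, "ay": 0, "az": 0}, {"tx": 0, "ty": -1, "tz": 0, "ax": 0, "ay": 0, "az": 0}, {"tx": 0, "ty": -1, "tz": 0, "ax": 0, "ay": 0, "az": 0}])

```text
clock: 39.3
eef_pos: [529.9, 144.1, 160.4]
tcp_rot: [3.141, 0.001, 0.07]
contact_force: [0.8, 0.0, -4.8]
opening: 0.077
grasp_force: 88.6
```

Call:
step_arm(moves=[{"tx": 0, "ty": -1, "tz": 0, "ax": 0, "ay": 0, "az": 0}, {"tx": 0, "ty": -1, "tz": 0, "ax": 0, "ay": 0, "az": 0}, {"tx": 0, "ty": -1, "tz": 0, "ax": 0, "ay": 0, "az": 0}, {"tx": 0, "ty": 0, "tz": 0, "ax": 0, "ay": 0, "az": 0}])

```text
clock: 39.8
eef_pos: [524.6, 219.7, 160.3]
tcp_rot: [-3.141, 0.0, 0.072]
contact_force: [1.0, -0.1, -5.2]
opening: 0.079
grasp_force: 88.7
```

```bash
cat > fx.py <<'E'
from cle import *
C=np.array([666.2,21.9]);th=.07;A=np.array([np.cos(th),np.sin(th)]);B=np.array([-A[1],A[0]])
def stn(p): p=np.asarray(p)[...,:2]-C; return np.stack([p@A,p@B],-1)
def offs(n): return np.array({"top":(1.3,2.4),"side":(1.4,1.2)}[n])   # robot minus camera at the cap
def report(t,dt,s,ds,band=((-180,-60),(-140,140))):
    for n,im,d in(("top",t,dt),("side",s,ds)):
        c=C+A*-125;u0,v0=np.round(pix(n,[*c,70])).astype(int);W=60
        vv,uu=np.mgrid[max(0,v0-W):v0+W,u0-W:u0+W]
        hsv=cv2.cvtColor(im,cv2.COLOR_RGB2HSV)
        P=np.array([np.r_[stn(world(n,u,v,depth=d[v,u])[:2]+offs(n)),world(n,u,v,depth=d[v,u])[2],hsv[v,u]] for u,v in zip(uu.ravel(),vv.ravel()) if d[v,u]>0])
        for k,y0 in(("p0",-80),("p1",0),("p2",80)):
            g=P[(abs(P[:,1]-y0+21)<22)&(abs(P[:,0]+130)<60)&(P[:,2]>92)&(P[:,2]<116)]
            if len(g)>6: print(n,k,"leg x",np.percentile(g[:,0],[2,98]).round(1),"mid",(np.percentile(g[:,0],[2,98]).mean()+130).round(1),"y",np.median(g[:,1]-y0).round(1),len(g))
        m=cv2.inRange(hsv,(108,110,50),(130,255,255));q,l,st,cc=cv2.connectedComponentsWithStats(m)
        for i in range(1,q):
            if st[i,4]>5:
                w=stn(world(n,*cc[i],68)[:2]+offs(n))
                if -190<w[0]<30 and abs(w[1])<200: print(n,"blue",st[i,4],w.round(1),st[i,:4])
if __name__=="__main__":
    t,dt=grab("top");s,ds=grab("side");np.savez("t3.npz",im=t,d=dt);np.savez("s3.npz",im=s,d=ds)
    report(t,dt,s,ds)
    c=C-A*130;u,v=pix("top",[*c,60]).astype(int);save(t,"fx_t.png",(u-35,v-25,u+35,v+35),9)
E
python3 fx.py; python3 -c "
from pock import *
pockets('top',np.load('t3.npz')['im'],np.array([(531,90)]));pockets('side',np.load('s3.npz')['im'],np.array([(531,90)]))"
```

```text
top p0 leg x [-161.7  -84.4] mid 7.0 y -27.3 50
top p1 leg x [-159.7  -80.6] mid 9.8 y -31.3 49
top blue 33 [-111.5  -79.3] [321 189   8   6]
top blue 48 [-119.    -4.4] [302 191   8   8]
side p0 leg x [-162.3  -85.3] mid 6.2 y -28.4 117
side p1 leg x [-161.4  -82.9] mid 7.9 y -32.1 113
side blue 10 [-127.3    8.4] [320 212   4   3]
top [532.5  84.8] [59.7 99.6] deg 4.24 0.0
side [535.3  87.9] [55.5 94.5] deg 2.06 0.0
```

View pics/fx_t.png

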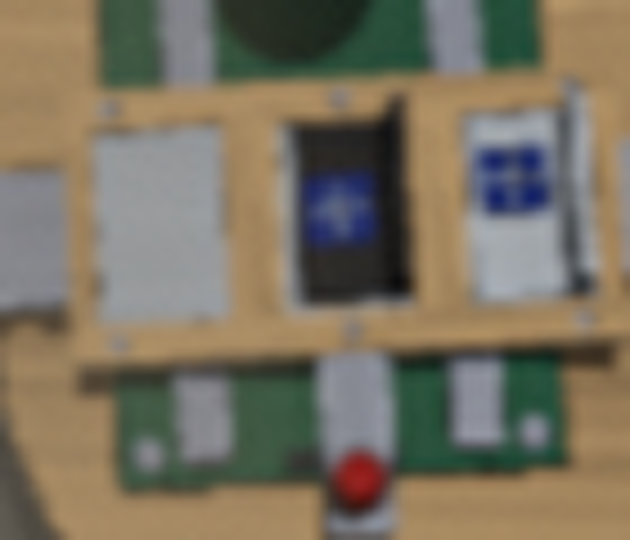

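Top crop: left pocket empty, centre ≈ (161,223) in the crop; steel in the middle and aluminium right, both inside their pockets; the fixture has been nudged some mm to +x/−y.

Run:
```python
from fx import *
c=C-A*130;u,v=pix("top",[*c,60]).astype(int)
f=lambda a,b,z:(world("top",u-35+(a+.5)/9-.5,v-25+(b+.5)/9-.5,z)[:2]+offs("top"))
p=f(161,223,63);print("p2",p.round(1),stn(p).round(1))
for a,b in((95,135),(220,125),(100,320),(230,312)): print(f(a,b,63).round(1))
h=f(360,478,105);print("handle",h.round(1),stn(h).round(1))
for nm,q in(("al",(512,181)),("st",(340,210))):print(nm,stn(f(*q,68)).round(1))
print(r.sense()["eef_pos"])
```

```text
p2 [540.1  87.1] [-121.2   73.9]
[578.6 116.7]
[584.   62.8]
[497.1 112.1]
[501.5  56.4]
handle [424.3  -1.2] [-242.9   -6.2]
al [-111.7  -78.5]
st [-120.6   -3.6]
[524.59168094 218.1819959  160.31013957]
```

```bash
python3 plan.py 542 66.4 160 0.07
```

```text
1 tx=0.037  ty=0.872  tz=0.002
2 tx=0.038  ty=0.872  tz=0.002
3 tx=0.038  ty=0.872  tz=0.002
4 tx=0.038  ty=0.872  tz=0.002
5 tx=0.038  ty=0.872  tz=0.002
6 tx=0.038  ty=0.872  tz=0.002
7 tx=0.038  ty=0.872  tz=0.002
```

Call:
step_arm(moves=[{"tx": 0.038, "ty": 0.872, "tz": 0, "ax": 0, "ay": 0, "az": 0}, {"tx": 0.038, "ty": 0.872, "tz": 0, "ax": 0, "ay": 0, "az": 0}, {"tx": 0.038, "ty": 0.872, "tz": 0, "ax": 0, "ay": 0, "az": 0}, {"tx": 0.038, "ty": 0.872, "tz": 0, "ax": 0, "ay": 0, "az": 0}, {"tx": 0.038, "ty": 0.872, "tz": 0, "ax": 0, "ay": 0, "az": 0}])

```text
clock: 40.52
eef_pos: [537.2, 107.4, 160.7]
tcp_rot: [3.141, 0.0, 0.069]
contact_force: [1.2, 1.0, -4.4]
opening: 0.073
grasp_force: 88.7
```

Call:
step_arm(moves=[{"tx": 0.038, "ty": 0.872, "tz": 0, "ax": 0, "ay": 0, "az": 0}, {"tx": 0.038, "ty": 0.872, "tz": 0, "ax": 0, "ay": 0, "az": 0}, {"tx": 0, "ty": 0, "tz": 0.9, "ax": 0, "ay": 0, "az": 0}, {"tx": 0, "ty": 0, "tz": 0.9, "ax": 0, "ay": 0, "az": 0}, {"tx": 0, "ty": 0, "tz": 0, "ax": 0, "ay": 0, "az": 0}])

```text
clock: 41.15
eef_pos: [540.7, 64.9, 114.4]
tcp_rot: [3.141, 0.004, 0.069]
contact_force: [-0.2, -1.6, -4.9]
opening: 0.074
grasp_force: 88.6
```

Call:
step_arm(moves=[{"tx": 0, "ty": 0, "tz": 0.1, "ax": 0, "ay": 0, "az": 0}, {"tx": 0, "ty": 0, "tz": 0, "ax": 0, "ay": 0, "az": 0}])

```text
clock: 41.4
eef_pos: [542.8, 66.4, 114.0]
tcp_rot: [3.142, -0.001, 0.07]
contact_force: [0.6, 0.5, -5.2]
opening: 0.076
grasp_force: 88.7
```

Call:
step_arm(moves=[{"tx": 0, "ty": 0, "tz": 0.1, "ax": 0, "ay": 0, "az": 0}, {"tx": 0, "ty": 0, "tz": 0, "ax": 0, "ay": 0, "az": 0}])

```text
clock: 41.65
eef_pos: [542.3, 66.7, 110.9]
tcp_rot: [3.142, -0.0, 0.071]
contact_force: [0.0, -0.2, -4.3]
opening: 0.072
grasp_force: 88.8
```

Call:
step_arm(moves=[{"tx": 0, "ty": 0, "tz": 0.1, "ax": 0, "ay": 0, "az": 0}, {"tx": 0, "ty": 0, "tz": 0.05, "ax": 0, "ay": 0, "az": 0}, {"tx": 0, "ty": 0, "tz": 0, "ax": 0, "ay": 0, "az": 0}, {"tx": 0, "ty": 0, "tz": 0, "ax": 0, "ay": 0, "az": 0}])

```text
clock: 42.15
eef_pos: [542.7, 66.7, 107.4]
tcp_rot: [-3.142, -0.001, 0.071]
contact_force: [-1.5, -0.2, 3.3]
opening: 0.072
grasp_force: 89.9
```

Call:
step_arm(moves=[{"tx": 0, "ty": 0, "tz": 0, "ax": 0, "ay": 0, "az": 0}, {"tx": 0, "ty": 0, "tz": 0, "ax": 0, "ay": 0, "az": 0}], gripper=0.4)

```text
clock: 42.4
eef_pos: [542.5, 66.6, 107.0]
tcp_rot: [-3.142, -0.0, 0.071]
contact_force: [-0.1, -0.7, 0.8]
opening: 0.405
grasp_force: 0.0
```

Call:
step_arm(moves=[{"tx": 0, "ty": 0, "tz": -0.9, "ax": 0, "ay": 0, "az": 0}, {"tx": 0, "ty": 0, "tz": -0.9, "ax": 0, "ay": 0, "az": 0}, {"tx": 0, "ty": 0, "tz": -0.9, "ax": 0, "ay": 0, "az": 0}, {"tx": 0, "ty": 0, "tz": 0, "ax": 0, "ay": 0, "az": 0}])

```text
clock: 42.9
eef_pos: [543.5, 66.7, 175.9]
tcp_rot: [-3.141, -0.003, 0.071]
contact_force: [0.2, 0.8, -1.1]
opening: 0.4
grasp_force: 0.0
```

```bash
python3 plan.py 424 -1 165 0.07
```

```text
1 tx=-0.992  ty=0.473  tz=0.084
2 tx=-0.992  ty=0.473  tz=0.085
3 tx=-0.992  ty=0.473  tz=0.086
4 tx=-0.992  ty=0.473  tz=0.086
5 tx=-0.992  ty=0.474  tz=0.087
```

Call:
step_arm(moves=[{"tx": -0.8, "ty": -1, "tz": 0, "ax": 0, "ay": 0, "az": 0}, {"tx": -0.8, "ty": -1, "tz": 0, "ax": 0, "ay": 0, "az": 0}, {"tx": -0.8, "ty": -1, "tz": 0, "ax": 0, "ay": 0, "az": 0}, {"tx": -0.8, "ty": -1, "tz": 0, "ax": 0, "ay": 0, "az": 0}, {"tx": -0.8, "ty": -1, "tz": 0, "ax": 0, "ay": 0, "az": 0}], gripper=0.6)

```text
clock: 43.52
eef_pos: [432.6, 184.7, 173.5]
tcp_rot: [3.141, 0.001, 0.07]
contact_force: [-0.0, 0.1, -0.0]
opening: 0.6
grasp_force: 0.0
```

Call:
step_arm(moves=[{"tx": -0.3, "ty": -1, "tz": 0, "ax": 0, "ay": 0, "az": 0}, {"tx": -0.3, "ty": -0.8, "tz": 0, "ax": 0, "ay": 0, "az": 0}, {"tx": 0, "ty": 0, "tz": 0, "ax": 0, "ay": 0, "az": 0}])

```text
clock: 43.9
eef_pos: [414.8, 228.7, 173.6]
tcp_rot: [3.141, 0.001, 0.073]
contact_force: [0.5, -0.2, -0.3]
opening: 0.601
grasp_force: 0.0
```

```bash
cat > marks.py <<'E'
from fx import *
def cen(w,uu,vv): return np.array([(w*uu).sum(),(w*vv).sum()])/w.sum()
def blob(im,u0,v0,kind,R=9):
    f=4;u0,v0=int(u0),int(v0);c=cv2.resize(im[v0-R:v0+R+1,u0-R:u0+R+1],None,fx=f,fy=f,interpolation=cv2.INTER_CUBIC).astype(int)
    r_,g,b=c[...,0],c[...,1],c[...,2]
    w=np.clip((b-r_)-35,0,60) if kind=="blue" else np.clip((r_-np.maximum(g,b))-60,0,60)
    m=(w>25).astype(np.uint8);n,l,st,cc=cv2.connectedComponentsWithStats(m)
    if n<2: return None
    i=1+st[1:,4].argmax();ys,xs=np.nonzero(l==i);h=cv2.minAreaRect(np.c_[xs,ys].astype(np.float32))
    k=lambda q:np.array([u0-R+(q[0]+.5)/f-.5,v0-R+(q[1]+.5)/f-.5])
    return k(cc[i]),k(h[0]),st[i,4]/f/f
if __name__=="__main__":
    V=[]
    for k in range(4):
        t,dt=grab("top")
        row={}
        h=blob(t,*pix("top",[424,-1,105]),"red");row["h"]=h
        for nm,p in(("al",(-111.7,-78.5)),("st",(-120.5,-4)),("br",(-131,80))):
            w=C-offs("top")+A*p[0]+B*p[1];row[nm]=blob(t,*pix("top",[*w,68]),"blue")
        V.append(row)
    np.savez("t4.npz",im=t,d=dt)
    # the red cylinder's top sits at z 105..108; its visible side biases toward the camera
    for j in(0,1):
        hw=np.mean([world("top",*x["h"][j],105)[:2] for x in V],0);print("handle",hw.round(1),V[0]["h"][2])
        for nm in("al","st","br"):
            w=np.mean([world("top",*x[nm][j],68)[:2] for x in V],0);print(nm,w.round(1),"rel",(w-hw).round(1),"rel stn",np.round([(w-hw)@A,(w-hw)@B],1),round(V[0][nm][2],1))
    s,ds=grab("side");h=blob(s,*pix("side",[424,-1,95]),"red",12);print("side handle",world("side",*h[1],90)[:2].round(1))
    u,v=pix("top",[664.8,20,235]).astype(int);a=cv2.resize(t[v-15:v+18,u-18:u+18],None,fx=10,fy=10,interpolation=cv2.INTER_CUBIC)
    c=C-A*130;u,v=pix("top",[*c,60]).astype(int);b=cv2.resize(t[v-25:v+35,u-40:u+40],None,fx=5.5,fy=5.5,interpolation=cv2.INTER_CUBIC)
    save(np.hstack([a,b]),"cap_fx.png") if a.shape[0]==b.shape[0] else save(np.hstack([a[:330],b[:330]]),"cap_fx.png")
E
python3 marks.py; python3 plan.py 424 -1 165 0.07
```

```text
handle [424.1  -3.4] 12.5
al [552.9 -71.4] rel [128.8 -68. ] rel stn [123.8 -76.9] 4.8
st [556.    2.1] rel [131.9   5.5] rel stn [132.   -3.7] 3.9
1 tx=-0.031  ty=0.914  tz=0.037
2 tx=-0.031  ty=0.914  tz=0.037
3 tx=-0.031  ty=0.914  tz=0.037
4 tx=-0.031  ty=0.914  tz=0.037
5 tx=-0.031  ty=0.914  tz=0.037
6 tx=-0.031  ty=0.914  tz=0.037
7 tx=-0.031  ty=0.914  tz=0.037
8 tx=-0.031  ty=0.914  tz=0.037
9 tx=-0.031  ty=0.914  tz=0.037
10 tx=-0.031  ty=0.914  tz=0.037Traceback (most recent call last):
  File "marks.py", line 26, in <module>
    w=np.mean([world("top",*x[nm][j],68)[:2] for x in V],0);print(nm,w.round(1),"rel",(w-hw).round(1),"rel stn",np.round([(w-hw)@A,(w-hw)@B],1),round(V[0][nm][2],1))
                            ~~~~~^^^
TypeError: 'NoneType' object is not subscriptable
```

```bash
python3 - <<'E'
s=open("marks.py").read()
s=s.replace('w=np.clip((b-r_)-35,0,60) if kind=="blue" else','w=np.clip((b-r_)*2+10,0,60)*(b>r_+8)*(b>1.25*g) if kind=="blue" else')
s=s.replace('m=(w>25)','m=(w>25)')
s=s.replace('t,dt=grab("top")\n','t=np.load("t4.npz")["im"];dt=0\n').replace('    np.savez("t4.npz",im=t,d=dt)\n','').replace('range(4)','range(1)')
open("marks2.py","w").write(s)
E
python3 marks2.py
```

```text
handle [424.   -3.4] 12.6875
al [560.  -67.2] rel [136.  -63.8] rel stn [131.2 -73.1] 53.4
st [545.9   7.1] rel [121.9  10.6] rel stn [122.3   2. ] 75.9
br [528.7  91.6] rel [104.7  95. ] rel stn [111.   87.5] 36.0
handle [424.   -3.6] 12.6875
al [559.9 -67. ] rel [135.9 -63.4] rel stn [131.1 -72.8] 53.4
st [545.9   7.3] rel [121.8  10.9] rel stn [122.3   2.3] 75.9
br [528.6  91.7] rel [104.5  95.2] rel stn [110.9  87.7] 36.0
side handle [442.2  17.4]
```

View pics/cap_fx.png

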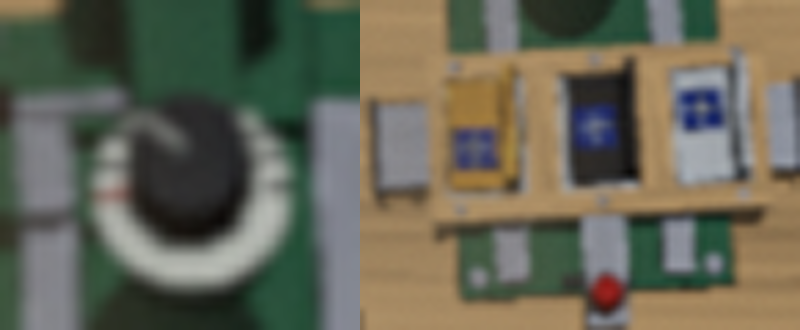

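Left crop: sleeve line points up-left at ≈40° from the red tick → setting 2. Right crop: brass, steel, aluminium seated in left/middle/right pockets, crosses at (475,150),(597,127),(702,108), handle (606,292).

```bash
python3 plan.py 425 -2 165 0.07 | tail -1; python3 -c "
from h import *
print(r.sense()['eef_pos'])"
```

```text
10 tx=-0.028  ty=0.918  tz=0.037
[415.81495821 227.42960219 174.26203594]
```

Call:
step_arm(moves=[{"tx": -0.025, "ty": 0.918, "tz": 0, "ax": 0, "ay": 0, "az": 0}, {"tx": -0.025, "ty": 0.918, "tz": 0, "ax": 0, "ay": 0, "az": 0}, {"tx": -0.025, "ty": 0.918, "tz": 0, "ax": 0, "ay": 0, "az": 0}, {"tx": -0.025, "ty": 0.918, "tz": 0, "ax": 0, "ay": 0, "az": 0}, {"tx": -0.025, "ty": 0.918, "tz": 0, "ax": 0, "ay": 0, "az": 0}])

```text
clock: 44.78
eef_pos: [420.8, 112.1, 174.5]
tcp_rot: [3.142, -0.0, 0.07]
contact_force: [0.8, -0.0, -0.6]
opening: 0.6
grasp_force: 0.0
```

Call:
step_arm(moves=[{"tx": -0.025, "ty": 0.918, "tz": 0, "ax": 0, "ay": 0, "az": 0}, {"tx": -0.025, "ty": 0.918, "tz": 0, "ax": 0, "ay": 0, "az": 0}, {"tx": -0.025, "ty": 0.918, "tz": 0, "ax": 0, "ay": 0, "az": 0}, {"tx": -0.025, "ty": 0.918, "tz": 0, "ax": 0, "ay": 0, "az": 0}, {"tx": -0.025, "ty": 0.918, "tz": 0, "ax": 0, "ay": 0, "az": 0}])

```text
clock: 45.4
eef_pos: [425.6, -2.7, 174.5]
tcp_rot: [3.141, -0.0, 0.07]
contact_force: [-1.0, -0.1, 1.0]
opening: 0.592
grasp_force: 0.0
```

Call:
step_arm(moves=[{"tx": 0, "ty": 0, "tz": 1, "ax": 0, "ay": 0, "az": 0}, {"tx": 0, "ty": 0, "tz": 0, "ax": 0, "ay": 0, "az": 0}])

```text
clock: 45.65
eef_pos: [424.4, -2.0, 148.5]
tcp_rot: [-3.141, 0.003, 0.069]
contact_force: [-0.0, -0.5, 0.6]
opening: 0.602
grasp_force: 0.0
```

```bash
python3 plan.py 425 -2 97 0.07
```

```text
1 tx=0.01  tz=0.687
2 tx=0.009  tz=0.687
3 tx=0.009  tz=0.687
```

Call:
step_arm(moves=[{"tx": 0.01, "ty": 0, "tz": 0.69, "ax": 0, "ay": 0, "az": 0}, {"tx": 0.01, "ty": 0, "tz": 0.69, "ax": 0, "ay": 0, "az": 0}, {"tx": 0.01, "ty": 0, "tz": 0.69, "ax": 0, "ay": 0, "az": 0}, {"tx": 0, "ty": 0, "tz": 0, "ax": 0, "ay": 0, "az": 0}])

```text
clock: 46.15
eef_pos: [425.9, -1.2, 97.6]
tcp_rot: [-3.141, 0.002, 0.071]
contact_force: [-0.5, -0.2, -0.3]
opening: 0.599
grasp_force: 0.0
```

Call:
step_arm(moves=[{"tx": 0, "ty": 0, "tz": 0, "ax": 0, "ay": 0, "az": 0}, {"tx": 0, "ty": 0, "tz": 0, "ax": 0, "ay": 0, "az": 0}, {"tx": 0, "ty": 0, "tz": 0, "ax": 0, "ay": 0, "az": 0}, {"tx": 0, "ty": 0, "tz": 0, "ax": 0, "ay": 0, "az": 0}], gripper=0, newtons=25)

```text
clock: 46.65
eef_pos: [426.9, -1.3, 98.7]
tcp_rot: [3.141, -0.001, 0.071]
contact_force: [-1.3, -0.7, 6.3]
opening: 0.275
grasp_force: 24.5
```

Call:
step_arm(moves=[{"tx": 0, "ty": 0, "tz": 0, "ax": 0, "ay": 0, "az": 0}, {"tx": 0, "ty": 0, "tz": 0, "ax": 0, "ay": 0, "az": 0}], gripper=0.6)

```text
clock: 46.9
eef_pos: [426.5, -1.2, 98.0]
tcp_rot: [3.142, -0.0, 0.071]
contact_force: [0.2, -0.5, -0.1]
opening: 0.597
grasp_force: 0.0
```

Call:
step_arm(moves=[{"tx": 0, "ty": 0, "tz": 0, "ax": 0, "ay": 0, "az": -0.111}, {"tx": 0, "ty": 0, "tz": 0, "ax": 0, "ay": 0, "az": -0.111}, {"tx": 0, "ty": 0, "tz": 0, "ax": 0, "ay": 0, "az": -0.111}, {"tx": 0, "ty": 0, "tz": 0, "ax": 0, "ay": 0, "az": -0.111}, {"tx": 0, "ty": 0, "tz": 0, "ax": 0, "ay": 0, "az": -0.111}])

```text
clock: 47.52
eef_pos: [426.3, -1.2, 97.8]
tcp_rot: [-3.142, 0.0, 0.948]
contact_force: [-0.3, -0.4, -0.6]
opening: 0.6
grasp_force: 0.0
```

Call:
step_arm(moves=[{"tx": 0, "ty": 0, "tz": 0, "ax": 0, "ay": 0, "az": -0.111}, {"tx": 0, "ty": 0, "tz": 0, "ax": 0, "ay": 0, "az": -0.111}, {"tx": 0, "ty": 0, "tz": 0, "ax": 0, "ay": 0, "az": -0.111}, {"tx": 0, "ty": 0, "tz": 0, "ax": 0, "ay": 0, "az": -0.111}, {"tx": 0, "ty": 0, "tz": 0, "ax": 0, "ay": 0, "az": 0}])

```text
clock: 48.15
eef_pos: [426.3, -1.2, 97.8]
tcp_rot: [-3.141, -0.0, 1.639]
contact_force: [-0.7, -0.4, 0.2]
opening: 0.603
grasp_force: 0.0
```

Call:
step_arm(moves=[{"tx": 0, "ty": 0, "tz": 0, "ax": 0, "ay": 0, "az": 0}, {"tx": 0, "ty": 0, "tz": 0, "ax": 0, "ay": 0, "az": 0}, {"tx": 0, "ty": 0, "tz": 0, "ax": 0, "ay": 0, "az": 0}, {"tx": 0, "ty": 0, "tz": 0, "ax": 0, "ay": 0, "az": 0}], gripper=0, newtons=30)

```text
clock: 48.65
eef_pos: [426.2, -1.2, 97.8]
tcp_rot: [-3.141, -0.0, 1.639]
contact_force: [-1.6, 0.3, 3.8]
opening: 0.273
grasp_force: 29.7
```

Call:
step_arm(moves=[{"tx": 0.6, "ty": 0, "tz": 0, "ax": 0, "ay": 0, "az": 0}, {"tx": 0.7, "ty": 0, "tz": 0, "ax": 0, "ay": 0, "az": 0}, {"tx": 0.7, "ty": 0, "tz": 0, "ax": 0, "ay": 0, "az": 0}, {"tx": 0.7, "ty": 0, "tz": 0, "ax": 0, "ay": 0, "az": 0}, {"tx": 0.47, "ty": 0, "tz": 0, "ax": 0, "ay": 0, "az": 0}], newtons=50)

```text
clock: 49.28
eef_pos: [420.8, 78.5, 97.8]
tcp_rot: [-3.142, 0.0, 1.64]
contact_force: [-1.3, -2.9, 4.4]
opening: 0.271
grasp_force: 49.0
```

Call:
step_arm(moves=[{"tx": 0, "ty": 0.7, "tz": 0, "ax": 0, "ay": 0, "az": 0}, {"tx": 0, "ty": 0.9, "tz": 0, "ax": 0, "ay": 0, "az": 0}, {"tx": 0, "ty": 0.9, "tz": 0, "ax": 0, "ay": 0, "az": 0}, {"tx": 0, "ty": 0.9, "tz": 0, "ax": 0, "ay": 0, "az": 0}, {"tx": 0, "ty": 0.9, "tz": 0, "ax": 0, "ay": 0, "az": 0}])

```text
clock: 49.9
eef_pos: [528.6, 85.8, 97.9]
tcp_rot: [-3.141, -0.001, 1.639]
contact_force: [-4.2, 2.1, 7.7]
opening: 0.266
grasp_force: 49.3
```

Call:
step_arm(moves=[{"tx": 0, "ty": 0, "tz": 0, "ax": 0, "ay": 0, "az": 0}, {"tx": 0, "ty": 0, "tz": 0, "ax": 0, "ay": 0, "az": 0}])

```text
clock: 50.15
eef_pos: [529.1, 85.8, 97.9]
tcp_rot: [3.14, -0.001, 1.64]
contact_force: [2.4, 2.7, 2.3]
opening: 0.266
grasp_force: 53.5
```

```bash
python3 plan.py 530.3 85.5 97.8 1.639
python3 - <<'E'
from h import *
s=r.sense();print({k:np.round(s[k],2) for k in("clock","eef_pos","tcp_rot","opening","grasp_force","contact_force","qpos")})
t,dt=grab("top");s,ds=grab("side")
u,v=pix("side",[600,40,80]).astype(int);save(s,"al_pos.png",(u-50,v-40,u+50,v+35),8)
E
```

```text
1 tx=-0.015  ty=0.049  tz=0.005
{'clock': np.float64(50.15), 'eef_pos': array([529.06,  85.78,  97.93]), 'tcp_rot': array([ 3.14, -0.  ,  1.64]), 'opening': np.float64(0.27), 'grasp_force': np.float64(53.52), 'contact_force': array([2.35, 2.69, 2.26]), 'qpos': array([0.16, 0.42, 1.95, 0.  , 0.77, 0.09])}
```

View pics/al_pos.png

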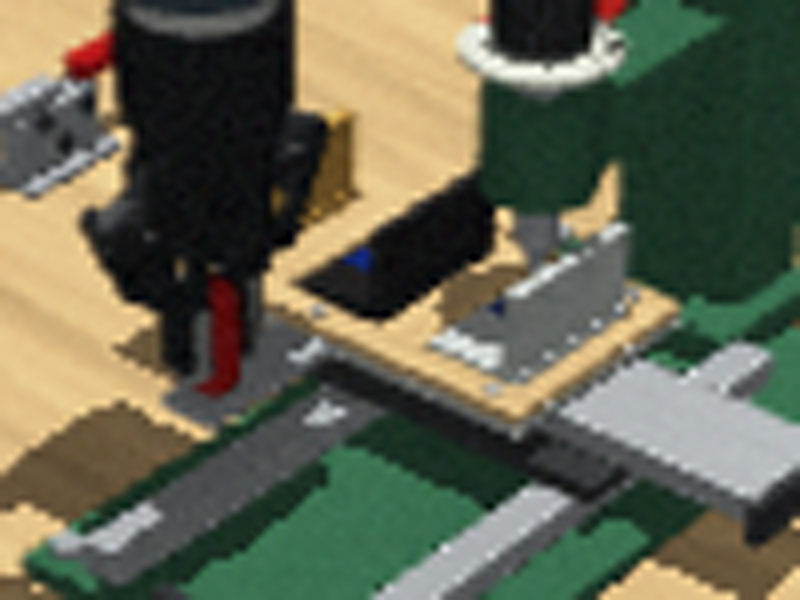

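Call:
step_arm(moves=[{"tx": -0.01, "ty": 0.09, "tz": 0, "ax": 0, "ay": 0, "az": 0}, {"tx": 0, "ty": 0, "tz": 0, "ax": 0, "ay": 0, "az": 0}, {"tx": 0, "ty": 0, "tz": 0, "ax": 0, "ay": 0, "az": 0}])

```text
clock: 50.62
eef_pos: [529.7, 85.2, 97.9]
tcp_rot: [-3.141, -0.0, 1.64]
contact_force: [-1.4, 2.4, 5.2]
opening: 0.268
grasp_force: 53.8
```

Call:
step_arm(moves=[{"tx": 0.01, "ty": 0.05, "tz": 0, "ax": 0, "ay": 0, "az": 0}, {"tx": 0, "ty": 0, "tz": 0, "ax": 0, "ay": 0, "az": 0}, {"tx": 0, "ty": 0, "tz": 0, "ax": 0, "ay": 0, "az": 0}])

```text
clock: 51.0
eef_pos: [530.9, 85.3, 97.9]
tcp_rot: [-3.141, 0.0, 1.64]
contact_force: [-0.8, 0.8, 6.4]
opening: 0.268
grasp_force: 53.9
```

Call:
step_arm(moves=[{"tx": 0, "ty": 0, "tz": 0, "ax": 0, "ay": 0, "az": 0}, {"tx": 0, "ty": 0, "tz": 0, "ax": 0, "ay": 0, "az": 0}], gripper=0.5)

```text
clock: 51.25
eef_pos: [531.1, 85.3, 97.5]
tcp_rot: [-3.141, 0.0, 1.64]
contact_force: [0.3, 0.4, -0.6]
opening: 0.502
grasp_force: 0.0
```

Call:
step_arm(moves=[{"tx": 0, "ty": 0, "tz": -1, "ax": 0, "ay": 0, "az": 0}, {"tx": 0, "ty": 0, "tz": -1, "ax": 0, "ay": 0, "az": 0}, {"tx": 0, "ty": 0, "tz": -1, "ax": 0, "ay": 0, "az": 0}, {"tx": 0, "ty": 0, "tz": -1, "ax": 0, "ay": 0, "az": 0}, {"tx": 0, "ty": 0, "tz": -1, "ax": 0, "ay": 0, "az": 0}])

```text
clock: 51.88
eef_pos: [531.3, 85.3, 223.4]
tcp_rot: [-3.141, 0.0, 1.64]
contact_force: [0.6, -0.5, -0.6]
opening: 0.501
grasp_force: 0.0
```

Call:
step_arm(moves=[{"tx": 0, "ty": 0, "tz": -1, "ax": 0, "ay": 0, "az": 0}, {"tx": 0, "ty": 0, "tz": -1, "ax": 0, "ay": 0, "az": 0}, {"tx": 0, "ty": 0, "tz": -0.8, "ax": 0, "ay": 0, "az": 0}], gripper=0)

```text
clock: 52.25
eef_pos: [531.5, 85.4, 293.6]
tcp_rot: [3.141, 0.0, 1.64]
contact_force: [0.4, -0.7, 0.3]
opening: -0.0
grasp_force: 0.0
```

Call:
step_arm(moves=[{"tx": -0.58, "ty": 1, "tz": 0, "ax": 0, "ay": 0, "az": 0}, {"tx": -0.58, "ty": 1, "tz": 0, "ax": 0, "ay": 0, "az": 0}, {"tx": -0.58, "ty": 1, "tz": 0, "ax": 0, "ay": 0, "az": 0}, {"tx": -0.58, "ty": 1, "tz": 0, "ax": 0, "ay": 0, "az": 0}, {"tx": -0.58, "ty": 1, "tz": 0, "ax": 0, "ay": 0, "az": 0}])

```text
clock: 52.88
eef_pos: [661.8, 21.2, 292.3]
tcp_rot: [-3.141, 0.0, 1.64]
contact_force: [1.4, 0.3, 0.1]
opening: -0.002
grasp_force: 0.0
```

Call:
step_arm(moves=[{"tx": 0, "ty": 0.22, "tz": 0.2, "ax": 0, "ay": 0, "az": 0}, {"tx": 0, "ty": 0, "tz": 0.2, "ax": 0, "ay": 0, "az": 0}, {"tx": 0, "ty": 0, "tz": 0, "ax": 0, "ay": 0, "az": 0}])

```text
clock: 53.25
eef_pos: [665.6, 22.6, 282.0]
tcp_rot: [-3.14, -0.0, 1.64]
contact_force: [1.0, -0.3, -0.5]
opening: -0.001
grasp_force: 0.0
```

```bash
python3 plan.py 666.3 21.9 272 1.64
```

```text
1 tx=-0.031  ty=0.027  tz=0.399
```

Call:
step_arm(moves=[{"tx": -0.03, "ty": 0.02, "tz": 0.4, "ax": 0, "ay": 0, "az": 0}, {"tx": 0, "ty": 0, "tz": 0.3, "ax": 0, "ay": 0, "az": 0}, {"tx": 0, "ty": 0, "tz": 0.25, "ax": 0, "ay": 0, "az": 0}])

```text
clock: 53.62
eef_pos: [667.2, 21.7, 259.4]
tcp_rot: [3.141, -0.0, 1.64]
contact_force: [-1.8, 1.0, 9.0]
opening: -0.001
grasp_force: 4.2
```

Call:
step_arm(moves=[{"tx": 0, "ty": 0, "tz": 0.2, "ax": 0, "ay": 0, "az": 0}, {"tx": 0, "ty": 0, "tz": 0, "ax": 0, "ay": 0, "az": 0}])

```text
clock: 53.88
eef_pos: [667.3, 21.7, 254.6]
tcp_rot: [3.141, -0.0, 1.64]
contact_force: [-3.0, 0.8, 8.6]
opening: 0.003
grasp_force: 4.9
```

Call:
step_arm(moves=[{"tx": 0, "ty": 0, "tz": 0.08, "ax": 0, "ay": 0, "az": 0}, {"tx": 0, "ty": 0, "tz": 0.04, "ax": 0, "ay": 0, "az": 0}, {"tx": 0, "ty": 0, "tz": 0, "ax": 0, "ay": 0, "az": 0}])

```text
clock: 54.25
eef_pos: [667.4, 21.7, 253.3]
tcp_rot: [3.14, -0.0, 1.64]
contact_force: [-6.2, 1.4, 18.0]
opening: 0.002
grasp_force: 8.7
```

Call:
step_arm(moves=[{"tx": 0, "ty": 0, "tz": 0.06, "ax": 0, "ay": 0, "az": 0}, {"tx": 0, "ty": 0, "tz": 0, "ax": 0, "ay": 0, "az": 0}])

```text
clock: 54.5
eef_pos: [667.4, 21.7, 252.8]
tcp_rot: [3.139, -0.0, 1.64]
contact_force: [-8.4, 0.0, 24.1]
opening: -0.004
grasp_force: 11.9
```

Call:
step_arm(moves=[{"tx": 0, "ty": 0, "tz": -0.8, "ax": 0, "ay": 0, "az": 0}, {"tx": 0, "ty": 0, "tz": -0.8, "ax": 0, "ay": 0, "az": 0}, {"tx": 0, "ty": 0, "tz": -0.5, "ax": 0, "ay": 0, "az": 0}])

```text
clock: 54.88
eef_pos: [667.5, 21.4, 303.0]
tcp_rot: [3.141, 0.0, 1.64]
contact_force: [0.4, -0.3, 0.3]
opening: 0.001
grasp_force: 0.0
```

Call:
step_arm(moves=[{"tx": 0, "ty": 0, "tz": 0, "ax": 0, "ay": 0, "az": 0}, {"tx": 0, "ty": 0, "tz": 0, "ax": 0, "ay": 0, "az": 0}, {"tx": 0, "ty": 0, "tz": 0, "ax": 0, "ay": 0, "az": 0}], gripper=0.85)

```text
clock: 55.25
eef_pos: [667.0, 21.4, 301.0]
tcp_rot: [-3.14, -0.0, 1.64]
contact_force: [-0.3, 0.6, -0.8]
opening: 0.635
grasp_force: 0.0
```

```bash
python3 plan.py 666.3 21.9 236.5 1.64
```

```text
1 tx=0.007  ty=-0.007  tz=0.86
2 tx=0.007  ty=-0.007  tz=0.86
3 tx=0.007  ty=-0.008  tz=0.86
```

Call:
step_arm(moves=[{"tx": 0, "ty": 0, "tz": 0.2, "ax": 0, "ay": 0, "az": 0}, {"tx": 0.01, "ty": -0.01, "tz": 0.4, "ax": 0, "ay": 0, "az": 0}, {"tx": 0.01, "ty": -0.01, "tz": 1, "ax": 0, "ay": 0, "az": 0}, {"tx": 0, "ty": 0, "tz": 0.98, "ax": 0, "ay": 0, "az": 0}])

```text
clock: 55.75
eef_pos: [666.5, 21.9, 236.1]
tcp_rot: [-3.141, -0.0, 1.64]
contact_force: [-0.5, 0.4, -0.6]
opening: 0.851
grasp_force: 0.0
```

Call:
step_arm(moves=[{"tx": 0, "ty": 0, "tz": 0, "ax": 0, "ay": 0, "az": 0}, {"tx": 0, "ty": 0, "tz": 0, "ax": 0, "ay": 0, "az": 0}, {"tx": 0, "ty": 0, "tz": 0, "ax": 0, "ay": 0, "az": 0}, {"tx": 0, "ty": 0, "tz": 0, "ax": 0, "ay": 0, "az": 0}], gripper=0, newtons=45)

```text
clock: 56.25
eef_pos: [666.3, 21.9, 237.6]
tcp_rot: [-3.141, -0.0, 1.64]
contact_force: [-3.9, 0.0, -3.3]
opening: 0.502
grasp_force: 47.0
```

Call:
step_arm(moves=[{"tx": 0, "ty": 0, "tz": 0, "ax": 0, "ay": 0, "az": 0.111}, {"tx": 0, "ty": 0, "tz": 0, "ax": 0, "ay": 0, "az": 0.111}, {"tx": 0, "ty": 0, "tz": 0, "ax": 0, "ay": 0, "az": 0.111}, {"tx": 0, "ty": 0, "tz": 0, "ax": 0, "ay": 0, "az": 0.111}, {"tx": 0, "ty": 0, "tz": 0, "ax": 0, "ay": 0, "az": 0}])

```text
clock: 56.88
eef_pos: [666.3, 21.9, 237.6]
tcp_rot: [-3.141, 0.001, 0.943]
contact_force: [-5.3, 0.0, -4.1]
opening: 0.501
grasp_force: 47.2
```

Call:
step_arm(moves=[{"tx": 0, "ty": 0, "tz": 0, "ax": 0, "ay": 0, "az": 0}, {"tx": 0, "ty": 0, "tz": 0, "ax": 0, "ay": 0, "az": 0}, {"tx": 0, "ty": 0, "tz": 0, "ax": 0, "ay": 0, "az": 0}], gripper=0.85)

```text
clock: 57.25
eef_pos: [667.5, 22.0, 238.2]
tcp_rot: [3.14, -0.001, 0.943]
contact_force: [-0.6, -0.2, -0.6]
opening: 0.85
grasp_force: 0.0
```

Call:
step_arm(moves=[{"tx": 0, "ty": 0, "tz": -0.9, "ax": 0, "ay": 0, "az": -0.1}, {"tx": 0, "ty": 0, "tz": -0.9, "ax": 0, "ay": 0, "az": -0.114}, {"tx": 0, "ty": 0, "tz": -0.6, "ax": 0, "ay": 0, "az": -0.114}, {"tx": 0, "ty": 0, "tz": 0, "ax": 0, "ay": 0, "az": -0.114}, {"tx": 0, "ty": 0, "tz": 0, "ax": 0, "ay": 0, "az": 0}])

```text
clock: 57.88
eef_pos: [667.1, 21.9, 298.0]
tcp_rot: [3.141, 0.0, 1.636]
contact_force: [0.1, 0.7, -0.5]
opening: 0.851
grasp_force: 0.0
```

```bash
python3 plan.py 531.1 85.3 295 1.64
```

```text
1 tx=0.481  ty=-0.877  tz=0.019
2 tx=0.481  ty=-0.877  tz=0.019
3 tx=0.482  ty=-0.877  tz=0.019
4 tx=0.483  ty=-0.876  tz=0.019
5 tx=0.483  ty=-0.876  tz=0.02
6 tx=0.484  ty=-0.876  tz=0.02
```

Call:
step_arm(moves=[{"tx": 0.482, "ty": -0.877, "tz": 0, "ax": 0, "ay": 0, "az": 0}, {"tx": 0.482, "ty": -0.877, "tz": 0, "ax": 0, "ay": 0, "az": 0}, {"tx": 0.482, "ty": -0.877, "tz": 0, "ax": 0, "ay": 0, "az": 0}, {"tx": 0.482, "ty": -0.877, "tz": 0, "ax": 0, "ay": 0, "az": 0}, {"tx": 0.482, "ty": -0.877, "tz": 0, "ax": 0, "ay": 0, "az": 0}], gripper=0.6)

```text
clock: 58.5
eef_pos: [552.7, 75.1, 297.4]
tcp_rot: [3.142, -0.0, 1.632]
contact_force: [0.1, -0.3, 1.0]
opening: 0.599
grasp_force: 0.0
```

Call:
step_arm(moves=[{"tx": 0.482, "ty": -0.877, "tz": 0, "ax": 0, "ay": 0, "az": 0}, {"tx": 0, "ty": 0, "tz": 1, "ax": 0, "ay": 0, "az": 0}, {"tx": 0, "ty": 0, "tz": 1, "ax": 0, "ay": 0, "az": 0}, {"tx": 0, "ty": 0, "tz": 1, "ax": 0, "ay": 0, "az": 0}, {"tx": 0, "ty": 0, "tz": 1, "ax": 0, "ay": 0, "az": 0}])

```text
clock: 59.12
eef_pos: [530.8, 85.4, 196.7]
tcp_rot: [3.141, -0.0, 1.632]
contact_force: [0.3, -0.3, -0.1]
opening: 0.596
grasp_force: 0.0
```

Call:
step_arm(moves=[{"tx": 0, "ty": 0, "tz": 1, "ax": 0, "ay": 0, "az": 0}, {"tx": 0, "ty": 0, "tz": 0.8, "ax": 0, "ay": 0, "az": 0}, {"tx": 0, "ty": 0, "tz": 0, "ax": 0, "ay": 0, "az": 0}])

```text
clock: 59.5
eef_pos: [529.8, 85.2, 151.2]
tcp_rot: [-3.139, 0.0, 1.633]
contact_force: [0.3, -0.5, -0.3]
opening: 0.603
grasp_force: 0.0
```

```bash
python3 plan.py 531.1 85.3 98 1.64
python3 - <<'E'
from h import *
t,d=grab("top");u,v=pix("top",[664.8,20,240]).astype(int);save(t,"cap2.png",(u-18,v-15,u+18,v+18),10);np.savez("t5.npz",im=t,d=d)
E
```

```text
1 ty=0.019  tz=0.709
2 ty=0.018  tz=0.709
3 ty=0.018  tz=0.709
```

View pics/cap2.png

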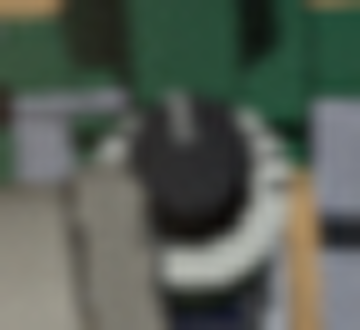

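The cap line is back at the original 4 position. Grip the handle.

Call:
step_arm(moves=[{"tx": 0, "ty": 0.02, "tz": 0.71, "ax": 0, "ay": 0, "az": 0}, {"tx": 0, "ty": 0.02, "tz": 0.71, "ax": 0, "ay": 0, "az": 0}, {"tx": 0, "ty": 0.01, "tz": 0.71, "ax": 0, "ay": 0, "az": 0}, {"tx": 0, "ty": 0, "tz": 0, "ax": 0, "ay": 0, "az": 0}])

```text
clock: 60.05
eef_pos: [530.8, 85.3, 97.4]
tcp_rot: [-3.138, 0.0, 1.637]
contact_force: [-1.3, -0.3, -0.1]
opening: 0.596
grasp_force: 0.0
```

Call:
step_arm(moves=[{"tx": 0, "ty": 0, "tz": 0, "ax": 0, "ay": 0, "az": 0}, {"tx": 0, "ty": 0, "tz": 0, "ax": 0, "ay": 0, "az": 0}, {"tx": 0, "ty": 0, "tz": 0, "ax": 0, "ay": 0, "az": 0}, {"tx": 0, "ty": 0, "tz": 0, "ax": 0, "ay": 0, "az": 0}], gripper=0, newtons=50)

```text
clock: 60.55
eef_pos: [532.2, 85.5, 99.7]
tcp_rot: [3.141, -0.0, 1.637]
contact_force: [-2.1, 0.5, 3.8]
opening: 0.267
grasp_force: 49.4
```

Call:
step_arm(moves=[{"tx": 0, "ty": -0.6, "tz": 0, "ax": 0, "ay": 0, "az": 0}, {"tx": 0, "ty": -0.8, "tz": 0, "ax": 0, "ay": 0, "az": 0}, {"tx": 0, "ty": -0.8, "tz": 0, "ax": 0, "ay": 0, "az": 0}, {"tx": 0, "ty": -0.8, "tz": 0, "ax": 0, "ay": 0, "az": 0}, {"tx": 0, "ty": 0, "tz": 0, "ax": 0, "ay": 0, "az": 0}])

```text
clock: 61.18
eef_pos: [455.6, 80.2, 99.7]
tcp_rot: [-3.14, 0.0, 1.637]
contact_force: [-1.9, -2.5, 1.6]
opening: 0.266
grasp_force: 52.6
```

Call:
step_arm(moves=[{"tx": -0.7, "ty": 0, "tz": 0, "ax": 0, "ay": 0, "az": 0}, {"tx": -0.9, "ty": 0, "tz": 0, "ax": 0, "ay": 0, "az": 0}, {"tx": -0.9, "ty": 0, "tz": 0, "ax": 0, "ay": 0, "az": 0}, {"tx": -0.9, "ty": 0, "tz": 0, "ax": 0, "ay": 0, "az": 0}, {"tx": -0.9, "ty": 0, "tz": 0, "ax": 0, "ay": 0, "az": 0}])

```text
clock: 61.8
eef_pos: [464.6, -27.0, 99.7]
tcp_rot: [3.141, -0.001, 1.636]
contact_force: [1.6, 3.3, 2.4]
opening: 0.269
grasp_force: 52.6
```

Call:
step_arm(moves=[{"tx": -0.9, "ty": 0, "tz": 0, "ax": 0, "ay": 0, "az": 0}, {"tx": -0.9, "ty": 0, "tz": 0, "ax": 0, "ay": 0, "az": 0}, {"tx": -0.3, "ty": 0, "tz": 0, "ax": 0, "ay": 0, "az": 0}, {"tx": 0, "ty": 0, "tz": 0, "ax": 0, "ay": 0, "az": 0}])

```text
clock: 62.3
eef_pos: [468.3, -79.6, 99.7]
tcp_rot: [3.14, 0.001, 1.636]
contact_force: [0.6, -2.4, 5.6]
opening: 0.271
grasp_force: 52.8
```

```bash
python3 plan.py 562.6 -73.2 99.5 1.637
python3 - <<'E'
from h import *
s=r.sense();print(s["eef_pos"],s["contact_force"],s["opening"])
s,ds=grab("side")
u,v=pix("side",[540,-20,80]).astype(int);save(s,"br_pos.png",(u-60,v-45,u+55,v+35),6)
E
```

```text
1 tx=0.002  ty=0.945  tz=0.003
2 tx=0.002  ty=0.945  tz=0.003
3 tx=0.002  ty=0.945  tz=0.002
4 tx=0.002  ty=0.945  tz=0.002
[468.34706483 -79.58778658  99.67222669] [ 0.64709067 -2.42837983  5.63958704] 0.2705283317884266
```

View pics/br_pos.png

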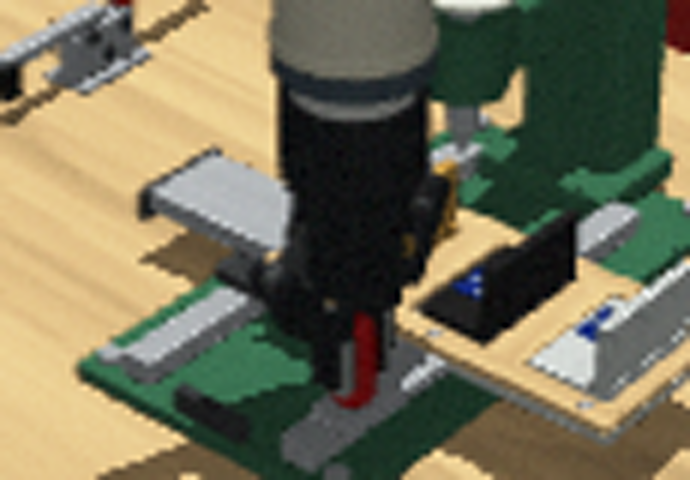

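Handle held, fixture forward and to the right, punch column clear. Advance for brass.

Call:
step_arm(moves=[{"tx": 0, "ty": 0.7, "tz": 0, "ax": 0, "ay": 0, "az": 0}, {"tx": 0, "ty": 0.9, "tz": 0, "ax": 0, "ay": 0, "az": 0}, {"tx": 0, "ty": 0.9, "tz": 0, "ax": 0, "ay": 0, "az": 0}, {"tx": 0, "ty": 0.9, "tz": 0, "ax": 0, "ay": 0, "az": 0}, {"tx": 0, "ty": 0.4, "tz": 0, "ax": 0, "ay": 0, "az": 0}])

```text
clock: 62.98
eef_pos: [563.5, -71.9, 99.7]
tcp_rot: [3.141, -0.0, 1.637]
contact_force: [-4.3, 0.7, 12.2]
opening: 0.27
grasp_force: 53.6
```

Call:
step_arm(moves=[{"tx": 0, "ty": 0.04, "tz": 0, "ax": 0, "ay": 0, "az": 0}, {"tx": 0, "ty": 0, "tz": 0, "ax": 0, "ay": 0, "az": 0}, {"tx": 0, "ty": 0, "tz": 0, "ax": 0, "ay": 0, "az": 0}, {"tx": 0, "ty": 0, "tz": 0, "ax": 0, "ay": 0, "az": 0}])

```text
clock: 63.48
eef_pos: [564.0, -72.0, 99.7]
tcp_rot: [3.14, -0.0, 1.637]
contact_force: [2.4, 1.6, 5.5]
opening: 0.266
grasp_force: 52.9
```

Call:
step_arm(moves=[{"tx": -0.06, "ty": -0.07, "tz": 0, "ax": 0, "ay": 0, "az": 0}, {"tx": 0, "ty": 0, "tz": 0, "ax": 0, "ay": 0, "az": 0}, {"tx": 0, "ty": 0, "tz": 0, "ax": 0, "ay": 0, "az": 0}])

```text
clock: 63.85
eef_pos: [562.0, -73.9, 99.7]
tcp_rot: [3.141, -0.0, 1.637]
contact_force: [1.0, 1.8, 6.9]
opening: 0.265
grasp_force: 53.0
```

Call:
step_arm(moves=[{"tx": 0.03, "ty": 0.02, "tz": 0, "ax": 0, "ay": 0, "az": 0}, {"tx": 0, "ty": 0, "tz": 0, "ax": 0, "ay": 0, "az": 0}, {"tx": 0, "ty": 0, "tz": 0, "ax": 0, "ay": 0, "az": 0}])

```text
clock: 64.22
eef_pos: [562.0, -73.6, 99.7]
tcp_rot: [-3.141, 0.0, 1.637]
contact_force: [-1.6, -2.4, 8.3]
opening: 0.268
grasp_force: 53.3
```

Call:
step_arm(moves=[{"tx": 0, "ty": 0, "tz": 0, "ax": 0, "ay": 0, "az": 0}, {"tx": 0, "ty": 0, "tz": 0, "ax": 0, "ay": 0, "az": 0}], gripper=0.5)

```text
clock: 64.47
eef_pos: [561.5, -73.4, 98.8]
tcp_rot: [-3.14, -0.0, 1.637]
contact_force: [-0.0, 0.1, -1.2]
opening: 0.501
grasp_force: 0.0
```

Call:
step_arm(moves=[{"tx": 0, "ty": 0, "tz": -1, "ax": 0, "ay": 0, "az": 0}, {"tx": 0, "ty": 0, "tz": -1, "ax": 0, "ay": 0, "az": 0}, {"tx": 0, "ty": 0, "tz": -1, "ax": 0, "ay": 0, "az": 0}, {"tx": 0, "ty": 0, "tz": -1, "ax": 0, "ay": 0, "az": 0}, {"tx": 0, "ty": 0, "tz": -1, "ax": 0, "ay": 0, "az": 0}])

```text
clock: 65.1
eef_pos: [561.8, -73.5, 224.6]
tcp_rot: [-3.141, -0.0, 1.637]
contact_force: [1.3, -0.5, -0.6]
opening: 0.501
grasp_force: 0.0
```

Call:
step_arm(moves=[{"tx": 0, "ty": 0, "tz": -1, "ax": 0, "ay": 0, "az": 0}, {"tx": 0, "ty": 0, "tz": -1, "ax": 0, "ay": 0, "az": 0}, {"tx": 0, "ty": 0, "tz": -0.8, "ax": 0, "ay": 0, "az": 0}], gripper=0)

```text
clock: 65.47
eef_pos: [562.0, -73.5, 294.9]
tcp_rot: [-3.141, -0.0, 1.637]
contact_force: [0.5, 0.5, 0.2]
opening: 0.0
grasp_force: 0.0
```

```bash
python3 plan.py 666.3 21.9 283 1.64
```

```text
1 tx=0.706  ty=0.883  tz=0.095
2 tx=0.706  ty=0.883  tz=0.095
3 tx=0.705  ty=0.884  tz=0.095
4 tx=0.705  ty=0.884  tz=0.095
5 tx=0.704  ty=0.885  tz=0.095
```

Call:
step_arm(moves=[{"tx": 0.705, "ty": 0.885, "tz": 0, "ax": 0, "ay": 0, "az": 0}, {"tx": 0.705, "ty": 0.885, "tz": 0, "ax": 0, "ay": 0, "az": 0}, {"tx": 0.705, "ty": 0.885, "tz": 0, "ax": 0, "ay": 0, "az": 0}, {"tx": 0.705, "ty": 0.885, "tz": 0, "ax": 0, "ay": 0, "az": 0}, {"tx": 0.705, "ty": 0.885, "tz": 0, "ax": 0, "ay": 0, "az": 0}])

```text
clock: 66.1
eef_pos: [667.1, 22.3, 293.6]
tcp_rot: [-3.14, 0.0, 1.637]
contact_force: [-0.1, -0.3, 0.5]
opening: -0.005
grasp_force: 0.0
```

Call:
step_arm(moves=[{"tx": 0, "ty": 0, "tz": 0.4, "ax": 0, "ay": 0, "az": 0}, {"tx": 0, "ty": 0, "tz": 0.4, "ax": 0, "ay": 0, "az": 0}, {"tx": 0, "ty": 0, "tz": 0, "ax": 0, "ay": 0, "az": 0}])

```text
clock: 66.47
eef_pos: [665.5, 21.0, 272.7]
tcp_rot: [-3.139, 0.0, 1.636]
contact_force: [0.2, -0.0, -0.5]
opening: 0.0
grasp_force: 0.0
```

```bash
python3 plan.py 666.3 21.9 255 1.64
```

```text
1 tx=0.035  ty=0.036  tz=0.708  ax=-0.002  az=-0.002
```

Call:
step_arm(moves=[{"tx": 0.03, "ty": 0.02, "tz": 0.1, "ax": 0, "ay": 0, "az": 0}, {"tx": 0, "ty": 0, "tz": 0.3, "ax": 0, "ay": 0, "az": 0}, {"tx": 0, "ty": 0, "tz": 0.3, "ax": 0, "ay": 0, "az": 0}, {"tx": 0, "ty": 0, "tz": 0.1, "ax": 0, "ay": 0, "az": 0}, {"tx": 0, "ty": 0, "tz": 0, "ax": 0, "ay": 0, "az": 0}])

```text
clock: 67.1
eef_pos: [667.8, 22.1, 255.5]
tcp_rot: [3.14, 0.0, 1.636]
contact_force: [-2.8, -0.4, 9.8]
opening: -0.002
grasp_force: 4.7
```

Call:
step_arm(moves=[{"tx": 0, "ty": 0, "tz": 0.06, "ax": 0, "ay": 0, "az": 0}, {"tx": 0, "ty": 0, "tz": 0.04, "ax": 0, "ay": 0, "az": 0}, {"tx": 0, "ty": 0, "tz": 0, "ax": 0, "ay": 0, "az": 0}])

```text
clock: 67.47
eef_pos: [667.8, 22.1, 253.7]
tcp_rot: [3.139, 0.0, 1.637]
contact_force: [-3.8, -0.5, 12.7]
opening: -0.0
grasp_force: 6.2
```

Call:
step_arm(moves=[{"tx": 0, "ty": 0, "tz": 0.07, "ax": 0, "ay": 0, "az": 0}, {"tx": 0, "ty": 0, "tz": 0.04, "ax": 0, "ay": 0, "az": 0}, {"tx": 0, "ty": 0, "tz": 0, "ax": 0, "ay": 0, "az": 0}])

```text
clock: 67.85
eef_pos: [668.0, 22.1, 252.8]
tcp_rot: [3.138, 0.0, 1.637]
contact_force: [-8.8, -0.3, 24.2]
opening: -0.002
grasp_force: 11.9
```

Call:
step_arm(moves=[{"tx": 0, "ty": 0, "tz": -0.8, "ax": 0, "ay": 0, "az": 0}, {"tx": 0, "ty": 0, "tz": -0.8, "ax": 0, "ay": 0, "az": 0}, {"tx": 0, "ty": 0, "tz": -0.5, "ax": 0, "ay": 0, "az": 0}])

```text
clock: 68.22
eef_pos: [667.6, 22.3, 302.7]
tcp_rot: [3.141, -0.0, 1.637]
contact_force: [-0.1, 0.7, 0.3]
opening: 0.001
grasp_force: 0.0
```

Call:
step_arm(moves=[{"tx": 0, "ty": 0, "tz": 0, "ax": 0, "ay": 0, "az": 0}, {"tx": 0, "ty": 0, "tz": 0, "ax": 0, "ay": 0, "az": 0}, {"tx": 0, "ty": 0, "tz": 0, "ax": 0, "ay": 0, "az": 0}, {"tx": 0, "ty": 0, "tz": 0, "ax": 0, "ay": 0, "az": 0}], gripper=0.85)

```text
clock: 68.72
eef_pos: [667.2, 22.4, 300.9]
tcp_rot: [-3.141, -0.0, 1.637]
contact_force: [-0.5, -0.1, -0.3]
opening: 0.838
grasp_force: 0.0
```

```bash
python3 plan.py 666.2 21.9 236.5 1.64
```

```text
1 tx=-0.006  ty=-0.013  tz=0.859
2 tx=-0.006  ty=-0.013  tz=0.858
3 tx=-0.005  ty=-0.013  tz=0.858
```

Call:
step_arm(moves=[{"tx": 0, "ty": -0.01, "tz": 0.86, "ax": 0, "ay": 0, "az": 0}, {"tx": -0.01, "ty": -0.01, "tz": 0.86, "ax": 0, "ay": 0, "az": 0}, {"tx": -0.01, "ty": -0.01, "tz": 0.86, "ax": 0, "ay": 0, "az": 0}, {"tx": 0, "ty": 0, "tz": 0, "ax": 0, "ay": 0, "az": 0}])

```text
clock: 69.22
eef_pos: [665.5, 21.8, 235.1]
tcp_rot: [-3.138, -0.0, 1.637]
contact_force: [-0.8, 0.6, -0.4]
opening: 0.852
grasp_force: 0.0
```

Call:
step_arm(moves=[{"tx": 0, "ty": 0, "tz": 0, "ax": 0, "ay": 0, "az": 0}, {"tx": 0, "ty": 0, "tz": 0, "ax": 0, "ay": 0, "az": 0}, {"tx": 0, "ty": 0, "tz": 0, "ax": 0, "ay": 0, "az": 0}, {"tx": 0, "ty": 0, "tz": 0, "ax": 0, "ay": 0, "az": 0}], gripper=0, newtons=45)

```text
clock: 69.72
eef_pos: [666.4, 21.8, 238.4]
tcp_rot: [3.141, 0.0, 1.637]
contact_force: [-4.3, -0.8, 5.2]
opening: 0.504
grasp_force: 46.6
```

Call:
step_arm(moves=[{"tx": 0, "ty": 0, "tz": 0, "ax": 0, "ay": 0, "az": 0.111}, {"tx": 0, "ty": 0, "tz": 0, "ax": 0, "ay": 0, "az": 0.111}, {"tx": 0, "ty": 0, "tz": 0, "ax": 0, "ay": 0, "az": 0.111}, {"tx": 0, "ty": 0, "tz": 0, "ax": 0, "ay": 0, "az": 0.111}, {"tx": 0, "ty": 0, "tz": 0, "ax": 0, "ay": 0, "az": 0.111}])

```text
clock: 70.35
eef_pos: [666.3, 21.8, 238.3]
tcp_rot: [3.142, 0.0, 0.759]
contact_force: [-5.8, 0.5, 5.2]
opening: 0.502
grasp_force: 46.6
```

Call:
step_arm(moves=[{"tx": 0, "ty": 0, "tz": 0, "ax": 0, "ay": 0, "az": 0.111}, {"tx": 0, "ty": 0, "tz": 0, "ax": 0, "ay": 0, "az": 0}, {"tx": 0, "ty": 0, "tz": 0, "ax": 0, "ay": 0, "az": 0}])

```text
clock: 70.72
eef_pos: [666.2, 21.8, 238.3]
tcp_rot: [3.142, 0.0, 0.591]
contact_force: [-5.4, 0.2, 4.6]
opening: 0.503
grasp_force: 46.7
```

Call:
step_arm(moves=[{"tx": 0, "ty": 0, "tz": 0, "ax": 0, "ay": 0, "az": 0}, {"tx": 0, "ty": 0, "tz": 0, "ax": 0, "ay": 0, "az": 0}, {"tx": 0, "ty": 0, "tz": 0, "ax": 0, "ay": 0, "az": 0}], gripper=0.85)

```text
clock: 71.1
eef_pos: [666.9, 21.8, 237.2]
tcp_rot: [3.141, -0.0, 0.591]
contact_force: [0.1, -0.4, -0.1]
opening: 0.847
grasp_force: 0.0
```

Call:
step_arm(moves=[{"tx": 0, "ty": 0, "tz": -0.9, "ax": 0, "ay": 0, "az": -0.1}, {"tx": 0, "ty": 0, "tz": -0.9, "ax": 0, "ay": 0, "az": -0.113}, {"tx": 0, "ty": 0, "tz": -0.6, "ax": 0, "ay": 0, "az": -0.113}, {"tx": 0, "ty": 0, "tz": 0, "ax": 0, "ay": 0, "az": -0.113}, {"tx": 0, "ty": 0, "tz": 0, "ax": 0, "ay": 0, "az": -0.113}])

```text
clock: 71.72
eef_pos: [666.8, 21.8, 297.4]
tcp_rot: [3.141, -0.0, 1.463]
contact_force: [0.6, 1.3, 0.3]
opening: 0.846
grasp_force: 0.0
```

```bash
python3 plan.py 562 -73.4 295 1.64
```

```text
1 tx=-0.847  ty=-0.752  tz=0.018  az=-0.022
2 tx=-0.82  ty=-0.782  tz=0.018  az=-0.022
3 tx=-0.792  ty=-0.81  tz=0.019  az=-0.022
4 tx=-0.763  ty=-0.837  tz=0.019  az=-0.022
5 tx=-0.733  ty=-0.864  tz=0.019  az=-0.022
```

Call:
step_arm(moves=[{"tx": -0.847, "ty": -0.752, "tz": 0, "ax": 0, "ay": 0, "az": -0.022}, {"tx": -0.82, "ty": -0.782, "tz": 0, "ax": 0, "ay": 0, "az": -0.022}, {"tx": -0.792, "ty": -0.81, "tz": 0, "ax": 0, "ay": 0, "az": -0.022}, {"tx": -0.763, "ty": -0.837, "tz": 0, "ax": 0, "ay": 0, "az": -0.022}, {"tx": -0.733, "ty": -0.864, "tz": 0, "ax": 0, "ay": 0, "az": -0.022}], gripper=0.6)

```text
clock: 72.35
eef_pos: [560.5, -73.2, 297.1]
tcp_rot: [3.141, 0.0, 1.632]
contact_force: [1.0, -0.3, -0.1]
opening: 0.603
grasp_force: 0.0
```

Call:
step_arm(moves=[{"tx": 0, "ty": 0, "tz": 1, "ax": 0, "ay": 0, "az": 0}, {"tx": 0, "ty": 0, "tz": 1, "ax": 0, "ay": 0, "az": 0}, {"tx": 0, "ty": 0, "tz": 1, "ax": 0, "ay": 0, "az": 0}, {"tx": 0, "ty": 0, "tz": 1, "ax": 0, "ay": 0, "az": 0}, {"tx": 0, "ty": 0, "tz": 1, "ax": 0, "ay": 0, "az": 0}])

```text
clock: 72.97
eef_pos: [561.3, -72.7, 171.4]
tcp_rot: [3.141, 0.0, 1.63]
contact_force: [0.3, 0.5, 0.9]
opening: 0.602
grasp_force: 0.0
```

Call:
step_arm(moves=[{"tx": 0, "ty": 0, "tz": 0.8, "ax": 0, "ay": 0, "az": 0}, {"tx": 0, "ty": 0, "tz": 0, "ax": 0, "ay": 0, "az": 0}, {"tx": 0, "ty": 0, "tz": 0, "ax": 0, "ay": 0, "az": 0}])

```text
clock: 73.35
eef_pos: [561.7, -72.7, 152.8]
tcp_rot: [3.141, 0.0, 1.63]
contact_force: [0.2, 0.7, 0.4]
opening: 0.598
grasp_force: 0.0
```

```bash
python3 plan.py 562 -73.5 98 1.637
cat > dial.py <<'E'
from fx import *
t,d=grab("top");f=6
u0,v0=pix("top",[664.9,19.5,245]);R=9
hsv=cv2.cvtColor(t,cv2.COLOR_RGB2HSV).astype(int);out=[]
for v in range(int(v0)-8,int(v0)+9):
  for u in range(int(u0)-8,int(u0)+9):
    p=world("top",u,v,245)[:2]-[664.9,19.5]
    if np.hypot(*p)<19: out.append((*p,hsv[v,u,2]))
q=np.array(out);print("max V",np.sort(q[:,2])[-10:])
b=q[q[:,2]>np.median(q[:,2])+25];m=np.average(b[:,:2],axis=0,weights=b[:,2]-np.median(q[:,2])) if len(b) else 0
print(b.round(1).tolist()); print("cw deg from +y",np.rad2deg(th+np.pi/2-np.arctan2(m[1],m[0])) if len(b) else "")
E
python3 dial.py
```

```text
1 tx=-0.011  ty=0.003  tz=0.731
2 tx=-0.011  ty=0.003  tz=0.731
3 tx=-0.011  ty=0.003  tz=0.731
max V [69. 74. 75. 77. 78. 80. 80. 82. 86. 96.]
[[13.8, -7.3, 75.0], [13.8, -10.8, 96.0], [10.1, -7.4, 82.0], [10.2, -10.9, 78.0], [10.2, -14.4, 80.0], [6.4, -4.0, 86.0], [6.4, -7.5, 80.0], [2.6, -0.5, 74.0], [2.7, -4.0, 77.0]]
cw deg from +y 135.1934006697697
```

Call:
step_arm(moves=[{"tx": -0.01, "ty": 0, "tz": 0.73, "ax": 0, "ay": 0, "az": 0}, {"tx": -0.01, "ty": 0, "tz": 0.73, "ax": 0, "ay": 0, "az": 0}, {"tx": -0.01, "ty": 0, "tz": 0.73, "ax": 0, "ay": 0, "az": 0}, {"tx": 0, "ty": 0, "tz": 0, "ax": 0, "ay": 0, "az": 0}])

```text
clock: 73.9
eef_pos: [559.8, -73.2, 95.1]
tcp_rot: [-3.138, -0.001, 1.63]
contact_force: [-0.0, -0.0, 0.7]
opening: 0.6
grasp_force: 0.0
```

Call:
step_arm(moves=[{"tx": 0, "ty": 0, "tz": 0, "ax": 0, "ay": 0, "az": 0}, {"tx": 0, "ty": 0, "tz": 0, "ax": 0, "ay": 0, "az": 0}, {"tx": 0, "ty": 0, "tz": 0, "ax": 0, "ay": 0, "az": 0}, {"tx": 0, "ty": 0, "tz": 0, "ax": 0, "ay": 0, "az": 0}], gripper=0, newtons=50)

```text
clock: 74.4
eef_pos: [561.7, -73.4, 97.8]
tcp_rot: [3.14, 0.0, 1.63]
contact_force: [1.5, -0.4, 1.4]
opening: 0.268
grasp_force: 49.2
```

Call:
step_arm(moves=[{"tx": 0, "ty": -0.6, "tz": 0, "ax": 0, "ay": 0, "az": 0}, {"tx": 0, "ty": -0.9, "tz": 0, "ax": 0, "ay": 0, "az": 0}, {"tx": 0, "ty": -0.9, "tz": 0, "ax": 0, "ay": 0, "az": 0}, {"tx": 0, "ty": -0.9, "tz": 0, "ax": 0, "ay": 0, "az": 0}, {"tx": 0, "ty": -0.3, "tz": 0, "ax": 0, "ay": 0, "az": 0}])

```text
clock: 75.03
eef_pos: [470.6, -79.0, 97.8]
tcp_rot: [3.141, 0.0, 1.63]
contact_force: [3.9, 0.7, -1.8]
opening: 0.269
grasp_force: 51.8
```

Call:
step_arm(moves=[{"tx": 0.6, "ty": 0, "tz": 0, "ax": 0, "ay": 0, "az": 0}, {"tx": 0.9, "ty": 0, "tz": 0, "ax": 0, "ay": 0, "az": 0}, {"tx": 0.9, "ty": 0, "tz": 0, "ax": 0, "ay": 0, "az": 0}, {"tx": 0.9, "ty": 0, "tz": 0, "ax": 0, "ay": 0, "az": 0}, {"tx": 0.1, "ty": 0, "tz": 0, "ax": 0, "ay": 0, "az": 0}])

```text
clock: 75.65
eef_pos: [466.1, 7.2, 97.8]
tcp_rot: [-3.141, 0.0, 1.632]
contact_force: [-3.0, -3.5, 8.5]
opening: 0.269
grasp_force: 52.8
```

```bash
python3 plan.py 545.3 11.2 99.5 1.637
python3 - <<'E'
from h import *
s=r.sense();print(s["eef_pos"],s["contact_force"],s["opening"])
E
```

```text
1 tx=-0.008  ty=0.793  tz=-0.018
2 tx=-0.009  ty=0.793  tz=-0.018
3 tx=-0.01  ty=0.793  tz=-0.017
4 tx=-0.011  ty=0.793  tz=-0.017
[466.1195491    7.18890939  97.75790969] [-2.97047454 -3.45759522  8.48127647] 0.2687960530084261
```

Call:
step_arm(moves=[{"tx": 0, "ty": 0.6, "tz": 0, "ax": 0, "ay": 0, "az": 0}, {"tx": -0.01, "ty": 0.9, "tz": 0, "ax": 0, "ay": 0, "az": 0}, {"tx": -0.01, "ty": 0.9, "tz": 0, "ax": 0, "ay": 0, "az": 0}, {"tx": -0.02, "ty": 0.7, "tz": 0, "ax": 0, "ay": 0, "az": 0}, {"tx": 0, "ty": 0, "tz": 0, "ax": 0, "ay": 0, "az": 0}])

```text
clock: 76.28
eef_pos: [545.9, 10.3, 97.8]
tcp_rot: [3.139, -0.0, 1.63]
contact_force: [2.2, 2.3, 5.6]
opening: 0.264
grasp_force: 52.9
```

Call:
step_arm(moves=[{"tx": 0, "ty": 0, "tz": 0, "ax": 0, "ay": 0, "az": 0}, {"tx": 0, "ty": 0, "tz": 0, "ax": 0, "ay": 0, "az": 0}, {"tx": 0, "ty": 0, "tz": 0, "ax": 0, "ay": 0, "az": 0}])

```text
clock: 76.65
eef_pos: [544.2, 10.0, 97.8]
tcp_rot: [3.14, -0.0, 1.63]
contact_force: [2.3, 3.2, 5.9]
opening: 0.264
grasp_force: 52.9
```

Call:
step_arm(moves=[{"tx": 0.07, "ty": 0.08, "tz": 0, "ax": 0, "ay": 0, "az": 0}, {"tx": 0, "ty": 0, "tz": 0, "ax": 0, "ay": 0, "az": 0}, {"tx": 0, "ty": 0, "tz": 0, "ax": 0, "ay": 0, "az": 0}])

```text
clock: 77.03
eef_pos: [545.3, 11.4, 97.8]
tcp_rot: [-3.141, 0.0, 1.631]
contact_force: [-0.3, -0.6, 7.9]
opening: 0.268
grasp_force: 53.2
```

Right on. Release and press.

Call:
step_arm(moves=[{"tx": 0, "ty": 0, "tz": 0, "ax": 0, "ay": 0, "az": 0}, {"tx": 0, "ty": 0, "tz": 0, "ax": 0, "ay": 0, "az": 0}], gripper=0.5)

```text
clock: 77.28
eef_pos: [544.8, 11.5, 96.9]
tcp_rot: [-3.14, 0.0, 1.63]
contact_force: [0.8, 0.2, -0.6]
opening: 0.501
grasp_force: 0.0
```

Call:
step_arm(moves=[{"tx": 0, "ty": 0, "tz": -1, "ax": 0, "ay": 0, "az": 0}, {"tx": 0, "ty": 0, "tz": -1, "ax": 0, "ay": 0, "az": 0}, {"tx": 0, "ty": 0, "tz": -1, "ax": 0, "ay": 0, "az": 0}, {"tx": 0, "ty": 0, "tz": -1, "ax": 0, "ay": 0, "az": 0}, {"tx": 0, "ty": 0, "tz": -1, "ax": 0, "ay": 0, "az": 0}])

```text
clock: 77.9
eef_pos: [545.0, 11.6, 222.7]
tcp_rot: [-3.14, 0.0, 1.63]
contact_force: [0.3, -0.5, 0.3]
opening: 0.498
grasp_force: 0.0
```

Call:
step_arm(moves=[{"tx": 0, "ty": 0, "tz": -1, "ax": 0, "ay": 0, "az": 0}, {"tx": 0, "ty": 0, "tz": -1, "ax": 0, "ay": 0, "az": 0}, {"tx": 0, "ty": 0, "tz": -0.9, "ax": 0, "ay": 0, "az": 0}], gripper=0)

```text
clock: 78.28
eef_pos: [545.2, 11.5, 295.3]
tcp_rot: [-3.141, 0.0, 1.63]
contact_force: [-0.0, -0.1, 0.3]
opening: 0.001
grasp_force: 0.0
```

```bash
python3 plan.py 666.3 21.9 293 1.637
```

```text
1 tx=0.025  ty=0.972  tz=0.018
2 tx=0.024  ty=0.972  tz=0.018
3 tx=0.023  ty=0.972  tz=0.018
4 tx=0.021  ty=0.973  tz=0.018
5 tx=0.02  ty=0.973  tz=0.018
```

Call:
step_arm(moves=[{"tx": 0.023, "ty": 0.972, "tz": 0, "ax": 0, "ay": 0, "az": 0}, {"tx": 0.023, "ty": 0.972, "tz": 0, "ax": 0, "ay": 0, "az": 0}, {"tx": 0.023, "ty": 0.972, "tz": 0, "ax": 0, "ay": 0, "az": 0}, {"tx": 0.023, "ty": 0.972, "tz": 0, "ax": 0, "ay": 0, "az": 0}, {"tx": 0.023, "ty": 0.972, "tz": 0, "ax": 0, "ay": 0, "az": 0}])

```text
clock: 78.9
eef_pos: [667.0, 21.7, 294.1]
tcp_rot: [-3.14, 0.0, 1.63]
contact_force: [-0.3, -0.3, 0.6]
opening: 0.0
grasp_force: 0.0
```

Call:
step_arm(moves=[{"tx": 0, "ty": 0, "tz": 0.4, "ax": 0, "ay": 0, "az": 0}, {"tx": 0, "ty": 0, "tz": 0.4, "ax": 0, "ay": 0, "az": 0}, {"tx": 0, "ty": 0, "tz": 0, "ax": 0, "ay": 0, "az": 0}])

```text
clock: 79.28
eef_pos: [665.1, 21.6, 273.2]
tcp_rot: [-3.139, -0.0, 1.63]
contact_force: [0.3, -0.5, 0.0]
opening: 0.004
grasp_force: 0.0
```

Call:
step_arm(moves=[{"tx": 0, "ty": 0.01, "tz": 0.1, "ax": 0, "ay": 0, "az": 0}, {"tx": 0, "ty": 0, "tz": 0.3, "ax": 0, "ay": 0, "az": 0}, {"tx": 0, "ty": 0, "tz": 0.3, "ax": 0, "ay": 0, "az": 0}, {"tx": 0, "ty": 0, "tz": 0.1, "ax": 0, "ay": 0, "az": 0}, {"tx": 0, "ty": 0, "tz": 0, "ax": 0, "ay": 0, "az": 0}])

```text
clock: 79.9
eef_pos: [667.3, 21.7, 255.9]
tcp_rot: [3.14, 0.0, 1.63]
contact_force: [-3.6, 0.5, 9.7]
opening: -0.003
grasp_force: 4.7
```

Call:
step_arm(moves=[{"tx": 0, "ty": 0, "tz": 0.06, "ax": 0, "ay": 0, "az": 0}, {"tx": 0, "ty": 0, "tz": 0.04, "ax": 0, "ay": 0, "az": 0}, {"tx": 0, "ty": 0, "tz": 0, "ax": 0, "ay": 0, "az": 0}])

```text
clock: 80.28
eef_pos: [667.3, 21.7, 253.9]
tcp_rot: [3.14, 0.0, 1.63]
contact_force: [-3.2, -0.3, 10.9]
opening: 0.002
grasp_force: 5.3
```

Call:
step_arm(moves=[{"tx": 0, "ty": 0, "tz": 0.07, "ax": 0, "ay": 0, "az": 0}, {"tx": 0, "ty": 0, "tz": 0.05, "ax": 0, "ay": 0, "az": 0}, {"tx": 0, "ty": 0, "tz": 0, "ax": 0, "ay": 0, "az": 0}])

```text
clock: 80.65
eef_pos: [667.5, 21.7, 252.8]
tcp_rot: [3.138, 0.0, 1.63]
contact_force: [-6.8, -0.6, 22.9]
opening: 0.001
grasp_force: 11.5
```

Call:
step_arm(moves=[{"tx": 0, "ty": 0, "tz": -0.8, "ax": 0, "ay": 0, "az": 0}, {"tx": 0, "ty": 0, "tz": -0.8, "ax": 0, "ay": 0, "az": 0}, {"tx": 0, "ty": 0, "tz": -0.5, "ax": 0, "ay": 0, "az": 0}])

```text
clock: 81.03
eef_pos: [667.1, 21.7, 302.9]
tcp_rot: [3.141, 0.0, 1.63]
contact_force: [0.2, -0.2, -0.8]
opening: -0.001
grasp_force: 0.0
```

Call:
step_arm(moves=[{"tx": 0, "ty": 0, "tz": 0, "ax": 0, "ay": 0, "az": 0.11}, {"tx": 0, "ty": 0, "tz": 0, "ax": 0, "ay": 0, "az": 0.11}, {"tx": 0, "ty": 0, "tz": 0, "ax": 0, "ay": 0, "az": 0.11}, {"tx": 0, "ty": 0, "tz": 0, "ax": 0, "ay": 0, "az": 0.11}, {"tx": 0, "ty": 0, "tz": 0, "ax": 0, "ay": 0, "az": 0.11}], gripper=0.85)

```text
clock: 81.65
eef_pos: [666.7, 21.7, 301.4]
tcp_rot: [-3.141, 0.001, 0.761]
contact_force: [-0.0, -1.5, -0.7]
opening: 0.848
grasp_force: 0.0
```

Call:
step_arm(moves=[{"tx": 0, "ty": 0, "tz": 0, "ax": 0, "ay": 0, "az": 0.11}, {"tx": 0, "ty": 0, "tz": 0, "ax": 0, "ay": 0, "az": 0.11}, {"tx": 0, "ty": 0, "tz": 0, "ax": 0, "ay": 0, "az": 0.11}, {"tx": 0, "ty": 0, "tz": 0, "ax": 0, "ay": 0, "az": 0.11}, {"tx": 0, "ty": 0, "tz": 0, "ax": 0, "ay": 0, "az": 0}])

```text
clock: 82.28
eef_pos: [666.8, 21.8, 301.5]
tcp_rot: [-3.142, 0.001, 0.077]
contact_force: [0.7, 0.5, -0.2]
opening: 0.848
grasp_force: 0.0
```

```bash
python3 plan.py 666.2 21.9 236.5 0.09
```

```text
1 tx=-0.007  ty=-0.003  tz=0.866  az=-0.003
2 tx=-0.007  ty=-0.003  tz=0.866  az=-0.003
3 tx=-0.007  ty=-0.003  tz=0.866  az=-0.003
```

Call:
step_arm(moves=[{"tx": 0, "ty": 0, "tz": 0.86, "ax": 0, "ay": 0, "az": 0}, {"tx": -0.01, "ty": 0, "tz": 0.86, "ax": 0, "ay": 0, "az": 0}, {"tx": -0.01, "ty": 0, "tz": 0.86, "ax": 0, "ay": 0, "az": 0}, {"tx": 0, "ty": 0, "tz": 0, "ax": 0, "ay": 0, "az": 0}])

```text
clock: 82.78
eef_pos: [665.3, 21.6, 235.4]
tcp_rot: [-3.141, 0.004, 0.079]
contact_force: [-0.4, -0.7, 0.1]
opening: 0.848
grasp_force: 0.0
```

Call:
step_arm(moves=[{"tx": 0, "ty": 0, "tz": 0, "ax": 0, "ay": 0, "az": 0}, {"tx": 0, "ty": 0, "tz": 0, "ax": 0, "ay": 0, "az": 0}, {"tx": 0, "ty": 0, "tz": 0, "ax": 0, "ay": 0, "az": 0}, {"tx": 0, "ty": 0, "tz": 0, "ax": 0, "ay": 0, "az": 0}], gripper=0, newtons=45)

```text
clock: 83.28
eef_pos: [667.1, 22.0, 238.3]
tcp_rot: [-3.141, -0.002, 0.076]
contact_force: [0.4, 3.0, 4.5]
opening: 0.498
grasp_force: 46.3
```

Call:
step_arm(moves=[{"tx": 0, "ty": 0, "tz": 0, "ax": 0, "ay": 0, "az": -0.111}, {"tx": 0, "ty": 0, "tz": 0, "ax": 0, "ay": 0, "az": -0.111}, {"tx": 0, "ty": 0, "tz": 0, "ax": 0, "ay": 0, "az": -0.111}, {"tx": 0, "ty": 0, "tz": 0, "ax": 0, "ay": 0, "az": -0.111}, {"tx": 0, "ty": 0, "tz": 0, "ax": 0, "ay": 0, "az": -0.111}])

```text
clock: 83.9
eef_pos: [666.7, 22.6, 237.8]
tcp_rot: [-3.141, -0.002, 0.953]
contact_force: [-0.9, 4.5, 5.2]
opening: 0.505
grasp_force: 46.5
```

Call:
step_arm(moves=[{"tx": 0, "ty": 0, "tz": 0, "ax": 0, "ay": 0, "az": -0.111}, {"tx": 0, "ty": 0, "tz": 0, "ax": 0, "ay": 0, "az": -0.111}, {"tx": 0, "ty": 0, "tz": 0, "ax": 0, "ay": 0, "az": -0.111}, {"tx": 0, "ty": 0, "tz": 0, "ax": 0, "ay": 0, "az": -0.111}, {"tx": 0, "ty": 0, "tz": 0, "ax": 0, "ay": 0, "az": -0.111}])

```text
clock: 84.52
eef_pos: [666.0, 22.7, 237.5]
tcp_rot: [-3.141, -0.002, 1.825]
contact_force: [-3.0, 4.8, 4.1]
opening: 0.503
grasp_force: 46.6
```

Call:
step_arm(moves=[{"tx": 0, "ty": 0, "tz": 0, "ax": 0, "ay": 0, "az": -0.111}, {"tx": 0, "ty": 0, "tz": 0, "ax": 0, "ay": 0, "az": -0.111}, {"tx": 0, "ty": 0, "tz": 0, "ax": 0, "ay": 0, "az": -0.111}, {"tx": 0, "ty": 0, "tz": 0, "ax": 0, "ay": 0, "az": -0.111}, {"tx": 0, "ty": 0, "tz": 0, "ax": 0, "ay": 0, "az": 0}])

```text
clock: 85.15
eef_pos: [665.6, 22.4, 237.3]
tcp_rot: [-3.141, -0.002, 2.519]
contact_force: [-3.8, 3.5, 5.2]
opening: 0.5
grasp_force: 46.5
```

Call:
step_arm(moves=[{"tx": 0, "ty": 0, "tz": 0, "ax": 0, "ay": 0, "az": 0}, {"tx": 0, "ty": 0, "tz": 0, "ax": 0, "ay": 0, "az": 0}, {"tx": 0, "ty": 0, "tz": 0, "ax": 0, "ay": 0, "az": 0}], gripper=0.85)

```text
clock: 85.52
eef_pos: [666.5, 21.5, 237.1]
tcp_rot: [-3.141, 0.0, 2.516]
contact_force: [-0.4, 0.5, 0.7]
opening: 0.853
grasp_force: 0.0
```

Call:
step_arm(moves=[{"tx": 0, "ty": 0, "tz": -0.9, "ax": 0, "ay": 0, "az": 0}, {"tx": 0, "ty": 0, "tz": -0.9, "ax": 0, "ay": 0, "az": 0}, {"tx": 0, "ty": 0, "tz": -0.9, "ax": 0, "ay": 0, "az": 0}])

```text
clock: 85.9
eef_pos: [666.4, 21.5, 305.3]
tcp_rot: [-3.141, -0.0, 2.516]
contact_force: [0.2, -0.7, -0.9]
opening: 0.849
grasp_force: 0.0
```

```bash
python3 plan.py 480 300 320 2.5
```

```text
1 tx=0.967  ty=0.359  tz=-0.045
2 tx=0.967  ty=0.358  tz=-0.045
3 tx=0.968  ty=0.356  tz=-0.045
4 tx=0.968  ty=0.355  tz=-0.045
5 tx=0.968  ty=0.354  tz=-0.045
6 tx=0.969  ty=0.353  tz=-0.045
7 tx=0.969  ty=0.352  tz=-0.045
8 tx=0.97  ty=0.35  tz=-0.045
9 tx=0.97  ty=0.349  tz=-0.045
10 tx=0.971  ty=0.348  tz=-0.045
11 tx=0.971  ty=0.347  tz=-0.045
12 tx=0.972  ty=0.346  tz=-0.045
13 tx=0.972  ty=0.344  tz=-0.045
```

Move aside and do a final check.

Call:
step_arm(moves=[{"tx": 0.97, "ty": 0.355, "tz": -0.05, "ax": 0, "ay": 0, "az": 0}, {"tx": 0.97, "ty": 0.355, "tz": -0.05, "ax": 0, "ay": 0, "az": 0}, {"tx": 0.97, "ty": 0.355, "tz": -0.05, "ax": 0, "ay": 0, "az": 0}, {"tx": 0.97, "ty": 0.355, "tz": -0.05, "ax": 0, "ay": 0, "az": 0}, {"tx": 0.97, "ty": 0.355, "tz": -0.05, "ax": 0, "ay": 0, "az": 0}])

```text
clock: 86.52
eef_pos: [592.7, 130.4, 310.8]
tcp_rot: [-3.141, -0.0, 2.517]
contact_force: [0.7, 0.9, 0.3]
opening: 0.85
grasp_force: 0.0
```

Call:
step_arm(moves=[{"tx": 0.97, "ty": 0.355, "tz": 0, "ax": 0, "ay": 0, "az": 0}, {"tx": 0.97, "ty": 0.355, "tz": 0, "ax": 0, "ay": 0, "az": 0}, {"tx": 0.97, "ty": 0.355, "tz": 0, "ax": 0, "ay": 0, "az": 0}, {"tx": 0.97, "ty": 0.355, "tz": 0, "ax": 0, "ay": 0, "az": 0}, {"tx": 0, "ty": 0, "tz": 0, "ax": 0, "ay": 0, "az": 0}])

```text
clock: 87.15
eef_pos: [534.6, 216.0, 310.9]
tcp_rot: [-3.141, -0.0, 2.519]
contact_force: [0.3, 0.5, -0.3]
opening: 0.849
grasp_force: 0.0
```

```bash
python3 dial.py
python3 - <<'E'
from h import *
t,d=grab("top");s,ds=grab("side")
a=cv2.resize(t[110:240,245:355],None,fx=3.5,fy=3.5,interpolation=cv2.INTER_CUBIC);u,v=pix("side",[640,20,90]).astype(int)
b=cv2.resize(s[v-60:v+50,u-50:u+50],(410,455),interpolation=cv2.INTER_CUBIC);save(np.hstack([a,b]),"final.png")
E
```

```text
max V [64. 66. 67. 67. 74. 78. 81. 85. 88. 94.]
[[2.3, 17.0, 81.0], [2.3, 13.5, 85.0], [2.4, 10.0, 78.0], [-1.4, 16.9, 94.0], [-1.3, 13.4, 88.0], [-1.2, 9.9, 74.0]]
cw deg from +y 5.671542324439598
```

View pics/final.png

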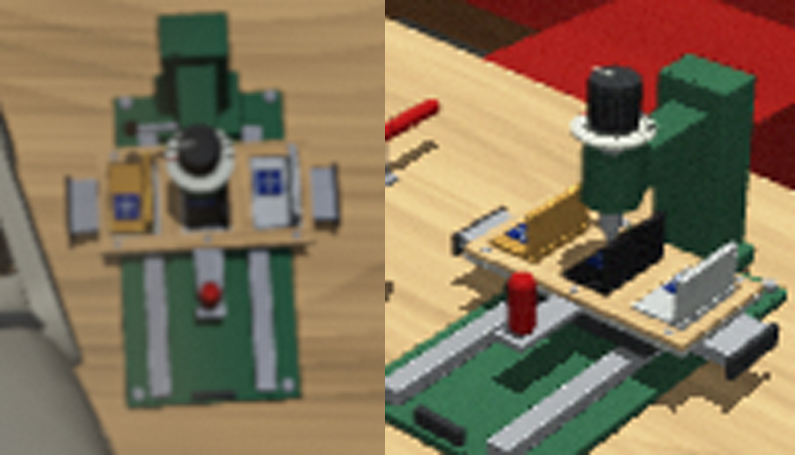

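Final view: brass (127,205), steel (under the punch) and aluminium (270,182) all seated, cap line on the red tick (setting 0), robot clear.

```bash
python3 -c "
from rig import workorder
print(workorder.sign_off())"
```

```text
the job is handed in; nothing more can be done
None
```

All three cleats were loaded and pressed to the stop in order: aluminium at 2, brass at 4, steel at 7. The sleeve is back at 0, the cleats are seated, and the job is handed in at about 87 s. I aligned each cross by measurement, to an estimated 1–2 mm, because the punch point and cross could not be seen together and the punch dots are too small for the cameras to show.

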